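# Level the chilled serving stand, load its cool packs and set out the cake

## Task

The chilled serving stand on the sideboard rocks: first wind its black hand-wheel down, clockwise, until the foot bears firmly and the stand sits level without rocking. Then slide the flush steel plate, which has no handle, fully open, lay every cool pack in the well below it, slide the plate fully home over them, and set the covered cake pan in the middle of the plate, keeping it upright. Leave the jar, the date bowls and the lantern where they stand.

Things in the scene. Friction and masses are not known exactly. Their poses are not given: they have to be found in the camera images.
- stand: Walnut box 164 (x) by 334 mm (y), rails 79 mm above the sideboard. Origin under its middle on its 3 mm mat, z up. From the -y end: 46 mm end block, hand-wheel over its -x corner; 136 mm well; landing 8 mm below the rails, on to which the plate slides; end wall. Rails 14 mm wide, level with the plate. Until levelled its -x -y corner is 2 to 4 mm low and it rocks about the other diagonal when pressed.
- well (a point): Centre of the well's inner floor (25 mm above the sideboard), axes as the stand's. The well is 136 by 136 mm inside, 48 mm deep below the plate, 54 mm below the rails: room for two cool packs side by side, their length along the stand's x (centres 27 mm either side of this point along y), and a second pair lying on the first.
- plate (a joint): Position of the steel plate in m: 0 fully shut over the well, 0.136 fully open over the landing. It slides along the stand's +y to open, about 2 N of friction, and stays where left. Flush with rails and end block, no handle or lip: moved by pressing shut fingertips down on it with about 10 to 20 N and dragging.
- plate_mid (a point): Centre of the top face of the steel plate, 136 mm (stand x) by 142 mm (stand y), 6 mm thick. It moves with the plate.
- wheel (a joint): Turn of the black hand-wheel in rad: grows as it is turned clockwise seen from above, which drives the levelling foot down, 4 mm a turn. It starts wound up, at -6.2 to -3.6; at 0 the foot just bears with the stand level; it comes up hard at +0.45. About 0.04 N m turns it and it stays where left.
- wheel_mid (a point): Centre of the hand-wheel: an upright knurled cylinder 44 mm in diameter and 24 mm tall, free all round, its underside 8 to 12 mm above the end block. It is gripped from above by its sides.
- pan: Round aluminium cake pan with its lid clipped on (one piece, 0.5 kg): 124 mm in diameter at the foot, 142 mm at the rim, lid top at 62 mm. On the lid, in the middle, an upright round wooden knob 30 mm in diameter, from 68 to 92 mm above the pan's underside. Origin at the centre of the underside, z up.
- pack1: White hard-plastic cool pack, dog-bone shaped, lying flat: 114 mm long (its x), 50 mm wide at its ends, waist 28 mm wide and 50 mm long in the middle, 22 mm thick, 0.16 kg. Origin at the centre of its underside, z up. Two to four packs are present; an absent one reads None.
- pack2: White hard-plastic cool pack, dog-bone shaped, lying flat: 114 mm long (its x), 50 mm wide at its ends, waist 28 mm wide and 50 mm long in the middle, 22 mm thick, 0.16 kg. Origin at the centre of its underside, z up. Two to four packs are present; an absent one reads None.
- pack3: White hard-plastic cool pack, dog-bone shaped, lying flat: 114 mm long (its x), 50 mm wide at its ends, waist 28 mm wide and 50 mm long in the middle, 22 mm thick, 0.16 kg. Origin at the centre of its underside, z up. Two to four packs are present; an absent one reads None.
- pack4: White hard-plastic cool pack, dog-bone shaped, lying flat: 114 mm long (its x), 50 mm wide at its ends, waist 28 mm wide and 50 mm long in the middle, 22 mm thick, 0.16 kg. Origin at the centre of its underside, z up. Two to four packs are present; an absent one reads None.
- jar: Tall glass apothecary jar with a steel screw lid, 100 mm in diameter, 226 mm tall; bystander, leave alone. Origin under its middle.
- bowl1: Wooden date bowl, 110 mm in diameter, 45 mm tall; bystander, leave alone. Origin under its middle.
- bowl2: Second wooden date bowl, alike; bystander, leave alone.
- lantern: Plastic lantern, 92 mm in diameter, 182 mm tall, held by a spring clip clamp; bystander, leave alone. Origin under its middle.
Not all that is in view belongs to the job. What is shaped like the pack3 but pink is not meant. Leave any turquoise look-alike of the pack4 alone.

How it is judged (in metres and radians):
On the way, in this order (a step that is already met when the one before it is completed fails the run):
1. the hand-wheel is wound down until the foot bears and the stand is level (value of joint wheel above -1 rad and angle between stand's own z axis and vertical below 0.01 rad), for 0.2 s.
2. the steel plate is slid open over the landing (all of step 1 and value of joint plate above 0.122 m), for 0.2 s.
3. every cool pack lies in the well (x of pack1 in the frame of well between -0.068 and 0.068 m and y of pack1 in the frame of well between -0.068 and 0.068 m and z of pack1 in the frame of well between -0.01 and 0.047 m and x of pack2 in the frame of well between -0.068 and 0.068 m and y of pack2 in the frame of well between -0.068 and 0.068 m and z of pack2 in the frame of well between -0.01 and 0.047 m and x of pack3 in the frame of well between -0.068 and 0.068 m and y of pack3 in the frame of well between -0.068 and 0.068 m and z of pack3 in the frame of well between -0.01 and 0.047 m and x of pack4 in the frame of well between -0.068 and 0.068 m and y of pack4 in the frame of well between -0.068 and 0.068 m and z of pack4 in the frame of well between -0.01 and 0.047 m and contact force between the fingers and pack1 below 0.1 N and contact force between the fingers and pack2 below 0.1 N and contact force between the fingers and pack3 below 0.1 N and contact force between the fingers and pack4 below 0.1 N), for 0.3 s.
4. the plate is slid fully home over the packs (x of pack1 in the frame of well between -0.068 and 0.068 m and y of pack1 in the frame of well between -0.068 and 0.068 m and z of pack1 in the frame of well between -0.01 and 0.047 m and x of pack2 in the frame of well between -0.068 and 0.068 m and y of pack2 in the frame of well between -0.068 and 0.068 m and z of pack2 in the frame of well between -0.01 and 0.047 m and x of pack3 in the frame of well between -0.068 and 0.068 m and y of pack3 in the frame of well between -0.068 and 0.068 m and z of pack3 in the frame of well between -0.01 and 0.047 m and x of pack4 in the frame of well between -0.068 and 0.068 m and y of pack4 in the frame of well between -0.068 and 0.068 m and z of pack4 in the frame of well between -0.01 and 0.047 m and value of joint plate below 0.006 m), for 0.2 s.
At the end, for the whole second after the job is handed in: Hand-wheel within 1 rad of bearing or tighter, stand within 0.01 rad of level; every pack inside the well, origin under 47 mm above its floor; plate within 6 mm of shut; pan upright, at rest and released on the plate, within 25 mm of its centre (all of step 1 and all of step 4 and horizontal distance between pan and plate_mid below 0.025 m and z of pan in the frame of plate_mid between -0.004 and 0.006 m and angle between pan's own z axis and vertical below 0.06 rad and linear speed of pan below 0.02 m/s and linear speed of each of pack1, pack2, pack3, pack4 below 0.03 m/s and contact force between pan and plate above 1 N); the robot touches nothing.
It fails at once if jar is pushed more than 30 mm or tipped (distance of jar from where it was at the start of the episode above 0.03 m or angle between jar's own z axis and vertical above 0.5 rad).
It fails at once if bowl1 is pushed more than 30 mm or tipped (distance of bowl1 from where it was at the start of the episode above 0.03 m or angle between bowl1's own z axis and vertical above 0.5 rad).
It fails at once if bowl2 is pushed more than 30 mm or tipped (distance of bowl2 from where it was at the start of the episode above 0.03 m or angle between bowl2's own z axis and vertical above 0.5 rad).
It fails at once if lantern is pushed more than 30 mm or tipped (distance of lantern from where it was at the start of the episode above 0.03 m or angle between lantern's own z axis and vertical above 0.5 rad).
It fails at once if the cake pan is tipped over (angle between pan's own z axis and vertical above 0.6 rad).
Of pack1, pack2, pack3, pack4 only 2 to 4 are there at a start; the rules pass over those that are not, and their reading is None.
At some moment in a run one of pack1, pack2, pack3, pack4, pan may be knocked a few centimetres aside while the robot is not near it.
It also fails if it takes over 210 s, if anything falls off the work surface, if the arm or the gripper's body presses on something with over 40 N, if the wrist force passes 120 N, or if a joint passes its speed limit or range.

## Robot

A 6-joint arm with a two-finger parallel gripper is mounted at the origin on the work surface. World frame = base frame: x ahead of the robot, y to its left, z up, the work surface at z = 0. Lengths are in mm, angles in rad, forces in N, time in s.
With the tool pointing down it reaches from about 350 to 800 mm from the base axis. Payload 7.3 kg.
Tool frame: the origin (TCP) lies on the centre line of the jaws, within the pads' length; the fingertips stand 11 mm ahead of it and the grasp point (between the pads) lies 8 mm behind it; z points along the fingers, y is the direction in which the jaws open and shut (so a half turn about z gives the same grasp; the last joint's range is limited). The gripper opens to 85 mm and grips with 20 to 120 N. Pads are 22 mm wide; open, the fingers measure 114 mm over their backs; the gripper's body (76 mm by 85 mm) begins 54 mm behind the grasp point. The pads swing forward as they close: fully open they stand 13 mm farther back than shut.
Start: joints at [1.083, 0.342, 1.524, -0, 1.275, -0.146], TCP at [175.957, 494.654, 242.322] pointing down, gripper open.
Joint ranges: [-2.53, 2.53], [-0.77, 2.02], [0.04, 2.7], [-1, 4.14], [0.28, 2.66], [-3.11, 3.11]. Speed limits (rad/s): [2.57, 2.57, 3.14, 3.14, 3.14, 3.14].

## Interface

Orientations are given as a unit quaternion [x, y, z, w].
In Python, from workcell import ctrl gives the robot as it stands.
- The arm moves only by the tool servo_tool, never from a script. Its argument "rows" is a list of rows, each an object of numbers: "jaw": the finger opening in m, from 0 to 0.0854; "dx", "dy", "dz": the shift along the tool's x, y, z in m; "twist": the turn about the tool's z in rad. A call has 1 to 8 rows; each row shifts and turns the commanded pose from where the row before left it, along the tool's axes as they then stand; what a row does not reach is not made up. A row lasts 1/12 s, in which the tool goes at most 41.7 mm and 7.16 degrees, less where a joint would pass 70% of its speed; a pose out of reach is approached as far as the arm can. A call is refused whole if a number of a shift passes 0.0417 or a number of a turn 0.125, either way. A call with a gripper value outside its range is refused whole. The fingers move at their own pace and stop on an object; the grip force is fixed at half the most. Time passes only in rows, so rows that do not move let the fingers close. It gives the time, the measured TCP pose, the force and the opening at its end, in the units of the state.
- ctrl.get_state(): the state, without advancing time (a new reading comes with each control period).
- ctrl.grab_frame(name): name is "scene" or "top" or "wrist"; returns the picture (400x640x3 uint8, blue, green, red); there is no depth.
- ctrl.camera_params(name): a dict with "fovy" (degrees; the focal length in pixels is half the picture's height over the tangent of half this angle, whatever the lens; pixels are square), "cx", "cy" (the principal point, pixels), "rvec" (rotation vector, rad) and "tvec" (3), from world to camera coordinates, as OpenCV has them; the wrist camera has in their place "T_tool_cam" (4x4, takes a point from camera to tool coordinates, whose origin is the TCP and whose axes are the flange's). Camera axes: x right, y down, z forward; pixel columns grow to the right and rows downward; lengths in mm; the calibration is good to about 2 mm. A picture is of the moment at which its call begins: read the wrist's pose just before it. camera_params takes no time and is no camera call.
- ctrl.sign_off(): hands the job in, once; it reports no verdict.
The state is a dict: "time": time; "qpos": joint angles; "qvel": joint speeds; "effort": joint torques, N m; "tcp_pos": TCP position; "tcp_rot": TCP orientation; "force": force on the tool from outside, world axes, zero at the start; "torque": the same for the moment, N m; "finger_gap": finger opening in mm.
Only numpy, scipy, OpenCV 4.12 (cv2) and the standard library are available. Lean on these libraries where they do the work, as an engineer would, in place of code of your own. Each camera call takes 0.05 s, during which the arm holds its last target.

## Working session

There is one attempt and no reset: what is moved stays moved. The work goes in short steps, Python scripts to look and compute and a tool call to move; the robot and the scene stay as the last step left them, time stands still between calls to the robot, and variables do not carry over. Pictures are saved under pics/ and viewed, and the job is handed in when it is done.

Besides the shell and the picture viewer there is one more tool, called after "Emit:" by a JSON object that holds its "method" and its "body". servo_tool: Moves the arm, as the interface text tells. Its arguments: {"type":"object","properties":{"rows":{"type":"array"}},"required":["rows"]}

```bash
mkdir -p pics; ls
python3 - <<'E'
from workcell import ctrl
import cv2
print(ctrl.get_state())
for n in ("scene","top","wrist"):
    print(n,ctrl.camera_params(n))
    cv2.imwrite(f"pics/{n}0.png",ctrl.grab_frame(n))
E
```

```text
pics
{'time': 0.0, 'qpos': array([ 1.08297517e+00,  3.42728207e-01,  1.52499316e+00, -1.24899441e-05,
        1.27540834e+00, -1.46003341e-01]), 'qvel': array([-2.52515507e-05,  5.16157056e-04, -1.27230343e-03, -1.24087789e-03,
       -1.17942896e-03, -3.07317183e-04]), 'effort': array([ 2.60541332e-03, -4.33675647e+01, -2.46015537e+01,  2.38251369e-04,
        7.82418880e-03, -6.71426989e-06]), 'tcp_pos': array([175.78603187, 494.29682469, 241.63142797]), 'tcp_rot': array([ 1.70076240e-01,  9.85430607e-01, -7.32119922e-04, -2.33824347e-04]), 'force': array([ 0.37252792, -0.47546526, -0.43274364]), 'torque': array([ 0.00166906,  0.00546802, -0.00963589]), 'finger_gap': 85.28290774828389}
scene {'fovy': 49.5126818201799, 'cx': 322.2136105136784, 'cy': 194.84908942708313, 'rvec': array([ 1.33809088,  2.41129132, -0.72803709]), 'tvec': array([ 451.23149405, -280.72383569, 1459.65901269])}
top {'fovy': 55.48130675251795, 'cx': 320.89615333528064, 'cy': 200.23555896682498, 'rvec': array([ 2.16797009, -2.21483495,  0.06344616]), 'tvec': array([-133.71626712,  569.03451038,  970.37906117])}
wrist {'fovy': 64.57229207590947, 'cx': 320.7327662717436, 'cy': 202.10907603772844, 'T_tool_cam': array([[ 2.35491870e-04, -9.65410578e-01, -2.60734270e-01,
         6.61034487e+01],
       [ 9.99999970e-01,  2.11327039e-04,  1.20714874e-04,
        -3.17626175e-01],
       [-6.14392150e-05, -2.60734291e-01,  9.65410600e-01,
        -1.31417192e+02],
       [ 0.00000000e+00,  0.00000000e+00,  0.00000000e+00,
         1.00000000e+00]])}
```

View pics/scene0.png

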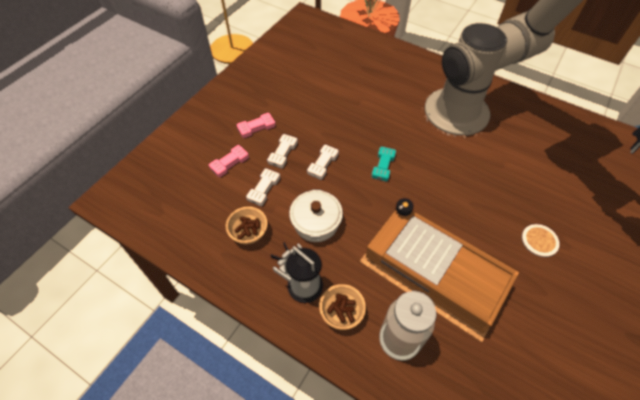

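View pics/top0.png

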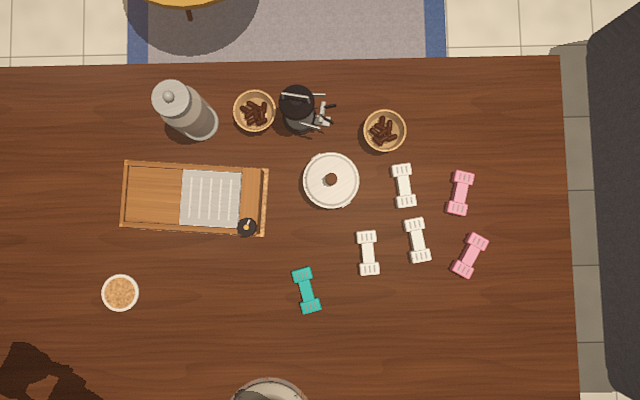

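View pics/wrist0.png

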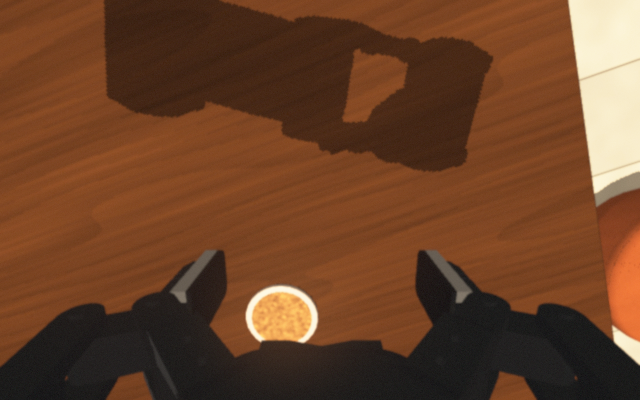

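```bash
cat > h.py <<'E'
import numpy as np, cv2
from scipy.spatial.transform import Rotation as R
from workcell import ctrl
def cam(name):
    p=ctrl.camera_params(name); f=200/np.tan(np.radians(p['fovy'])/2)
    K=np.array([[f,0,p['cx']],[0,f,p['cy']],[0,0,1]])
    if 'rvec' in p:
        Rm=R.from_rotvec(p['rvec']).as_matrix(); t=np.array(p['tvec'])
        return K,Rm.T,-Rm.T@t   # cam->world rot, centre
    s=ctrl.get_state(); T=p['T_tool_cam']; Rt=R.from_quat(s['tcp_rot']).as_matrix()
    return K,Rt@T[:3,:3],Rt@T[:3,3]+s['tcp_pos']
def ray(c,uv,z):
    K,Rw,C=c; d=Rw@np.linalg.inv(K)@np.array([uv[0],uv[1],1.]); return C+d*(z-C[2])/d[2]
def proj(c,P):
    K,Rw,C=c; q=K@Rw.T@(np.asarray(P,float)-C); return q[:2]/q[2]
def crop(img,u0,v0,u1,v1,s,fn):
    cv2.imwrite(fn,cv2.resize(img[v0:v1,u0:u1],None,fx=s,fy=s,interpolation=cv2.INTER_CUBIC))
def st():
    s=ctrl.get_state(); Rt=R.from_quat(s['tcp_rot']).as_matrix()
    print('t',round(s['time'],2),'tcp',s['tcp_pos'].round(1),'xax',Rt[:,0].round(3),'yax',Rt[:,1].round(3),'zax',Rt[:,2].round(3),'gap',round(s['finger_gap'],1),'F',s['force'].round(1),'q',np.round(s['qpos'],2))
    return s,Rt
E
python3 - <<'E'
from h import *
img=cv2.imread('pics/top0.png'); c=cam('top'); print('C',c[2])
hsv=cv2.cvtColor(img,cv2.COLOR_BGR2HSV)
m=((hsv[...,1]<60)&(hsv[...,2]>150)).astype(np.uint8)
m=cv2.morphologyEx(m,cv2.MORPH_OPEN,np.ones((3,3)))
for ct in cv2.findContours(m,cv2.RETR_EXTERNAL,cv2.CHAIN_APPROX_NONE)[0]:
    a=cv2.contourArea(ct)
    if a<200 or a>6000: continue
    r=cv2.minAreaRect(ct); M=cv2.moments(ct); uv=(M['m10']/M['m00'],M['m01']/M['m00'])
    b=cv2.boxPoints(r); w=np.array([ray(c,p,20)[:2] for p in b])
    e=[w[1]-w[0],w[2]-w[1]]; L=[np.linalg.norm(x) for x in e]; k=int(np.argmax(L))
    print(a,np.round(uv,1),'rect',np.round(r[0],1),'W z20',ray(c,r[0],20)[:2].round(1),'size',np.round(L,1),'ang',round(np.degrees(np.arctan2(e[k][1],e[k][0]))%180,1))
print('pan knob', ray(c,(331,180),92))
print('wheel',ray(c,(247,227),100))
for uv in [(123,161),(268,168),(265,236),(121,226)]: print(uv,ray(c,uv,79).round(1))
crop(img,100,140,300,260,4,'pics/t_stand.png'); crop(img,290,140,500,320,3.8,'pics/t_pack.png')
E
```

```text
C [ 508.44055334 -145.74475539 1001.77966962]
302.0 [602.2 395.7] rect [604.5 395.5] W z20 [  60.  -846.7] size [122.9  17.1] ang 88.8
309.0 [278.9 391.3] rect [281.  391.7] W z20 [ 86.2 -35.3] size [29.6 97. ] ang 74.6
653.0 [367.7 252.5] rect [367.8 252.4] W z20 [ 429.3 -263.3] size [ 50.4 113.5] ang 3.7
647.0 [417.5 239.7] rect [417.4 239.6] W z20 [ 459.2 -391.7] size [ 50.2 113.6] ang 9.2
3167.0 [210.  198.4] rect [210.  198.4] W z20 [576.8 141. ] size [144.6 153.7] ang 84.9
631.0 [403.9 185.2] rect [403.8 185.1] W z20 [ 600.5 -361.5] size [ 50.5 113.7] ang 6.6
2453.5 [330.6 180. ] rect [330.5 180. ] W z20 [ 617.9 -171.9] size [143.3 146. ] ang 178.5
216.5 [193.8 108.3] rect [193.7 108. ] W z20 [815.4 182.7] size [78.9 35.4] ang 160.3
1050.0 [169.9  97.5] rect [170.   97.5] W z20 [844.8 245. ] size [100.2  93.7] ang 88.8
pan knob [ 609.82791341 -171.16793706   92.        ]
wheel [501.4879319   30.31915835 100.        ]
(123, 161) [668.9 336.2  79. ]
(268, 168) [644.  -18.3  79. ]
(265, 236) [478.7  -8.9  79. ]
(121, 226) [510.3 339.6  79. ]
```

View pics/t_stand.png

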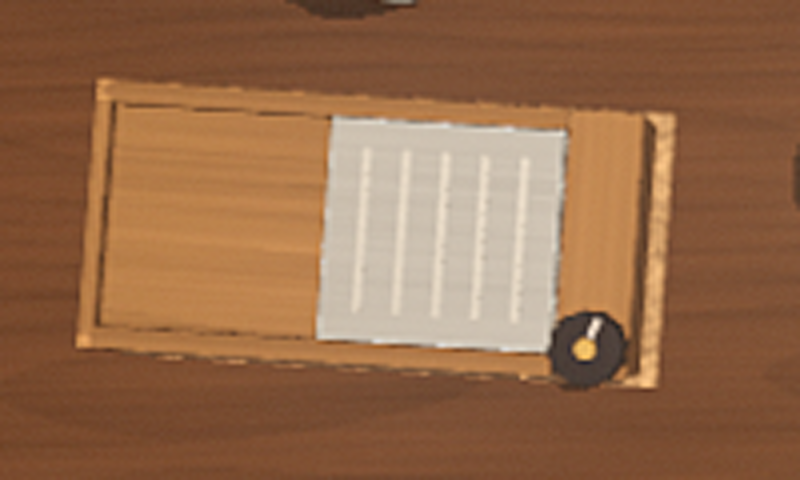

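View pics/t_pack.png

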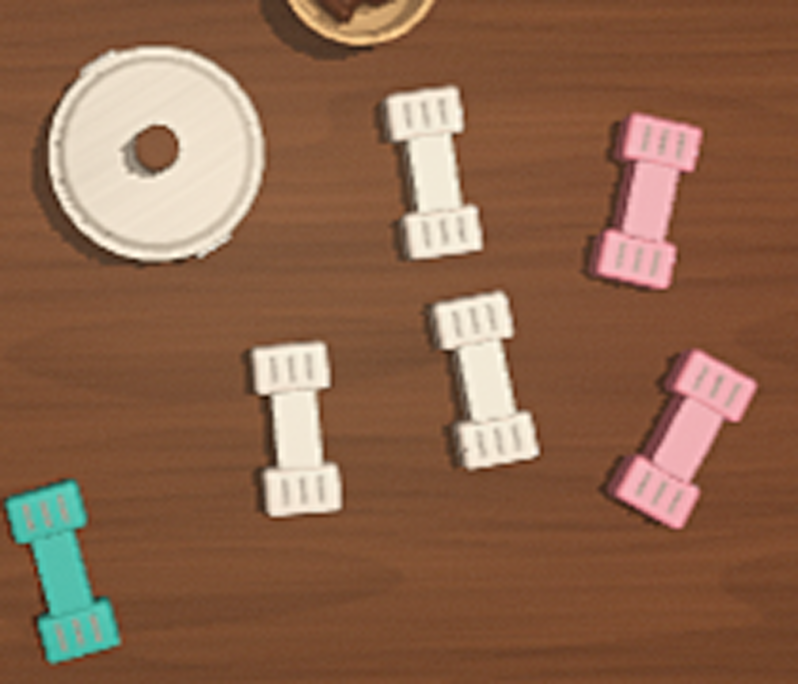

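Look-alikes for a pack (top picture): white at (368,252), (418,240) and (404,185). Pink is at (461,193) and (469,255), and turquoise at (306,291). The close crop shows exactly three white dog-bones, so those are the packs. The wheel is at (247,227) and the plate's middle at (210,198).

Emit:
{"method": "servo_tool", "body": {"rows": [{"dx": -0.033,"dy": -0.0234},{"dx": -0.033,"dy": -0.0234},{"dx": -0.033,"dy": -0.0234},{"dx": -0.033,"dy": -0.0234},{"dx": -0.033,"dy": -0.0234},{"dx": -0.033,"dy": -0.0234},{"dx": -0.033,"dy": -0.0234}]}}

```text
$.rows[0]: bad value
```

Emit:
{"method": "servo_tool", "body": {"rows": [{"dx": -0.033,"dy": -0.0234},{"dx": -0.033,"dy": -0.0234},{"dx": -0.033,"dy": -0.0234},{"dx": -0.033,"dy": -0.0234},{"dx": -0.033,"dy": -0.0234},{"dx": -0.033,"dy": -0.0234},{"dx": -0.033,"dy": -0.0234}]}}

```text
$.rows[0]: bad value
```

Emit:
{"method": "servo_tool", "body": {"rows": [{"twist": -0.125},{"twist": -0.125},{"twist": -0.125},{"twist": -0.125},{"twist": -0.125},{"twist": -0.125},{"twist": -0.125}]}}

```text
$.rows[0]: bad value
```

Emit:
{"method": "servo_tool", "body": {"rows": [{"twist": -0.125},{"twist": -0.125},{"twist": -0.125},{"twist": -0.125},{"twist": -0.125},{"twist": -0.125},{"twist": -0.125},{}]}}

```text
$.rows[0]: bad value
```

Run:
```python
from h import *
st(); c=cam('wrist'); im=ctrl.grab_frame('wrist'); cv2.imwrite('pics/w1.png',im); print(c[2])
```

```text
t 0.15 tcp [175.8 494.4 241.8] xax [-0.942  0.335  0.   ] yax [ 0.335  0.942 -0.001] zax [-0.001 -0.001 -1.   ] gap 85.5 F [ 0.4  0.5 -0.2] q [ 1.08  0.34  1.52  0.    1.28 -0.15]
[113.50057451 516.38720497 373.23023089]
```

View pics/w1.png

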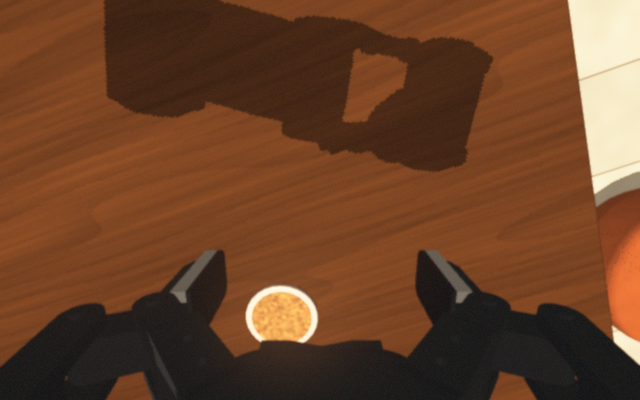

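The rows were refused and nothing moved; this wrist picture is the same as the first. Every field is probably required, so I'll give all five.

Emit:
{"method": "servo_tool", "body": {"rows": [{"jaw": 0.085,"dx": -0.033,"dy": -0.0234,"dz": 0,"twist": 0},{"jaw": 0.085,"dx": -0.033,"dy": -0.0234,"dz": 0,"twist": 0},{"jaw": 0.085,"dx": -0.033,"dy": -0.0234,"dz": 0,"twist": 0},{"jaw": 0.085,"dx": -0.033,"dy": -0.0234,"dz": 0,"twist": 0},{"jaw": 0.085,"dx": -0.033,"dy": -0.0234,"dz": 0,"twist": 0},{"jaw": 0.085,"dx": -0.033,"dy": -0.0234,"dz": 0,"twist": 0},{"jaw": 0.085,"dx": -0.033,"dy": -0.0234,"dz": 0,"twist": 0}]}}

```text
time: 0.78
tcp_pos: [339.3, 261.2, 242.4]
tcp_rot: [0.17, 0.985, 0.0, 0.0]
force: [1.0, 0.3, 0.8]
finger_gap: 85.0
```

Emit:
{"method": "servo_tool", "body": {"rows": [{"jaw": 0.085,"dx": -0.033,"dy": -0.0234,"dz": 0,"twist": 0},{"jaw": 0.085,"dx": -0.033,"dy": -0.0234,"dz": 0,"twist": 0},{"jaw": 0.085,"dx": -0.033,"dy": -0.0234,"dz": 0,"twist": 0},{"jaw": 0.085,"dx": -0.033,"dy": -0.0234,"dz": 0,"twist": 0},{"jaw": 0.085,"dx": -0.033,"dy": -0.0234,"dz": 0,"twist": 0},{"jaw": 0.085,"dx": -0.033,"dy": -0.0234,"dz": 0,"twist": 0},{"jaw": 0.085,"dx": -0.033,"dy": -0.0234,"dz": 0,"twist": 0}]}}

```text
time: 1.37
tcp_pos: [502.1, 29.2, 242.3]
tcp_rot: [0.17, 0.985, 0.0, -0.0]
force: [0.8, 1.2, 0.7]
finger_gap: 84.9
```

Emit:
{"method": "servo_tool", "body": {"rows": [{"jaw": 0.085,"dx": 0,"dy": 0,"dz": 0,"twist": -0.125},{"jaw": 0.085,"dx": 0,"dy": 0,"dz": 0,"twist": -0.125},{"jaw": 0.085,"dx": 0,"dy": 0,"dz": 0,"twist": -0.125},{"jaw": 0.085,"dx": 0,"dy": 0,"dz": 0,"twist": -0.125},{"jaw": 0.085,"dx": 0,"dy": 0,"dz": 0,"twist": -0.125},{"jaw": 0.085,"dx": 0,"dy": 0,"dz": 0,"twist": -0.125},{"jaw": 0.085,"dx": 0,"dy": 0,"dz": 0,"twist": -0.125}]}}

```text
time: 1.95
tcp_pos: [501.3, 31.1, 242.1]
tcp_rot: [-0.266, 0.964, 0.0, -0.0]
force: [-0.2, -0.8, 0.0]
finger_gap: 85.1
```

Emit:
{"method": "servo_tool", "body": {"rows": [{"jaw": 0.085,"dx": 0,"dy": 0,"dz": 0,"twist": -0.125},{"jaw": 0.085,"dx": 0,"dy": 0,"dz": 0,"twist": -0.125},{"jaw": 0.085,"dx": 0,"dy": 0,"dz": 0,"twist": -0.125},{"jaw": 0.085,"dx": 0,"dy": 0,"dz": 0,"twist": -0.125},{"jaw": 0.085,"dx": 0,"dy": 0,"dz": 0,"twist": -0.125},{"jaw": 0.085,"dx": 0,"dy": 0,"dz": 0,"twist": -0.125},{"jaw": 0.085,"dx": 0,"dy": 0,"dz": 0,"twist": -0.125},{"jaw": 0.085,"dx": 0,"dy": 0,"dz": 0,"twist": 0}]}}

```text
time: 2.62
tcp_pos: [501.3, 31.2, 242.2]
tcp_rot: [-0.649, 0.761, 0.0, -0.0]
force: [-0.2, -0.6, -0.8]
finger_gap: 84.7
```

Run:
```python
from h import *
st(); c=cam('wrist'); im=ctrl.grab_frame('wrist'); cv2.imwrite('pics/w2.png',im); print(c[2])
```

```text
t 2.62 tcp [501.3  31.2 242.2] xax [-0.157 -0.988 -0.   ] yax [-0.988  0.157  0.   ] zax [-0.  0. -1.] gap 84.7 F [-0.2 -0.6 -0.8] q [-0.09  0.3   1.58  0.    1.26 -3.07]
[490.71239306 -34.18936087 373.56960638]
```

View pics/w2.png

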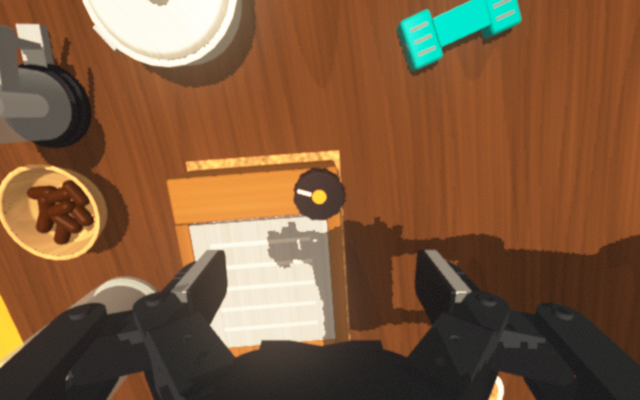

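Run:
```python
from h import *
c=cam('wrist'); im=cv2.imread('pics/w2.png')
for z in (95,105,112): print(z, ray(c,(319,194),z).round(1), ray(c,(319,197),z).round(1))
ct=cam('top')
print('top',[ray(ct,(246.75,227.25),z).round(1) for z in (95,105,112)])
# dark mask
hsv=cv2.cvtColor(im,cv2.COLOR_BGR2HSV); m=((hsv[...,2]<70)).astype(np.uint8)[150:230,280:360]
for q in cv2.findContours(m,cv2.RETR_EXTERNAL,cv2.CHAIN_APPROX_NONE)[0]:
    if cv2.contourArea(q)>500: print(cv2.minEnclosingCircle(q))
crop(im,160,140,360,360,2.7,'pics/w2c.png')
for n,uv in dict(p1=(190,225),p2=(328,217),blk=(168,181),blkc2=(178,224)).items(): print(n,ray(c,uv,79).round(1))
# stand from top crop pts
pts=dict(railTL=(98,82),railBL=(80,348),pTL=(332,115),pTR=(568,130),pBR=(552,354),pBL=(317,340),blkTR=(646,114))
for n,(u,v) in pts.items(): print(n,ray(ct,(100+u/4,140+v/4),79).round(1))
```

```text
95 [502.8  32.5  95. ] [503.2  35.2  95. ]
105 [502.3  30.1 105. ] [502.8  32.8 105. ]
112 [502.   28.4 112. ] [502.4  31.  112. ]
top [array([500.9,  31.9,  95. ]), array([501. ,  29.9, 105. ]), array([501. ,  28.6, 112. ])]
p1 [633.8  46.4  79. ]
p2 [498.6  60.5  79. ]
blk [6.424e+02 4.000e-01 7.900e+01]
blkc2 [645.1  43.5  79. ]
railTL [670.1 332.6  79. ]
railBL [507.9 342.   79. ]
pTL [646.7 189.4  79. ]
pTR [634.3  45.3  79. ]
pBR [498.2  56.2  79. ]
pBL [509.7 198.5  79. ]
blkTR [643.1  -2.4  79. ]
```

View pics/w2c.png

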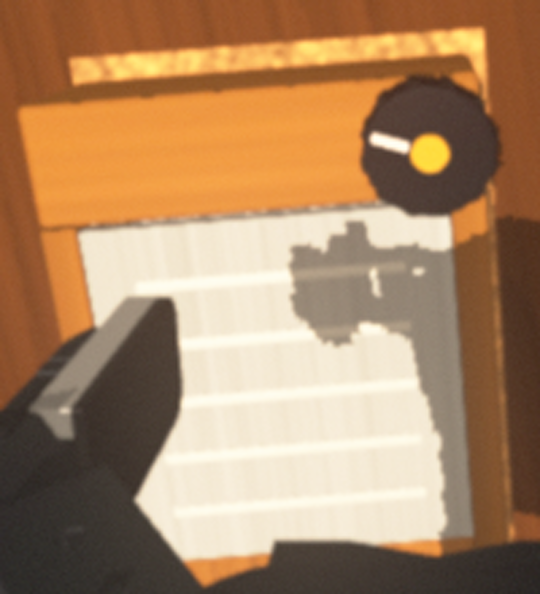

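The wheel lies at about (502,30), 1 mm from the tool axis. The stand's y axis points along about (0.082, 0.997). I'll go down and grip the wheel.

Emit:
{"method": "servo_tool", "body": {"rows": [{"jaw": 0.085,"dx": 0.001,"dy": -0.001,"dz": 0.036,"twist": 0},{"jaw": 0.085,"dx": 0,"dy": 0,"dz": 0.036,"twist": 0},{"jaw": 0.085,"dx": 0,"dy": 0,"dz": 0.036,"twist": 0},{"jaw": 0.085,"dx": 0,"dy": 0,"dz": 0.036,"twist": 0},{"jaw": 0.085,"dx": 0,"dy": 0,"dz": 0,"twist": 0}]}}

```text
time: 3.08
tcp_pos: [498.0, 30.3, 92.5]
tcp_rot: [-0.646, 0.764, 0.004, -0.004]
force: [-1.3, -0.7, -0.1]
finger_gap: 85.1
```

Emit:
{"method": "servo_tool", "body": {"rows": [{"jaw": 0.03,"dx": 0,"dy": 0,"dz": 0,"twist": 0},{"jaw": 0.03,"dx": 0,"dy": 0,"dz": 0,"twist": 0},{"jaw": 0.03,"dx": 0,"dy": 0,"dz": 0,"twist": 0},{"jaw": 0.03,"dx": 0,"dy": 0,"dz": 0,"twist": 0},{"jaw": 0.03,"dx": 0,"dy": 0,"dz": 0,"twist": 0},{"jaw": 0.03,"dx": 0,"dy": 0,"dz": 0,"twist": 0},{"jaw": 0.03,"dx": 0,"dy": 0,"dz": 0,"twist": 0},{"jaw": 0.03,"dx": 0,"dy": 0,"dz": 0,"twist": 0}]}}

```text
time: 3.75
tcp_pos: [503.7, 29.9, 100.9]
tcp_rot: [-0.647, 0.762, -0.002, 0.002]
force: [-0.9, 0.1, 5.9]
finger_gap: 42.2
```

Run:
```python
from h import *
s,_=st(); print(s['torque']); im=ctrl.grab_frame('wrist'); cv2.imwrite('pics/w3.png',im)
```

```text
t 3.75 tcp [503.7  29.9 100.9] xax [-0.162 -0.987 -0.   ] yax [-0.987  0.162 -0.005] zax [ 0.005 -0.    -1.   ] gap 42.2 F [-0.9  0.1  5.9] q [-0.09  0.47  1.77  0.    0.9  -3.07]
[-0.03162876 -0.00347414  0.02460615]
```

View pics/w3.png

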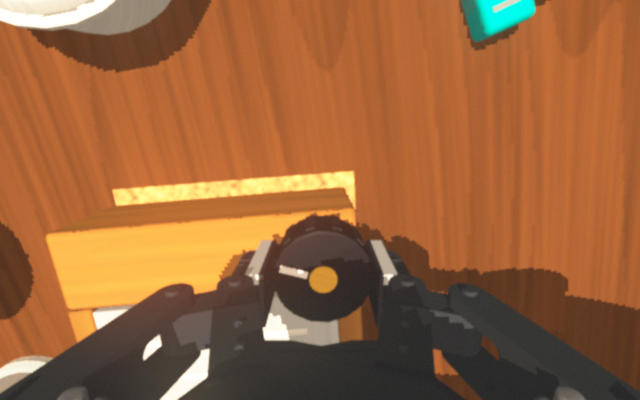

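Both pads hold the wheel with the gap at 42 mm. The pointer is at (293,271) and the cap at (323,280). Now I'll wind it clockwise, which is positive twist.

Emit:
{"method": "servo_tool", "body": {"rows": [{"jaw": 0.03,"dx": 0,"dy": 0,"dz": 0,"twist": 0.12},{"jaw": 0.03,"dx": 0,"dy": 0,"dz": 0,"twist": 0.12},{"jaw": 0.03,"dx": 0,"dy": 0,"dz": 0,"twist": 0.12},{"jaw": 0.03,"dx": 0,"dy": 0,"dz": 0,"twist": 0.12},{"jaw": 0.03,"dx": 0,"dy": 0,"dz": 0,"twist": 0.12},{"jaw": 0.03,"dx": 0,"dy": 0,"dz": 0,"twist": 0.12},{"jaw": 0.03,"dx": 0,"dy": 0,"dz": 0,"twist": 0.12},{"jaw": 0.03,"dx": 0,"dy": 0,"dz": 0,"twist": 0.12}]}}

```text
time: 4.47
tcp_pos: [502.6, 31.2, 100.7]
tcp_rot: [-0.219, 0.976, 0.001, 0.001]
force: [-3.0, 6.9, 8.7]
finger_gap: 42.2
```

Run:
```python
from h import *
s,_=st(); print(s['torque']); im=ctrl.grab_frame('wrist'); cv2.imwrite('pics/w4.png',im)
```

```text
t 4.47 tcp [502.6  31.2 100.7] xax [-0.904 -0.427 -0.003] yax [-0.427  0.904  0.001] zax [ 0.002  0.002 -1.   ] gap 42.2 F [-3.   6.9  8.7] q [-0.09  0.47  1.77  0.    0.9  -2.11]
[1.91937261 0.78719813 0.08458294]
```

View pics/w4.png

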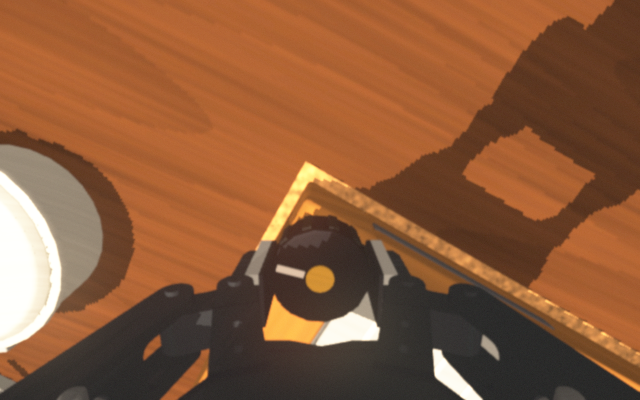

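The pointer turns with the fingers, so the wheel is winding. I'll ease up 2 mm and carry on.

Emit:
{"method": "servo_tool", "body": {"rows": [{"jaw": 0.03,"dx": 0,"dy": 0,"dz": -0.002,"twist": 0.12},{"jaw": 0.03,"dx": 0,"dy": 0,"dz": 0,"twist": 0.12},{"jaw": 0.03,"dx": 0,"dy": 0,"dz": 0,"twist": 0.12},{"jaw": 0.03,"dx": 0,"dy": 0,"dz": 0,"twist": 0.12},{"jaw": 0.03,"dx": 0,"dy": 0,"dz": 0,"twist": 0.12},{"jaw": 0.03,"dx": 0,"dy": 0,"dz": 0,"twist": 0.12},{"jaw": 0.03,"dx": 0,"dy": 0,"dz": 0,"twist": 0.12},{"jaw": 0.03,"dx": 0,"dy": 0,"dz": 0,"twist": 0.12}]}}

```text
time: 5.18
tcp_pos: [505.1, 32.5, 102.9]
tcp_rot: [0.257, 0.966, 0.003, 0.003]
force: [4.9, 11.7, 1.1]
finger_gap: 42.3
```

Run:
```python
from h import *
s,_=st(); print(s['torque'])
```

```text
t 5.18 tcp [505.1  32.5 102.9] xax [-0.868  0.497 -0.005] yax [0.497 0.868 0.008] zax [ 0.008  0.004 -1.   ] gap 42.3 F [ 4.9 11.7  1.1] q [-0.09  0.46  1.77  0.01  0.9  -1.15]
[ 3.12739333 -1.27824473  0.0523278 ]
```

Emit:
{"method": "servo_tool", "body": {"rows": [{"jaw": 0.03,"dx": 0,"dy": 0,"dz": -0.001,"twist": 0.12},{"jaw": 0.03,"dx": 0,"dy": 0,"dz": 0,"twist": 0.12},{"jaw": 0.03,"dx": 0,"dy": 0,"dz": 0,"twist": 0.12},{"jaw": 0.03,"dx": 0,"dy": 0,"dz": 0,"twist": 0.12},{"jaw": 0.03,"dx": 0,"dy": 0,"dz": 0,"twist": 0.12},{"jaw": 0.03,"dx": 0,"dy": 0,"dz": 0,"twist": 0.12},{"jaw": 0.03,"dx": 0,"dy": 0,"dz": 0,"twist": 0.12},{"jaw": 0.03,"dx": 0,"dy": 0,"dz": 0,"twist": 0.12}]}}

```text
time: 5.85
tcp_pos: [506.3, 31.7, 103.6]
tcp_rot: [0.674, 0.739, 0.005, 0.003]
force: [8.7, 8.5, -7.4]
finger_gap: 42.3
```

Run:
```python
from h import *
s,_=st(); print(s['torque']); im=ctrl.grab_frame('wrist'); cv2.imwrite('pics/w5.png',im)
```

```text
t 5.85 tcp [506.3  31.7 103.6] xax [-0.092  0.996  0.002] yax [0.996 0.092 0.011] zax [ 0.011  0.003 -1.   ] gap 42.3 F [ 8.7  8.5 -7.4] q [-0.09  0.46  1.77  0.    0.9  -0.19]
[ 1.76993601 -2.26440287  0.05155971]
```

View pics/w5.png

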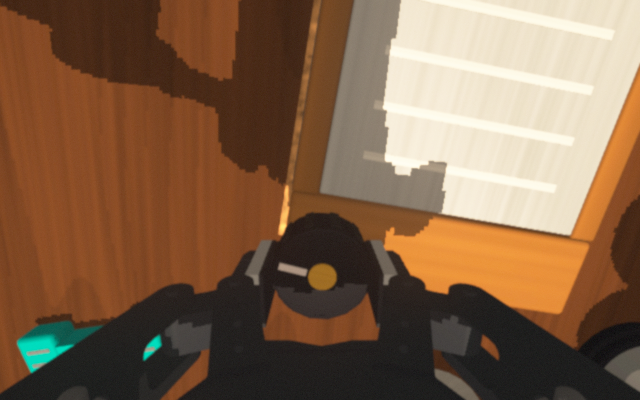

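The wheel has turned 2.88 rad in all and still follows the fingers. The side force is about 12 N, so I'll shift the tool to relieve it and go on.

Emit:
{"method": "servo_tool", "body": {"rows": [{"jaw": 0.03,"dx": 0.003,"dy": 0.003,"dz": 0.001,"twist": 0},{"jaw": 0.03,"dx": 0,"dy": 0,"dz": 0,"twist": 0.12},{"jaw": 0.03,"dx": 0,"dy": 0,"dz": 0,"twist": 0.12},{"jaw": 0.03,"dx": 0,"dy": 0,"dz": 0,"twist": 0.12},{"jaw": 0.03,"dx": 0,"dy": 0,"dz": 0,"twist": 0.12},{"jaw": 0.03,"dx": 0,"dy": 0,"dz": 0,"twist": 0.12}]}}

```text
time: 6.4
tcp_pos: [507.6, 32.8, 102.9]
tcp_rot: [0.862, 0.507, 0.003, 0.002]
force: [1.9, -1.1, 1.5]
finger_gap: 42.2
```

Run:
```python
from h import *
s,_=st(); print(s['torque'])
```

```text
t 6.4 tcp [507.6  32.8 102.9] xax [0.486 0.874 0.003] yax [ 0.874 -0.486  0.007] zax [ 0.008 -0.001 -1.   ] gap 42.2 F [ 1.9 -1.1  1.5] q [-0.09  0.47  1.76 -0.    0.9   0.42]
[-0.43393275 -0.95175537  0.09896197]
```

Emit:
{"method": "servo_tool", "body": {"rows": [{"jaw": 0.03,"dx": 0,"dy": 0,"dz": 0,"twist": 0.12},{"jaw": 0.03,"dx": 0,"dy": 0,"dz": 0,"twist": 0.12},{"jaw": 0.03,"dx": 0,"dy": 0,"dz": 0,"twist": 0.12},{"jaw": 0.03,"dx": 0,"dy": 0,"dz": 0,"twist": 0.12}]}}

```text
time: 6.73
tcp_pos: [507.8, 32.2, 102.7]
tcp_rot: [0.958, 0.288, 0.003, 0.002]
force: [3.4, -4.6, -0.8]
finger_gap: 42.0
```

Run:
```python
from h import *
s,_=st(); print(s['torque']); im=ctrl.grab_frame('wrist'); cv2.imwrite('pics/w6.png',im)
```

```text
t 6.73 tcp [507.8  32.2 102.7] xax [0.834 0.552 0.005] yax [ 0.552 -0.834  0.006] zax [ 0.008 -0.002 -1.   ] gap 42.0 F [ 3.4 -4.6 -0.8] q [-0.09  0.47  1.76 -0.    0.9   0.9 ]
[-1.30461016 -1.03865079  0.03201006]
```

View pics/w6.png

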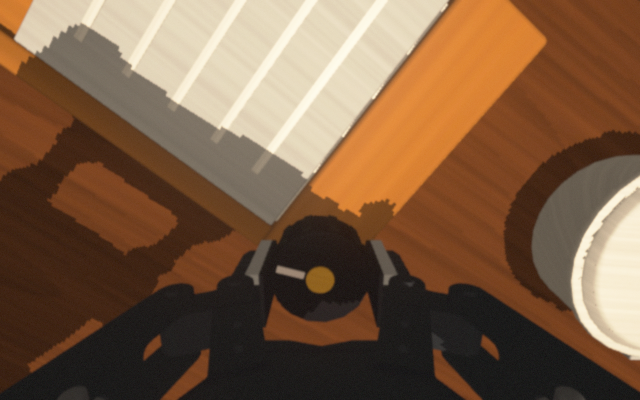

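Emit:
{"method": "servo_tool", "body": {"rows": [{"jaw": 0.03,"dx": 0,"dy": 0,"dz": 0,"twist": 0.12},{"jaw": 0.03,"dx": 0,"dy": 0,"dz": 0,"twist": 0.12},{"jaw": 0.03,"dx": 0,"dy": 0,"dz": 0,"twist": 0.12}]}}

```text
time: 7.03
tcp_pos: [507.5, 31.7, 102.5]
tcp_rot: [0.994, 0.112, 0.003, 0.002]
force: [2.3, -6.0, -2.3]
finger_gap: 42.1
```

Run:
```python
from h import *
s,_=st(); print(s['torque'])
```

```text
t 7.03 tcp [507.5  31.7 102.5] xax [0.975 0.223 0.006] yax [ 0.223 -0.975  0.005] zax [ 0.007 -0.003 -1.   ] gap 42.1 F [ 2.3 -6.  -2.3] q [-0.09  0.47  1.76 -0.    0.9   1.26]
[-1.8969011  -0.88536444  0.05279422]
```

Emit:
{"method": "servo_tool", "body": {"rows": [{"jaw": 0.03,"dx": 0,"dy": 0,"dz": 0,"twist": 0.12},{"jaw": 0.03,"dx": 0,"dy": 0,"dz": 0,"twist": 0.12},{"jaw": 0.03,"dx": 0,"dy": 0,"dz": 0,"twist": 0.12}]}}

```text
time: 7.28
tcp_pos: [506.9, 31.4, 102.2]
tcp_rot: [0.998, -0.068, 0.003, 0.002]
force: [3.1, -7.7, -3.8]
finger_gap: 42.0
```

Run:
```python
from h import *
s,_=st(); print(s['torque']); im=ctrl.grab_frame('wrist'); cv2.imwrite('pics/w7.png',im)
```

```text
t 7.28 tcp [506.9  31.4 102.2] xax [ 0.991 -0.135  0.006] yax [-0.135 -0.991  0.003] zax [ 0.005 -0.004 -1.   ] gap 42.0 F [ 3.1 -7.7 -3.8] q [-0.09  0.47  1.76 -0.    0.9   1.62]
[-2.36639193 -0.42939368  0.09667327]
```

View pics/w7.png

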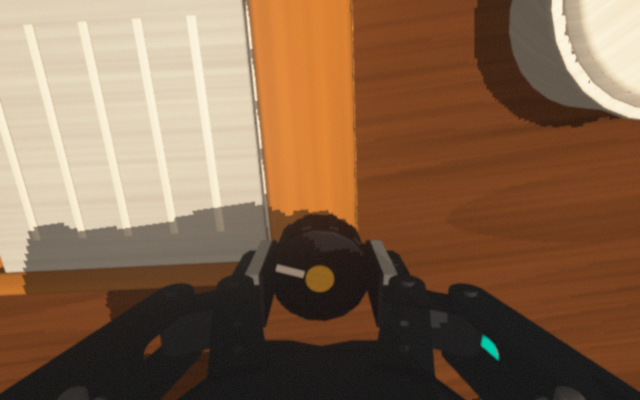

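4.68 rad in, and the wheel still follows.

Emit:
{"method": "servo_tool", "body": {"rows": [{"jaw": 0.03,"dx": 0.001,"dy": 0.002,"dz": 0.001,"twist": 0.12},{"jaw": 0.03,"dx": 0,"dy": 0,"dz": 0,"twist": 0.12},{"jaw": 0.03,"dx": 0,"dy": 0,"dz": 0,"twist": 0.12}]}}

```text
time: 7.58
tcp_pos: [506.5, 30.5, 101.0]
tcp_rot: [0.969, -0.245, 0.002, 0.0]
force: [-0.5, -2.0, 1.1]
finger_gap: 41.6
```

Run:
```python
from h import *
s,_=st(); print(s['torque'])
```

```text
t 7.58 tcp [506.5  30.5 101. ] xax [ 0.88  -0.476  0.003] yax [-0.476 -0.88  -0.   ] zax [ 0.003 -0.001 -1.   ] gap 41.6 F [-0.5 -2.   1.1] q [-0.09  0.47  1.76 -0.    0.91  1.98]
[-0.93212403  0.2072579   0.06384034]
```

Emit:
{"method": "servo_tool", "body": {"rows": [{"jaw": 0.03,"dx": 0,"dy": 0,"dz": 0,"twist": 0.12},{"jaw": 0.03,"dx": 0,"dy": 0,"dz": 0,"twist": 0.12}]}}

```text
time: 7.75
tcp_pos: [506.2, 30.5, 101.0]
tcp_rot: [0.933, -0.36, 0.001, 0.0]
force: [-0.8, -2.5, 1.2]
finger_gap: 42.2
```

Run:
```python
from h import *
s,_=st(); print(s['torque']); im=ctrl.grab_frame('wrist'); cv2.imwrite('pics/w8.png',im)
```

```text
t 7.75 tcp [506.2  30.5 101. ] xax [ 0.741 -0.671  0.003] yax [-0.671 -0.741 -0.   ] zax [ 0.002 -0.002 -1.   ] gap 42.2 F [-0.8 -2.5  1.2] q [-0.09  0.47  1.76 -0.    0.91  2.22]
[-0.92273204  0.467797    0.02715919]
```

View pics/w8.png

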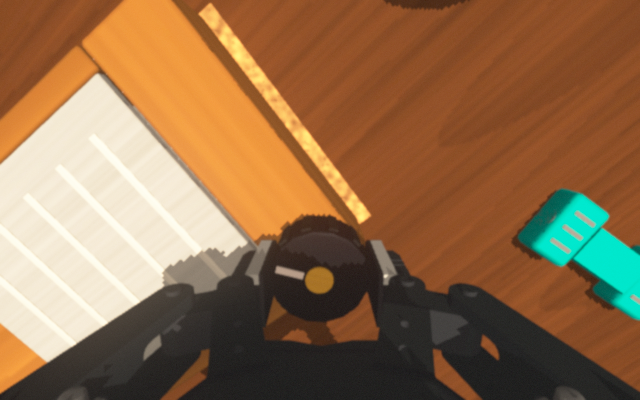

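Emit:
{"method": "servo_tool", "body": {"rows": [{"jaw": 0.03,"dx": 0,"dy": 0,"dz": 0,"twist": 0.12},{"jaw": 0.03,"dx": 0,"dy": 0,"dz": 0,"twist": 0.12},{"jaw": 0.03,"dx": 0,"dy": 0,"dz": 0,"twist": 0.12}]}}

```text
time: 8.05
tcp_pos: [505.8, 30.6, 100.9]
tcp_rot: [0.854, -0.52, 0.001, 0.0]
force: [-1.8, -2.5, 4.4]
finger_gap: 41.8
```

Run:
```python
from h import *
s,_=st(); print(s['torque'])
```

```text
t 8.05 tcp [505.8  30.6 100.9] xax [ 0.46  -0.888  0.002] yax [-0.888 -0.46  -0.   ] zax [ 0.001 -0.001 -1.   ] gap 41.8 F [-1.8 -2.5  4.4] q [-0.09  0.47  1.76 -0.    0.91  2.57]
[-0.88890344  0.88553707  0.04745549]
```

Emit:
{"method": "servo_tool", "body": {"rows": [{"jaw": 0.03,"dx": 0,"dy": 0,"dz": 0,"twist": 0.12},{"jaw": 0.03,"dx": 0,"dy": 0,"dz": 0,"twist": 0.12},{"jaw": 0.03,"dx": 0,"dy": 0,"dz": 0,"twist": 0.12}]}}

```text
time: 8.3
tcp_pos: [505.4, 30.8, 100.8]
tcp_rot: [0.748, -0.664, 0.0, 0.0]
force: [-2.4, -1.7, 5.5]
finger_gap: 42.0
```

Run:
```python
from h import *
s,_=st(); print(s['torque']); im=ctrl.grab_frame('wrist'); cv2.imwrite('pics/w9.png',im)
```

```text
t 8.3 tcp [505.4  30.8 100.8] xax [ 0.118 -0.993  0.001] yax [-0.993 -0.118 -0.   ] zax [ 0.    -0.001 -1.   ] gap 42.0 F [-2.4 -1.7  5.5] q [-0.09  0.47  1.76 -0.    0.91  2.93]
[-0.52546451  1.21345943  0.05760887]
```

View pics/w9.png

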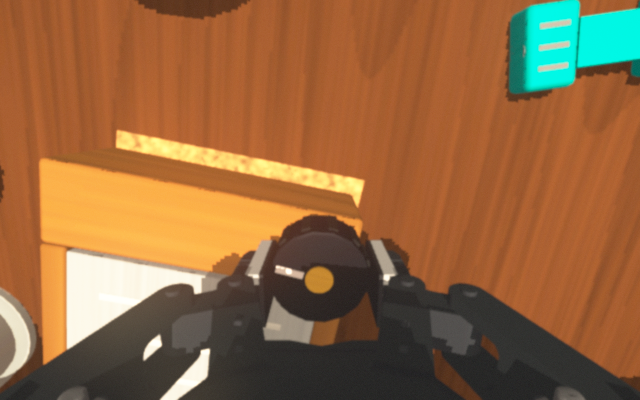

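6.0 rad wound with no slip, since the pointer is unchanged in the gripper's view at (290,271). The wheel must now read -0.2 or more. I'll regrip and snug it up to the stop.

Emit:
{"method": "servo_tool", "body": {"rows": [{"jaw": 0.085,"dx": 0,"dy": 0,"dz": 0,"twist": 0},{"jaw": 0.085,"dx": 0,"dy": 0,"dz": 0,"twist": 0},{"jaw": 0.085,"dx": 0,"dy": 0,"dz": 0,"twist": 0},{"jaw": 0.085,"dx": 0,"dy": 0,"dz": 0,"twist": 0},{"jaw": 0.085,"dx": 0,"dy": 0,"dz": 0,"twist": -0.12},{"jaw": 0.085,"dx": 0,"dy": 0,"dz": 0,"twist": -0.12},{"jaw": 0.085,"dx": 0,"dy": 0,"dz": 0,"twist": -0.12},{"jaw": 0.085,"dx": 0,"dy": 0,"dz": 0,"twist": -0.12}]}}

```text
time: 9.02
tcp_pos: [505.8, 31.2, 99.4]
tcp_rot: [0.886, -0.463, 0.0, -0.0]
force: [0.6, -0.4, -0.6]
finger_gap: 85.1
```

Emit:
{"method": "servo_tool", "body": {"rows": [{"jaw": 0.085,"dx": 0,"dy": 0,"dz": 0,"twist": -0.12},{"jaw": 0.085,"dx": 0,"dy": 0,"dz": 0,"twist": -0.12},{"jaw": 0.085,"dx": 0,"dy": 0,"dz": 0,"twist": -0.12},{"jaw": 0.085,"dx": 0,"dy": 0,"dz": 0,"twist": -0.12},{"jaw": 0.085,"dx": 0,"dy": 0,"dz": 0,"twist": 0}]}}

```text
time: 9.43
tcp_pos: [505.8, 31.2, 99.3]
tcp_rot: [0.971, -0.24, 0.0, -0.0]
force: [-0.0, 0.4, -0.5]
finger_gap: 84.7
```

Emit:
{"method": "servo_tool", "body": {"rows": [{"jaw": 0.03,"dx": 0,"dy": 0,"dz": 0,"twist": 0},{"jaw": 0.03,"dx": 0,"dy": 0,"dz": 0,"twist": 0},{"jaw": 0.03,"dx": 0,"dy": 0,"dz": 0,"twist": 0},{"jaw": 0.03,"dx": 0,"dy": 0,"dz": 0,"twist": 0},{"jaw": 0.03,"dx": 0,"dy": 0,"dz": 0,"twist": 0},{"jaw": 0.03,"dx": 0,"dy": 0,"dz": 0,"twist": 0},{"jaw": 0.03,"dx": 0,"dy": 0,"dz": 0,"twist": 0}]}}

```text
time: 10.02
tcp_pos: [505.9, 31.4, 99.6]
tcp_rot: [0.97, -0.243, 0.0, -0.0]
force: [0.7, 3.2, 3.7]
finger_gap: 41.8
```

Emit:
{"method": "servo_tool", "body": {"rows": [{"jaw": 0.03,"dx": 0,"dy": 0,"dz": 0,"twist": 0.08},{"jaw": 0.03,"dx": 0,"dy": 0,"dz": 0,"twist": 0.08}]}}

```text
time: 10.18
tcp_pos: [506.0, 31.4, 99.6]
tcp_rot: [0.947, -0.321, 0.0, -0.0]
force: [-0.4, 1.9, 4.5]
finger_gap: 42.4
```

Run:
```python
from h import *
s,_=st(); print(s['torque']); im=ctrl.grab_frame('wrist'); cv2.imwrite('pics/w10.png',im)
```

```text
t 10.18 tcp [506.   31.4  99.6] xax [ 0.794 -0.608  0.   ] yax [-0.608 -0.794 -0.001] zax [ 0.001  0.    -1.   ] gap 42.4 F [-0.4  1.9  4.5] q [-0.09  0.47  1.76  0.    0.9   2.13]
[0.46965795 0.00922466 0.01757716]
```

View pics/w10.png

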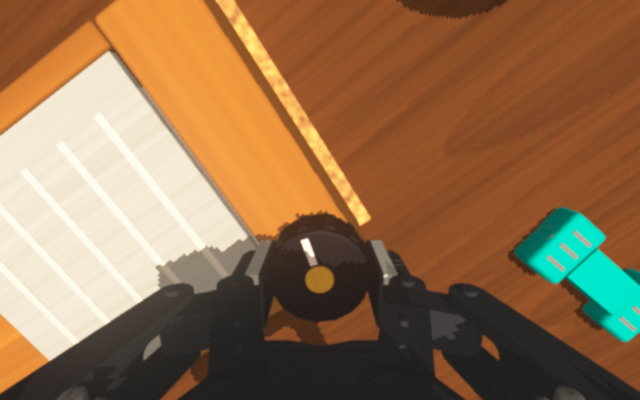

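Emit:
{"method": "servo_tool", "body": {"rows": [{"jaw": 0.03,"dx": 0,"dy": 0,"dz": 0,"twist": 0.08},{"jaw": 0.03,"dx": 0,"dy": 0,"dz": 0,"twist": 0.08}]}}

```text
time: 10.4
tcp_pos: [506.0, 31.4, 99.6]
tcp_rot: [0.919, -0.395, 0.0, -0.0]
force: [0.6, 2.9, 4.5]
finger_gap: 42.0
```

Run:
```python
from h import *
s,_=st(); print(s['torque']); im=ctrl.grab_frame('wrist'); crop(im,220,180,420,360,3,'pics/w11.png')
```

```text
t 10.4 tcp [506.   31.4  99.6] xax [ 0.688 -0.726  0.   ] yax [-0.726 -0.688 -0.001] zax [ 0.001  0.    -1.   ] gap 42.0 F [0.6 2.9 4.5] q [-0.09  0.47  1.76  0.    0.9   2.29]
[ 0.4795417   0.0525394  -0.01308526]
```

View pics/w11.png

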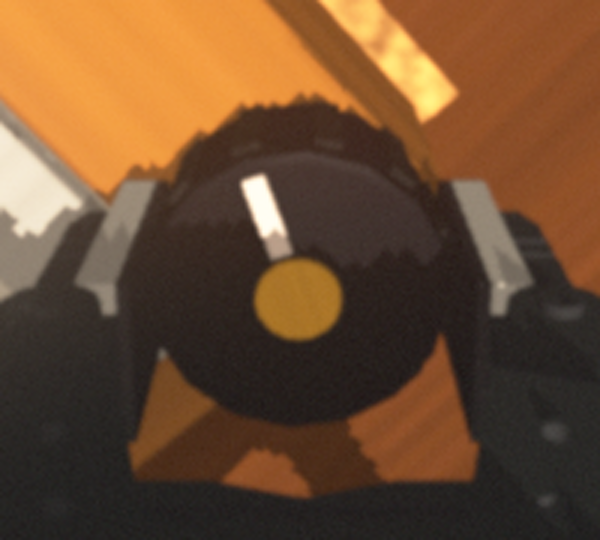

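Wound 6.32 rad in all, so the wheel reads between +0.12 and +0.45. The foot is bearing. Releasing, rising, lining up with the stand and closing the fingers.

Emit:
{"method": "servo_tool", "body": {"rows": [{"jaw": 0.085,"dx": 0,"dy": 0,"dz": 0,"twist": 0},{"jaw": 0.085,"dx": 0,"dy": 0,"dz": 0,"twist": 0},{"jaw": 0.085,"dx": 0,"dy": 0,"dz": 0,"twist": 0},{"jaw": 0.085,"dx": 0,"dy": 0,"dz": 0,"twist": 0},{"jaw": 0.085,"dx": 0,"dy": 0,"dz": -0.02,"twist": 0},{"jaw": 0.085,"dx": 0,"dy": 0,"dz": -0.03,"twist": 0},{"jaw": 0.085,"dx": 0,"dy": 0,"dz": -0.03,"twist": 0}]}}

```text
time: 11.03
tcp_pos: [504.8, 31.0, 179.4]
tcp_rot: [0.919, -0.394, -0.001, 0.001]
force: [1.3, 0.4, -0.1]
finger_gap: 85.1
```

Emit:
{"method": "servo_tool", "body": {"rows": [{"jaw": 0.0,"dx": 0,"dy": 0,"dz": 0,"twist": -0.122},{"jaw": 0.0,"dx": 0,"dy": 0,"dz": 0,"twist": -0.122},{"jaw": 0.0,"dx": 0,"dy": 0,"dz": 0,"twist": -0.122},{"jaw": 0.0,"dx": 0,"dy": 0,"dz": 0,"twist": -0.122},{"jaw": 0.0,"dx": 0,"dy": 0,"dz": 0,"twist": -0.122},{"jaw": 0.0,"dx": 0,"dy": 0,"dz": 0,"twist": -0.122},{"jaw": 0.0,"dx": 0,"dy": 0,"dz": 0,"twist": 0}]}}

```text
time: 11.62
tcp_pos: [505.5, 31.0, 179.1]
tcp_rot: [0.999, -0.037, -0.0, 0.0]
force: [0.4, 0.1, -0.1]
finger_gap: 0.8
```

Emit:
{"method": "servo_tool", "body": {"rows": [{"jaw": 0.0,"dx": 0.02,"dy": -0.032,"dz": 0,"twist": 0},{"jaw": 0.0,"dx": 0.02,"dy": -0.032,"dz": 0,"twist": 0},{"jaw": 0.0,"dx": 0.018,"dy": -0.032,"dz": 0,"twist": 0},{"jaw": 0.0,"dx": 0,"dy": 0,"dz": 0,"twist": 0}]}}

```text
time: 11.95
tcp_pos: [573.6, 126.8, 178.9]
tcp_rot: [0.999, -0.039, 0.001, -0.001]
force: [-1.5, -0.6, -0.4]
finger_gap: -0.1
```

Run:
```python
from h import *
s,_=st(); c=cam('wrist');im=ctrl.grab_frame('wrist'); cv2.imwrite('pics/w12.png',im)
print(proj(c,(572,122.4,79)))
im=ctrl.grab_frame('scene'); crop(im,340,170,540,350,3.3,'pics/s1.png')
```

```text
t 11.95 tcp [573.6 126.8 178.9] xax [ 0.997 -0.079  0.002] yax [-0.079 -0.997 -0.002] zax [ 0.002  0.002 -1.   ] gap -0.1 F [-1.5 -0.6 -0.4] q [0.09 0.51 1.44 0.   1.19 1.73]
[326.57742748 207.86292019]
```

View pics/w12.png

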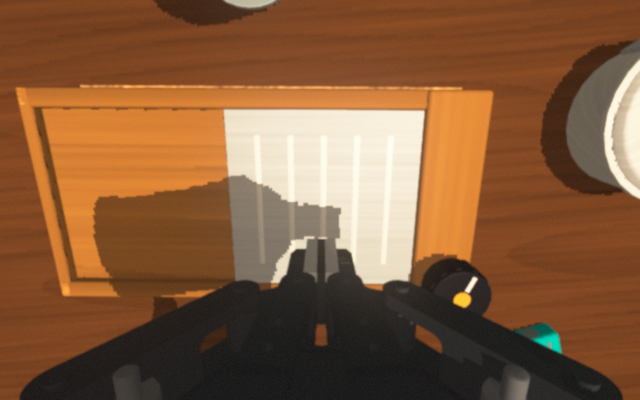

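View pics/s1.png

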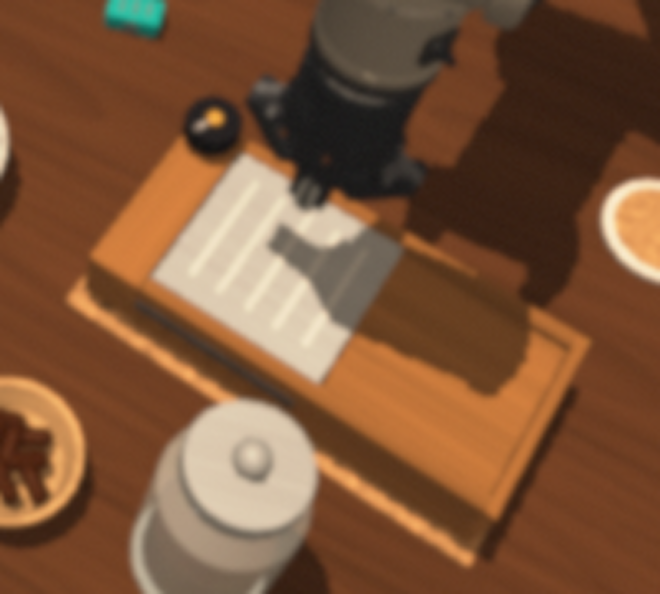

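The plate lies under the shut fingers, with corners at about (224,110) and (425,110). I'll re-measure the stand from this view, then descend.

Run:
```python
from h import *
c=cam('wrist')
for n,uv in dict(blk=(491,92),railTL=(18,88),railBL=(62,297),pTL=(224,110),pTR=(425,111),pBR=(413,284),wcap=(462,300)).items(): print(n,ray(c,uv,79 if n!='wcap' else 112).round(1))
crop(cv2.imread('pics/w12.png'),0,70,500,310,1.6,'pics/w12c.png')
```

```text
blk [643.4  -0.7  79. ]
railTL [671.5 324.   79. ]
railBL [510.1 341.2  79. ]
pTL [646. 185.  79.]
pTR [634.3  44.6  79. ]
pBR [499.4  53.3  79. ]
wcap [503.6  28.  112. ]
```

Emit:
{"method": "servo_tool", "body": {"rows": [{"jaw": 0.0,"dx": 0,"dy": 0.004,"dz": 0.03,"twist": 0},{"jaw": 0.0,"dx": 0,"dy": 0,"dz": 0.03,"twist": 0},{"jaw": 0.0,"dx": 0,"dy": 0,"dz": 0.015,"twist": 0},{"jaw": 0.0,"dx": 0,"dy": 0,"dz": 0.008,"twist": 0},{"jaw": 0.0,"dx": 0,"dy": 0,"dz": 0,"twist": 0}]}}

```text
time: 12.47
tcp_pos: [569.2, 117.3, 94.7]
tcp_rot: [0.999, -0.04, -0.002, 0.0]
force: [-0.2, 0.8, 0.2]
finger_gap: -0.2
```

View pics/w12c.png

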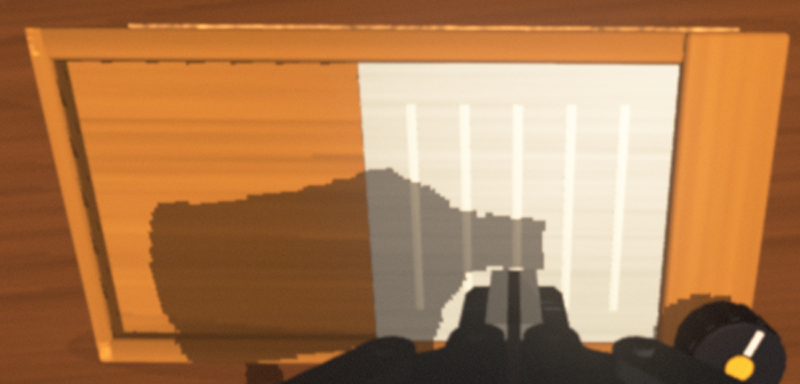

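Emit:
{"method": "servo_tool", "body": {"rows": [{"jaw": 0.0,"dx": 0,"dy": 0,"dz": 0.003,"twist": 0},{"jaw": 0.0,"dx": 0,"dy": 0,"dz": 0.003,"twist": 0},{"jaw": 0.0,"dx": 0,"dy": 0,"dz": 0,"twist": 0},{"jaw": 0.0,"dx": 0,"dy": 0,"dz": 0,"twist": 0}]}}

```text
time: 12.8
tcp_pos: [571.1, 118.3, 91.1]
tcp_rot: [0.999, -0.039, 0.001, -0.0]
force: [-0.4, -0.8, 0.4]
finger_gap: -0.1
```

Emit:
{"method": "servo_tool", "body": {"rows": [{"jaw": 0.0,"dx": 0,"dy": 0,"dz": 0.003,"twist": 0},{"jaw": 0.0,"dx": 0,"dy": 0,"dz": 0,"twist": 0},{"jaw": 0.0,"dx": 0,"dy": 0,"dz": 0,"twist": 0}]}}

```text
time: 13.05
tcp_pos: [571.4, 118.5, 90.0]
tcp_rot: [0.999, -0.039, 0.002, -0.0]
force: [-4.9, -0.6, 14.2]
finger_gap: 0.2
```

14 N on the plate. Dragging it open now.

Emit:
{"method": "servo_tool", "body": {"rows": [{"jaw": 0.0,"dx": 0,"dy": -0.006,"dz": 0,"twist": 0},{"jaw": 0.0,"dx": 0,"dy": -0.01,"dz": 0,"twist": 0},{"jaw": 0.0,"dx": 0,"dy": -0.012,"dz": 0,"twist": 0},{"jaw": 0.0,"dx": 0,"dy": -0.012,"dz": 0,"twist": 0},{"jaw": 0.0,"dx": 0,"dy": -0.012,"dz": 0,"twist": 0}]}}

```text
time: 13.47
tcp_pos: [575.9, 170.5, 90.0]
tcp_rot: [0.999, -0.039, 0.002, -0.0]
force: [-2.1, -1.8, 13.4]
finger_gap: -0.1
```

Emit:
{"method": "servo_tool", "body": {"rows": [{"jaw": 0.0,"dx": 0,"dy": -0.012,"dz": 0,"twist": 0},{"jaw": 0.0,"dx": 0,"dy": -0.012,"dz": 0,"twist": 0},{"jaw": 0.0,"dx": 0,"dy": -0.012,"dz": 0,"twist": 0},{"jaw": 0.0,"dx": 0,"dy": -0.012,"dz": 0,"twist": 0},{"jaw": 0.0,"dx": 0,"dy": -0.012,"dz": 0,"twist": 0},{"jaw": 0.0,"dx": 0,"dy": -0.012,"dz": 0,"twist": 0}]}}

```text
time: 13.97
tcp_pos: [582.0, 242.5, 90.0]
tcp_rot: [0.999, -0.039, 0.002, -0.0]
force: [0.3, -3.4, 8.8]
finger_gap: -0.2
```

Run:
```python
from h import *
s,_=st(); c=cam('wrist');im=ctrl.grab_frame('wrist'); cv2.imwrite('pics/w13.png',im)
```

```text
t 13.97 tcp [582.  242.5  90. ] xax [ 0.997 -0.078  0.005] yax [-0.078 -0.997 -0.001] zax [ 0.005  0.    -1.   ] gap -0.2 F [ 0.3 -3.4  8.8] q [ 0.27  0.67  1.41 -0.    1.06  1.92]
```

View pics/w13.png

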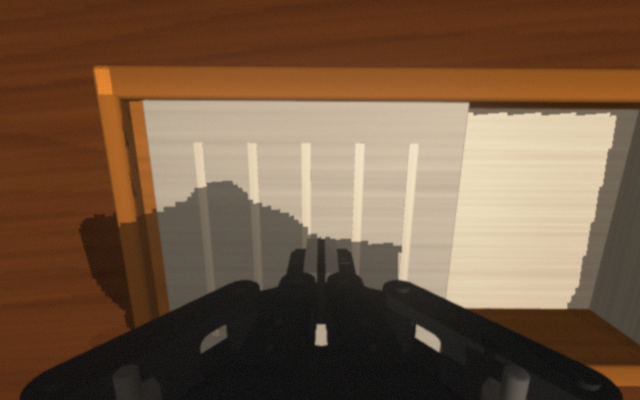

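The plate follows and has about 10 mm left to the end wall. I'll press a little harder and finish the slide.

Emit:
{"method": "servo_tool", "body": {"rows": [{"jaw": 0.0,"dx": 0,"dy": -0.006,"dz": 0.002,"twist": 0},{"jaw": 0.0,"dx": 0,"dy": -0.006,"dz": 0,"twist": 0},{"jaw": 0.0,"dx": 0,"dy": -0.006,"dz": 0,"twist": 0},{"jaw": 0.0,"dx": 0,"dy": -0.002,"dz": 0,"twist": 0}]}}

```text
time: 14.35
tcp_pos: [584.3, 260.3, 89.8]
tcp_rot: [0.999, -0.039, 0.004, 0.001]
force: [-2.6, -12.9, 21.3]
finger_gap: -0.2
```

Run:
```python
from h import *
s,_=st(); c=cam('wrist');im=ctrl.grab_frame('wrist'); cv2.imwrite('pics/w14.png',im)
```

```text
t 14.35 tcp [584.3 260.3  89.8] xax [ 0.997 -0.077  0.007] yax [-0.077 -0.997  0.002] zax [ 0.007 -0.003 -1.   ] gap -0.2 F [ -2.6 -12.9  21.3] q [ 0.3   0.69  1.38 -0.01  1.07  1.95]
```

View pics/w14.png

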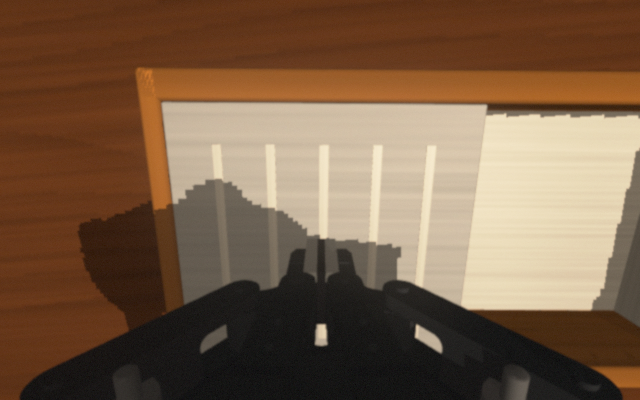

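The plate is up against the end wall, which pushes back with 13 N, so it is fully open. I'll lift off and go to the first white pack at (429,-263).

Emit:
{"method": "servo_tool", "body": {"rows": [{"jaw": 0.0,"dx": 0,"dy": 0.004,"dz": -0.02,"twist": 0},{"jaw": 0.0,"dx": 0,"dy": 0,"dz": -0.03,"twist": 0},{"jaw": 0.0,"dx": 0,"dy": 0,"dz": -0.03,"twist": 0},{"jaw": 0.0,"dx": 0,"dy": 0,"dz": -0.03,"twist": 0}]}}

```text
time: 14.73
tcp_pos: [581.5, 257.8, 196.9]
tcp_rot: [0.999, -0.039, 0.0, -0.0]
force: [0.7, 1.1, 0.3]
finger_gap: 0.2
```

Emit:
{"method": "servo_tool", "body": {"rows": [{"jaw": 0.05,"dx": -0.008,"dy": 0.038,"dz": 0,"twist": 0},{"jaw": 0.05,"dx": -0.008,"dy": 0.038,"dz": 0,"twist": 0},{"jaw": 0.05,"dx": -0.008,"dy": 0.038,"dz": 0,"twist": 0},{"jaw": 0.05,"dx": -0.008,"dy": 0.038,"dz": 0,"twist": 0},{"jaw": 0.05,"dx": -0.008,"dy": 0.038,"dz": 0,"twist": 0},{"jaw": 0.05,"dx": -0.008,"dy": 0.038,"dz": 0,"twist": 0},{"jaw": 0.05,"dx": -0.008,"dy": 0.038,"dz": 0,"twist": 0}]}}

```text
time: 15.32
tcp_pos: [504.3, -4.4, 195.9]
tcp_rot: [0.999, -0.039, 0.001, 0.0]
force: [0.7, -0.6, -0.2]
finger_gap: 50.4
```

Emit:
{"method": "servo_tool", "body": {"rows": [{"jaw": 0.05,"dx": -0.008,"dy": 0.038,"dz": 0,"twist": 0},{"jaw": 0.05,"dx": -0.008,"dy": 0.038,"dz": 0,"twist": 0},{"jaw": 0.05,"dx": -0.008,"dy": 0.038,"dz": 0,"twist": 0},{"jaw": 0.05,"dx": -0.008,"dy": 0.038,"dz": 0,"twist": 0},{"jaw": 0.05,"dx": -0.008,"dy": 0.038,"dz": 0,"twist": 0},{"jaw": 0.05,"dx": -0.008,"dy": 0.038,"dz": 0,"twist": 0},{"jaw": 0.05,"dx": -0.002,"dy": 0.038,"dz": 0,"twist": -0.07},{"jaw": 0.05,"dx": 0,"dy": 0,"dz": 0,"twist": -0.073}]}}

```text
time: 15.98
tcp_pos: [433.5, -270.4, 195.9]
tcp_rot: [1.0, 0.031, 0.001, 0.002]
force: [-0.2, -0.2, 0.9]
finger_gap: 50.1
```

Emit:
{"method": "servo_tool", "body": {"rows": [{"jaw": 0.05,"dx": 0,"dy": 0,"dz": 0,"twist": 0},{"jaw": 0.05,"dx": 0,"dy": 0,"dz": 0,"twist": 0}]}}

```text
time: 16.15
tcp_pos: [434.2, -264.1, 195.4]
tcp_rot: [1.0, 0.031, 0.0, -0.0]
force: [-0.3, 0.8, -0.5]
finger_gap: 49.8
```

```bash
cat >> h.py <<'E'
def packs(name,z=20,im=None,view=None):
    c=cam(name); im=ctrl.grab_frame(name) if im is None else im
    hsv=cv2.cvtColor(im,cv2.COLOR_BGR2HSV); m=((hsv[...,1]<70)&(hsv[...,2]>140)).astype(np.uint8)
    m=cv2.morphologyEx(m,cv2.MORPH_OPEN,np.ones((3,3)))
    for ct in cv2.findContours(m,cv2.RETR_EXTERNAL,cv2.CHAIN_APPROX_NONE)[0]:
        if cv2.contourArea(ct)<300: continue
        r=cv2.minAreaRect(ct); w=np.array([ray(c,p,z)[:2] for p in cv2.boxPoints(r)])
        e=[w[1]-w[0],w[2]-w[1]]; L=[np.linalg.norm(x) for x in e]; k=int(np.argmax(L))
        if 90<max(L)<140 and 35<min(L)<70: print(name,np.round(r[0],1),'W',ray(c,r[0],z)[:2].round(1),np.round(L,1),'ang',round(np.degrees(np.arctan2(e[k][1],e[k][0]))%180,1))
    return im
E
python3 - <<'E'
from h import *
s,_=st(); im=packs('wrist'); cv2.imwrite('pics/w15.png',im); im=packs('top'); cv2.imwrite('pics/t2.png',im)
E
```

```text
t 16.15 tcp [ 434.2 -264.1  195.4] xax [0.998 0.062 0.   ] yax [ 0.062 -0.998 -0.   ] zax [ 0.  0. -1.] gap 49.8 F [-0.3  0.8 -0.5] q [-0.7   0.36  1.64  0.    1.14  0.81]
wrist [319.5 186.5] W [ 432.9 -263.1] [ 46.4 110.7] ang 4.7
wrist [453. 165.] W [ 462.3 -391.4] [ 48.3 114.6] ang 11.0
wrist [215.5  26. ] W [ 570.2 -163.7] [136.2  40.9] ang 93.5
top [266. 391.] W [88.7  2.3] [ 39.1 125.8] ang 88.8
top [403.7 185. ] W [ 600.8 -361.3] [ 51.1 114.4] ang 6.8
```

View pics/w15.png

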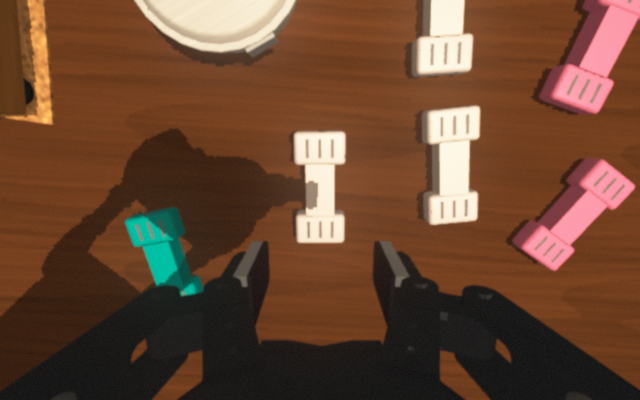

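View pics/t2.png

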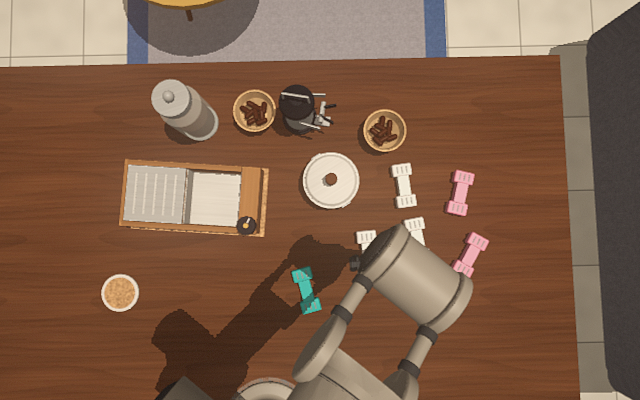

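The first white pack is below the fingers at (320,187), and the top view confirms the plate is open. Descending with a 3 mm trim.

Emit:
{"method": "servo_tool", "body": {"rows": [{"jaw": 0.05,"dx": -0.003,"dy": 0,"dz": 0.04,"twist": 0},{"jaw": 0.05,"dx": 0,"dy": 0,"dz": 0.04,"twist": 0},{"jaw": 0.05,"dx": 0,"dy": 0,"dz": 0.04,"twist": 0},{"jaw": 0.05,"dx": 0,"dy": 0,"dz": 0.035,"twist": 0},{"jaw": 0.05,"dx": 0,"dy": 0,"dz": 0.02,"twist": 0},{"jaw": 0.05,"dx": 0,"dy": 0,"dz": 0.007,"twist": 0},{"jaw": 0.05,"dx": 0,"dy": 0,"dz": 0,"twist": 0},{"jaw": 0.05,"dx": 0,"dy": 0,"dz": 0,"twist": 0}]}}

```text
time: 16.92
tcp_pos: [432.2, -264.1, 14.2]
tcp_rot: [0.999, 0.033, 0.0, 0.0]
force: [-0.3, -0.1, 0.5]
finger_gap: 49.9
```

Emit:
{"method": "servo_tool", "body": {"rows": [{"jaw": 0.01,"dx": 0,"dy": 0,"dz": 0,"twist": 0},{"jaw": 0.01,"dx": 0,"dy": 0,"dz": 0,"twist": 0},{"jaw": 0.01,"dx": 0,"dy": 0,"dz": 0,"twist": 0},{"jaw": 0.01,"dx": 0,"dy": 0,"dz": 0,"twist": 0},{"jaw": 0.01,"dx": 0,"dy": 0,"dz": 0,"twist": 0}]}}

```text
time: 17.33
tcp_pos: [432.5, -265.0, 15.2]
tcp_rot: [0.999, 0.032, 0.002, 0.001]
force: [1.1, 0.9, 6.6]
finger_gap: 27.1
```

Emit:
{"method": "servo_tool", "body": {"rows": [{"jaw": 0.01,"dx": 0,"dy": 0,"dz": -0.03,"twist": 0},{"jaw": 0.01,"dx": 0,"dy": 0,"dz": -0.035,"twist": 0},{"jaw": 0.01,"dx": 0,"dy": 0,"dz": -0.035,"twist": 0},{"jaw": 0.01,"dx": 0,"dy": 0,"dz": -0.035,"twist": 0},{"jaw": 0.01,"dx": 0,"dy": 0,"dz": -0.025,"twist": 0},{"jaw": 0.01,"dx": 0,"dy": 0,"dz": 0,"twist": 0},{"jaw": 0.01,"dx": 0,"dy": 0,"dz": 0,"twist": 0}]}}

```text
time: 17.92
tcp_pos: [431.9, -264.8, 175.3]
tcp_rot: [0.999, 0.032, 0.002, 0.002]
force: [-0.2, -0.6, -2.5]
finger_gap: 26.4
```

Run:
```python
from h import *
s,_=st(); im=ctrl.grab_frame('wrist'); cv2.imwrite('pics/w16.png',im)
c=cam('wrist')
for d in (0,5,10): print(d,proj(c,s['tcp_pos']+_@np.array([0,0,d])))
```

```text
t 17.92 tcp [ 431.9 -264.8  175.3] xax [0.998 0.065 0.003] yax [ 0.065 -0.998  0.003] zax [ 0.004 -0.003 -1.   ] gap 26.4 F [-0.2 -0.6 -2.5] q [-0.7   0.37  1.68  0.    1.09  0.8 ]
0 [321.74662623 266.15211476]
5 [321.74222498 261.21228963]
10 [321.73810335 256.5863087 ]
```

View pics/w16.png

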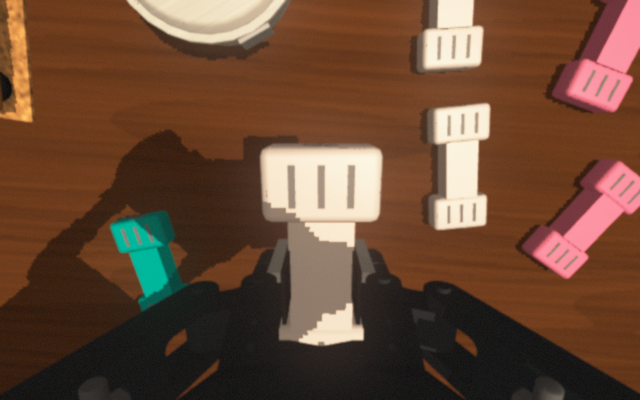

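Run:
```python
from h import *
s,Rt=st(); c=cam('wrist')
for uv in [(320,146),(320,221),(262,180),(382,180)]: print(uv,(Rt.T@(ray(c,uv,s['tcp_pos'][2]+7)-s['tcp_pos'])).round(1))
# stand model
a=np.arctan2(0.082,0.997); y=np.array([np.sin(a),np.cos(a)]);x=np.array([y[1],-y[0]]); O=np.array([572.2,122.4])+50*y
for n,ly in dict(well=-53,wA=-26,wB=-80).items(): print(n,(O+ly*y).round(1))
```

```text
t 17.97 tcp [ 431.1 -264.2  173.6] xax [0.998 0.065 0.001] yax [ 0.065 -0.998  0.001] zax [ 0.001 -0.001 -1.   ] gap 27.1 F [-0.9  0.4 -2.2] q [-0.7   0.37  1.68  0.    1.09  0.8 ]
(320, 146) [54.6 -0.1 -7. ]
(320, 221) [23.9 -0.1 -7. ]
(262, 180) [ 41.1 -23.3  -7. ]
(382, 180) [41.1 24.7 -7. ]
well [572.  119.4]
wA [574.2 146.3]
wB [569.7  92.5]
```

The pack is well centred in the grip, 2 mm off along its length. Carrying it to over the well.

Emit:
{"method": "servo_tool", "body": {"rows": [{"jaw": 0.01,"dx": 0.0155,"dy": -0.0364,"dz": 0,"twist": 0},{"jaw": 0.01,"dx": 0.0155,"dy": -0.0364,"dz": 0,"twist": 0},{"jaw": 0.01,"dx": 0.0155,"dy": -0.0364,"dz": 0,"twist": 0},{"jaw": 0.01,"dx": 0.0155,"dy": -0.0364,"dz": 0,"twist": 0},{"jaw": 0.01,"dx": 0.0155,"dy": -0.0364,"dz": 0,"twist": 0},{"jaw": 0.01,"dx": 0.0155,"dy": -0.0364,"dz": 0,"twist": 0}]}}

```text
time: 18.47
tcp_pos: [509.3, -38.3, 171.6]
tcp_rot: [0.999, 0.032, -0.002, -0.0]
force: [0.7, -1.2, -2.9]
finger_gap: 26.3
```

Emit:
{"method": "servo_tool", "body": {"rows": [{"jaw": 0.01,"dx": 0.0155,"dy": -0.0364,"dz": 0,"twist": 0},{"jaw": 0.01,"dx": 0.0155,"dy": -0.0364,"dz": 0,"twist": 0},{"jaw": 0.01,"dx": 0.0155,"dy": -0.0364,"dz": 0,"twist": 0},{"jaw": 0.01,"dx": 0.0155,"dy": -0.0364,"dz": 0,"twist": 0},{"jaw": 0.01,"dx": 0.0155,"dy": -0.0364,"dz": 0,"twist": 0},{"jaw": 0.01,"dx": 0,"dy": 0,"dz": 0,"twist": 0.074},{"jaw": 0.01,"dx": 0,"dy": 0,"dz": 0,"twist": 0.073},{"jaw": 0.01,"dx": 0,"dy": 0,"dz": 0,"twist": 0}]}}

```text
time: 19.13
tcp_pos: [574.5, 147.0, 170.9]
tcp_rot: [0.999, -0.042, -0.002, 0.0]
force: [-0.8, 0.1, -2.2]
finger_gap: 26.9
```

Emit:
{"method": "servo_tool", "body": {"rows": [{"jaw": 0.01,"dx": 0,"dy": 0,"dz": 0,"twist": 0}]}}

```text
time: 19.22
tcp_pos: [574.7, 146.2, 171.6]
tcp_rot: [0.999, -0.04, -0.002, 0.0]
force: [-0.7, -0.4, -2.2]
finger_gap: 27.1
```

Run:
```python
from h import *
s,_=st(); im=ctrl.grab_frame('wrist'); cv2.imwrite('pics/w17.png',im)
```

```text
t 19.22 tcp [574.7 146.2 171.6] xax [ 0.997 -0.08  -0.003] yax [-0.08  -0.997  0.001] zax [-0.003 -0.    -1.   ] gap 27.1 F [-0.7 -0.4 -2.2] q [ 0.12  0.53  1.43 -0.    1.19  1.77]
```

View pics/w17.png

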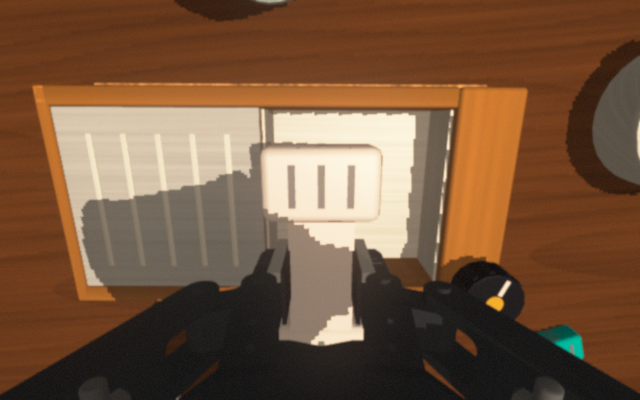

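Run:
```python
from h import *
c=cam('wrist'); a=np.arctan2(0.082,0.997); y=np.array([np.sin(a),np.cos(a)]);x=np.array([y[1],-y[0]]); O=np.array([572.2,122.4])+50*y; W=O-53*y
for uv in [(262,107),(458,107),(440,282),(265,282),(350,107),(300,285)]:
    p=ray(c,uv,79)[:2]; print(uv,p.round(1),'well frame',(x@(p-W)).round(1),(y@(p-W)).round(1))
s=ctrl.get_state(); p=s['tcp_pos'][:2]; print('tcp in well',x@(p-W),y@(p-W))
crop(cv2.imread('pics/w17.png'),230,80,540,330,2.5,'pics/w17c.png')
```

```text
(262, 107) [649.5 179.6] well frame 72.4 66.3
(458, 107) [638.9  47. ] well frame 72.7 -66.7
(440, 282) [507.   56.6] well frame -59.6 -67.9
(265, 282) [518.1 194.2] well frame -59.8 70.2
(350, 107) [644.8 120. ] well frame 72.5 6.6
(300, 285) [513.2 167. ] well frame -62.4 42.6
tcp in well 0.8097028996607822 26.617017034061757
```

View pics/w17c.png

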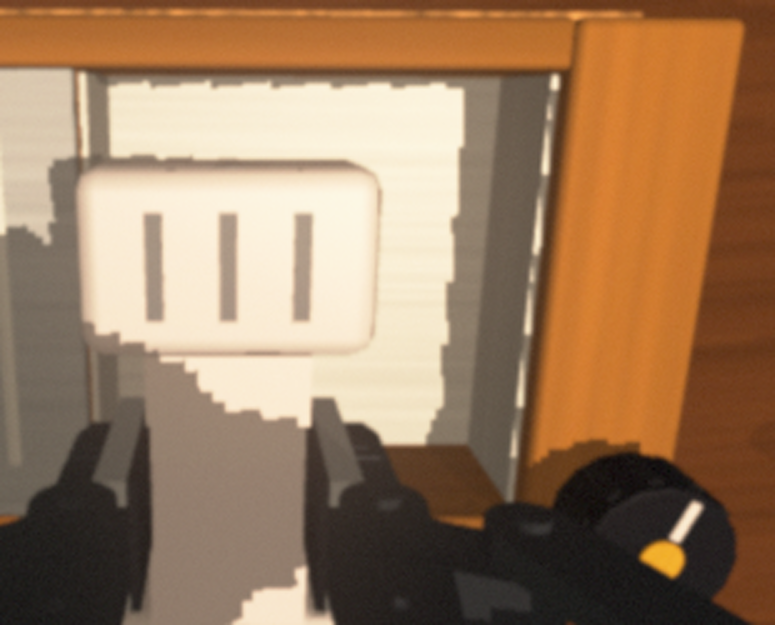

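The held pack sits over the +y half of the well with clearance all round. Lowering it.

Emit:
{"method": "servo_tool", "body": {"rows": [{"jaw": 0.01,"dx": 0.003,"dy": 0,"dz": 0.03,"twist": 0},{"jaw": 0.01,"dx": 0,"dy": 0,"dz": 0.03,"twist": 0},{"jaw": 0.01,"dx": 0,"dy": 0,"dz": 0.03,"twist": 0},{"jaw": 0.01,"dx": 0,"dy": 0,"dz": 0.02,"twist": 0},{"jaw": 0.01,"dx": 0,"dy": 0,"dz": 0.008,"twist": 0},{"jaw": 0.01,"dx": 0,"dy": 0,"dz": 0.005,"twist": 0},{"jaw": 0.01,"dx": 0,"dy": 0,"dz": 0,"twist": 0}]}}

```text
time: 19.85
tcp_pos: [578.5, 145.6, 49.9]
tcp_rot: [0.999, -0.041, -0.0, 0.0]
force: [-0.3, -0.4, -2.1]
finger_gap: 26.7
```

Emit:
{"method": "servo_tool", "body": {"rows": [{"jaw": 0.01,"dx": 0,"dy": 0,"dz": 0.003,"twist": 0},{"jaw": 0.01,"dx": 0,"dy": 0,"dz": 0,"twist": 0}]}}

```text
time: 20.02
tcp_pos: [579.4, 146.0, 48.4]
tcp_rot: [0.999, -0.041, 0.001, -0.0]
force: [-0.8, 0.4, -2.6]
finger_gap: 26.7
```

Emit:
{"method": "servo_tool", "body": {"rows": [{"jaw": 0.01,"dx": -0.002,"dy": 0,"dz": 0.005,"twist": 0},{"jaw": 0.01,"dx": 0,"dy": 0,"dz": 0.002,"twist": 0},{"jaw": 0.01,"dx": 0,"dy": 0,"dz": 0,"twist": 0}]}}

```text
time: 20.27
tcp_pos: [578.3, 146.4, 43.5]
tcp_rot: [0.999, -0.041, 0.003, -0.001]
force: [-3.0, -1.8, 13.5]
finger_gap: 26.9
```

Emit:
{"method": "servo_tool", "body": {"rows": [{"jaw": 0.01,"dx": 0,"dy": 0,"dz": 0.001,"twist": 0},{"jaw": 0.01,"dx": 0,"dy": 0,"dz": 0,"twist": 0}]}}

```text
time: 20.43
tcp_pos: [578.5, 146.4, 43.4]
tcp_rot: [0.999, -0.041, 0.003, -0.001]
force: [-4.4, -2.6, 20.3]
finger_gap: 26.8
```

It's on the floor. Releasing with a small opening so the fingers clear the walls, then lifting.

Emit:
{"method": "servo_tool", "body": {"rows": [{"jaw": 0.01,"dx": 0,"dy": 0,"dz": -0.002,"twist": 0},{"jaw": 0.04,"dx": 0,"dy": 0,"dz": 0,"twist": 0},{"jaw": 0.04,"dx": 0,"dy": 0,"dz": 0,"twist": 0},{"jaw": 0.04,"dx": 0,"dy": 0,"dz": 0,"twist": 0},{"jaw": 0.04,"dx": 0,"dy": 0,"dz": 0,"twist": 0},{"jaw": 0.04,"dx": 0,"dy": 0,"dz": -0.02,"twist": 0},{"jaw": 0.04,"dx": 0,"dy": 0,"dz": -0.035,"twist": 0},{"jaw": 0.04,"dx": 0,"dy": 0,"dz": -0.035,"twist": 0}]}}

```text
time: 21.1
tcp_pos: [575.8, 145.9, 131.8]
tcp_rot: [0.999, -0.041, -0.001, 0.0]
force: [0.5, -0.6, 1.0]
finger_gap: 39.9
```

Emit:
{"method": "servo_tool", "body": {"rows": [{"jaw": 0.05,"dx": 0,"dy": 0,"dz": -0.03,"twist": 0},{"jaw": 0.05,"dx": 0,"dy": 0,"dz": 0,"twist": 0}]}}

```text
time: 21.27
tcp_pos: [580.0, 146.7, 168.6]
tcp_rot: [0.999, -0.041, 0.006, -0.001]
force: [0.8, -0.0, 1.1]
finger_gap: 49.7
```

Run:
```python
from h import *
s,_=st(); im=ctrl.grab_frame('wrist'); cv2.imwrite('pics/w18.png',im); packs('top')
```

```text
t 21.27 tcp [580.  146.7 168.6] xax [ 0.997 -0.082  0.013] yax [-0.082 -0.997 -0.003] zax [ 0.013  0.002 -1.   ] gap 49.7 F [ 0.8 -0.   1.1] q [0.12 0.53 1.43 0.   1.17 1.77]
top [417.4 239.5] W [ 459.4 -391.6] [ 51.2 114.1] ang 9.2
top [403.7 185. ] W [ 600.8 -361.3] [ 51.1 114.4] ang 6.8
```

View pics/w18.png

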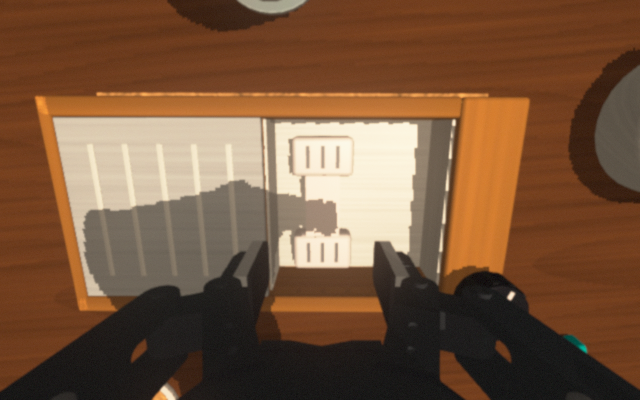

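The pack lies flat in the +y half of the well, with ends at (323,155) and (323,250). On to the second white pack at (460,-391).

Emit:
{"method": "servo_tool", "body": {"rows": [{"jaw": 0.05,"dx": -0.0052,"dy": 0.039,"dz": 0,"twist": 0},{"jaw": 0.05,"dx": -0.0052,"dy": 0.039,"dz": 0,"twist": 0},{"jaw": 0.05,"dx": -0.0052,"dy": 0.039,"dz": 0,"twist": 0},{"jaw": 0.05,"dx": -0.0052,"dy": 0.039,"dz": 0,"twist": 0},{"jaw": 0.05,"dx": -0.0052,"dy": 0.039,"dz": 0,"twist": 0},{"jaw": 0.05,"dx": -0.0052,"dy": 0.039,"dz": 0,"twist": 0},{"jaw": 0.05,"dx": -0.0052,"dy": 0.039,"dz": 0,"twist": 0}]}}

```text
time: 21.95
tcp_pos: [516.3, -124.2, 159.7]
tcp_rot: [0.999, -0.041, -0.001, -0.001]
force: [1.0, -0.2, 0.1]
finger_gap: 50.1
```

Emit:
{"method": "servo_tool", "body": {"rows": [{"jaw": 0.05,"dx": -0.0052,"dy": 0.039,"dz": 0,"twist": 0},{"jaw": 0.05,"dx": -0.0052,"dy": 0.039,"dz": 0,"twist": 0},{"jaw": 0.05,"dx": -0.0052,"dy": 0.039,"dz": 0,"twist": 0},{"jaw": 0.05,"dx": -0.0052,"dy": 0.039,"dz": 0,"twist": 0},{"jaw": 0.05,"dx": -0.0052,"dy": 0.039,"dz": 0,"twist": 0},{"jaw": 0.05,"dx": -0.0052,"dy": 0.039,"dz": 0,"twist": 0},{"jaw": 0.05,"dx": -0.0052,"dy": 0.039,"dz": 0,"twist": 0}]}}

```text
time: 22.53
tcp_pos: [457.8, -393.1, 159.4]
tcp_rot: [0.999, -0.041, -0.001, -0.001]
force: [2.6, -0.0, -0.4]
finger_gap: 50.0
```

Emit:
{"method": "servo_tool", "body": {"rows": [{"jaw": 0.05,"dx": 0,"dy": 0,"dz": 0,"twist": -0.125},{"jaw": 0.05,"dx": 0,"dy": 0,"dz": 0,"twist": -0.125},{"jaw": 0.05,"dx": 0,"dy": 0,"dz": 0,"twist": 0},{"jaw": 0.05,"dx": 0,"dy": 0,"dz": 0,"twist": 0},{"jaw": 0.05,"dx": 0,"dy": 0,"dz": 0,"twist": 0}]}}

```text
time: 22.95
tcp_pos: [459.1, -391.3, 160.4]
tcp_rot: [0.997, 0.082, -0.0, -0.001]
force: [0.3, 0.6, 0.0]
finger_gap: 50.1
```

Run:
```python
from h import *
s,_=st(); im=packs('wrist'); cv2.imwrite('pics/w19.png',im)
```

```text
t 22.95 tcp [ 459.1 -391.3  160.4] xax [ 0.986  0.164 -0.001] yax [ 0.164 -0.986 -0.001] zax [-0.001  0.001 -1.   ] gap 50.1 F [0.3 0.6 0. ] q [-0.83  0.56  1.41  0.    1.17  0.57]
wrist [322.  189.5] W [ 462.7 -391.8] [ 46.8 111.3] ang 10.8
```

View pics/w19.png

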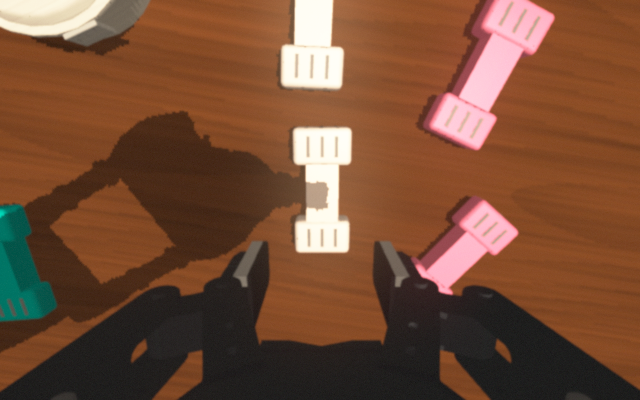

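White pack below at (322,190), aligned. Descending and gripping.

Emit:
{"method": "servo_tool", "body": {"rows": [{"jaw": 0.05,"dx": 0.002,"dy": 0,"dz": 0.035,"twist": 0},{"jaw": 0.05,"dx": 0,"dy": 0,"dz": 0.035,"twist": 0},{"jaw": 0.05,"dx": 0,"dy": 0,"dz": 0.035,"twist": 0},{"jaw": 0.05,"dx": 0,"dy": 0,"dz": 0.025,"twist": 0},{"jaw": 0.05,"dx": 0,"dy": 0,"dz": 0.013,"twist": 0},{"jaw": 0.05,"dx": 0,"dy": 0,"dz": 0,"twist": 0},{"jaw": 0.05,"dx": 0,"dy": 0,"dz": 0,"twist": 0}]}}

```text
time: 23.58
tcp_pos: [461.3, -391.1, 17.9]
tcp_rot: [0.997, 0.084, -0.0, -0.001]
force: [-0.2, 0.1, 0.2]
finger_gap: 49.7
```

Emit:
{"method": "servo_tool", "body": {"rows": [{"jaw": 0.01,"dx": 0,"dy": 0,"dz": 0,"twist": 0},{"jaw": 0.01,"dx": 0,"dy": 0,"dz": 0,"twist": 0},{"jaw": 0.01,"dx": 0,"dy": 0,"dz": 0,"twist": 0},{"jaw": 0.01,"dx": 0,"dy": 0,"dz": 0,"twist": 0},{"jaw": 0.01,"dx": 0,"dy": 0,"dz": 0,"twist": 0}]}}

```text
time: 24.0
tcp_pos: [462.1, -392.5, 20.3]
tcp_rot: [0.996, 0.084, 0.001, 0.001]
force: [-0.1, 1.0, 6.8]
finger_gap: 26.4
```

Emit:
{"method": "servo_tool", "body": {"rows": [{"jaw": 0.01,"dx": 0,"dy": 0,"dz": -0.03,"twist": 0},{"jaw": 0.01,"dx": 0,"dy": 0,"dz": -0.035,"twist": 0},{"jaw": 0.01,"dx": 0,"dy": 0,"dz": -0.035,"twist": 0},{"jaw": 0.01,"dx": 0,"dy": 0,"dz": -0.035,"twist": 0},{"jaw": 0.01,"dx": 0,"dy": 0,"dz": -0.025,"twist": 0},{"jaw": 0.01,"dx": 0,"dy": 0,"dz": 0,"twist": 0},{"jaw": 0.01,"dx": 0,"dy": 0,"dz": 0,"twist": 0}]}}

```text
time: 24.58
tcp_pos: [461.6, -392.1, 180.1]
tcp_rot: [0.996, 0.084, 0.001, 0.001]
force: [-0.1, 0.5, -2.9]
finger_gap: 26.6
```

Run:
```python
from h import *
s,_=st(); im=ctrl.grab_frame('wrist'); cv2.imwrite('pics/w20.png',im)
```

```text
t 24.58 tcp [ 461.6 -392.1  180.1] xax [0.986 0.167 0.002] yax [ 0.167 -0.986  0.003] zax [ 0.003 -0.003 -1.   ] gap 26.6 F [-0.1  0.5 -2.9] q [-0.83  0.54  1.39  0.    1.21  0.57]
```

View pics/w20.png

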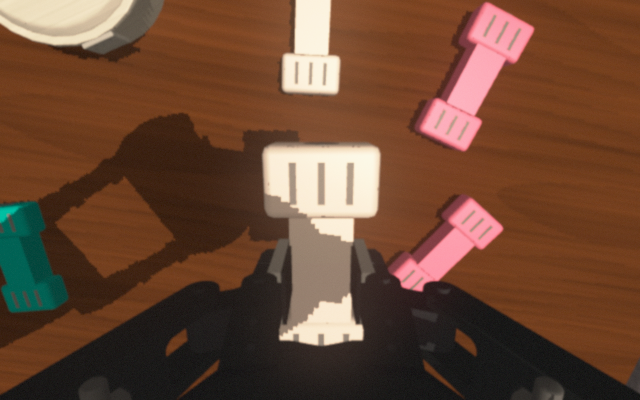

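Held. Carrying it to the -y half of the well.

Emit:
{"method": "servo_tool", "body": {"rows": [{"jaw": 0.01,"dx": 0.0146,"dy": -0.0352,"dz": 0,"twist": 0},{"jaw": 0.01,"dx": 0.0146,"dy": -0.0352,"dz": 0,"twist": 0},{"jaw": 0.01,"dx": 0.0146,"dy": -0.0352,"dz": 0,"twist": 0},{"jaw": 0.01,"dx": 0.0146,"dy": -0.0352,"dz": 0,"twist": 0},{"jaw": 0.01,"dx": 0.0146,"dy": -0.0352,"dz": 0,"twist": 0},{"jaw": 0.01,"dx": 0.0146,"dy": -0.0352,"dz": 0,"twist": 0},{"jaw": 0.01,"dx": 0.0146,"dy": -0.0352,"dz": 0,"twist": 0}]}}

```text
time: 25.22
tcp_pos: [519.8, -129.5, 176.2]
tcp_rot: [0.996, 0.084, -0.002, -0.001]
force: [0.3, 0.3, -1.8]
finger_gap: 26.5
```

Emit:
{"method": "servo_tool", "body": {"rows": [{"jaw": 0.01,"dx": 0.0146,"dy": -0.0352,"dz": 0,"twist": 0},{"jaw": 0.01,"dx": 0.0146,"dy": -0.0352,"dz": 0,"twist": 0},{"jaw": 0.01,"dx": 0.0146,"dy": -0.0352,"dz": 0,"twist": 0},{"jaw": 0.01,"dx": 0.0146,"dy": -0.0352,"dz": 0,"twist": 0},{"jaw": 0.01,"dx": 0.0146,"dy": -0.0352,"dz": 0,"twist": 0},{"jaw": 0.01,"dx": 0.0146,"dy": -0.0352,"dz": 0,"twist": 0}]}}

```text
time: 25.72
tcp_pos: [570.8, 93.1, 176.1]
tcp_rot: [0.996, 0.084, -0.002, -0.0]
force: [0.8, -0.2, -2.0]
finger_gap: 26.3
```

Emit:
{"method": "servo_tool", "body": {"rows": [{"jaw": 0.01,"dx": 0,"dy": 0,"dz": 0,"twist": 0.125},{"jaw": 0.01,"dx": 0,"dy": 0,"dz": 0,"twist": 0.125},{"jaw": 0.01,"dx": 0,"dy": 0,"dz": 0,"twist": 0},{"jaw": 0.01,"dx": 0,"dy": 0,"dz": 0,"twist": 0}]}}

```text
time: 26.05
tcp_pos: [571.0, 91.2, 176.5]
tcp_rot: [0.999, -0.039, -0.002, 0.0]
force: [-0.1, -0.1, -2.0]
finger_gap: 26.5
```

Run:
```python
from h import *
s,_=st(); im=ctrl.grab_frame('wrist'); cv2.imwrite('pics/w21.png',im)
c=cam('wrist'); a=np.arctan2(0.082,0.997); y=np.array([np.sin(a),np.cos(a)]);x=np.array([y[1],-y[0]]); W=np.array([572.2,122.4])-3*y
p=s['tcp_pos'][:2]; print('tcp in well',x@(p-W),y@(p-W))
```

```text
t 26.05 tcp [571.   91.2 176.5] xax [ 0.997 -0.078 -0.003] yax [-0.078 -0.997  0.   ] zax [-0.003 -0.    -1.   ] gap 26.5 F [-0.1 -0.1 -2. ] q [0.03 0.5  1.47 0.   1.18 1.68]
tcp in well 1.3277439858511697 -28.165780704991253
```

View pics/w21.png

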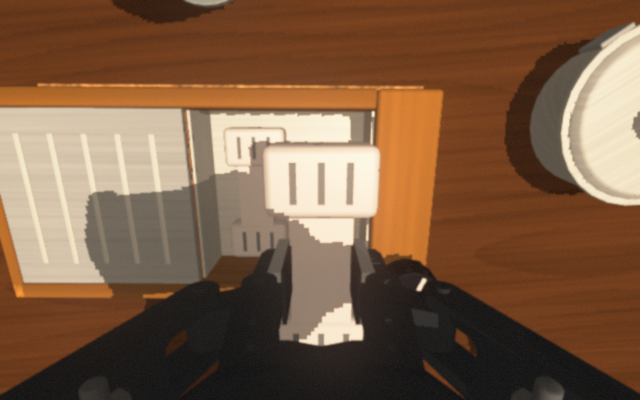

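Run:
```python
from h import *
c=cam('wrist'); a=np.arctan2(0.082,0.997); y=np.array([np.sin(a),np.cos(a)]);x=np.array([y[1],-y[0]]); W=np.array([572.2,122.4])-3*y
for n,uv,z in [('p1 right',(285,145),47),('p1 left',(225,145),47),('p1 top',(255,128),47),('p1 bot',(255,258),47),('well R',(374,110),79),('held R',(379,180),185),('held L',(263,180),185)]:
    p=ray(c,uv,z)[:2]; print(n,(x@(p-W)).round(1),(y@(p-W)).round(1))
```

```text
p1 right 44.4 0.5
p1 left 44.2 49.4
p1 top 57.8 24.3
p1 bot -56.1 30.1
well R 71.5 -65.5
held R 43.1 -51.7
held L 42.9 -5.7
```

Pack one is centred at (1, 26) mm in the well frame. The held one will land at about y = -28, leaving a 6 mm gap between them. Lowering.

Emit:
{"method": "servo_tool", "body": {"rows": [{"jaw": 0.01,"dx": 0,"dy": 0,"dz": 0.03,"twist": 0},{"jaw": 0.01,"dx": 0,"dy": 0,"dz": 0.03,"twist": 0},{"jaw": 0.01,"dx": 0,"dy": 0,"dz": 0.03,"twist": 0},{"jaw": 0.01,"dx": 0,"dy": 0,"dz": 0.02,"twist": 0},{"jaw": 0.01,"dx": 0,"dy": 0,"dz": 0.008,"twist": 0},{"jaw": 0.01,"dx": 0,"dy": 0,"dz": 0.005,"twist": 0},{"jaw": 0.01,"dx": 0,"dy": 0,"dz": 0,"twist": 0}]}}

```text
time: 26.68
tcp_pos: [571.8, 90.8, 54.9]
tcp_rot: [0.999, -0.041, -0.0, -0.0]
force: [-0.1, 0.5, -1.8]
finger_gap: 26.3
```

Emit:
{"method": "servo_tool", "body": {"rows": [{"jaw": 0.01,"dx": 0,"dy": 0,"dz": 0.003,"twist": 0},{"jaw": 0.01,"dx": 0,"dy": 0,"dz": 0,"twist": 0}]}}

```text
time: 26.85
tcp_pos: [572.6, 91.1, 53.3]
tcp_rot: [0.999, -0.041, 0.001, -0.0]
force: [-0.3, -0.8, -2.0]
finger_gap: 26.3
```

Emit:
{"method": "servo_tool", "body": {"rows": [{"jaw": 0.01,"dx": 0,"dy": 0,"dz": 0.004,"twist": 0},{"jaw": 0.01,"dx": 0,"dy": 0,"dz": 0,"twist": 0},{"jaw": 0.01,"dx": 0,"dy": 0,"dz": 0,"twist": 0}]}}

```text
time: 27.1
tcp_pos: [572.0, 91.2, 48.6]
tcp_rot: [0.999, -0.041, 0.0, -0.0]
force: [-0.8, -0.4, -2.6]
finger_gap: 26.3
```

Emit:
{"method": "servo_tool", "body": {"rows": [{"jaw": 0.01,"dx": 0,"dy": 0,"dz": 0.0015,"twist": 0},{"jaw": 0.01,"dx": 0,"dy": 0,"dz": 0,"twist": 0}]}}

```text
time: 27.27
tcp_pos: [571.9, 91.2, 46.8]
tcp_rot: [0.999, -0.041, 0.0, -0.0]
force: [0.1, 0.6, -1.9]
finger_gap: 26.4
```

Emit:
{"method": "servo_tool", "body": {"rows": [{"jaw": 0.01,"dx": 0,"dy": 0,"dz": 0.0015,"twist": 0},{"jaw": 0.01,"dx": 0,"dy": 0,"dz": 0,"twist": 0}]}}

```text
time: 27.43
tcp_pos: [572.1, 91.2, 45.7]
tcp_rot: [0.999, -0.041, 0.0, 0.0]
force: [-0.9, -0.2, 1.8]
finger_gap: 26.4
```

Emit:
{"method": "servo_tool", "body": {"rows": [{"jaw": 0.01,"dx": 0,"dy": 0,"dz": 0.0015,"twist": 0},{"jaw": 0.01,"dx": 0,"dy": 0,"dz": 0,"twist": 0}]}}

```text
time: 27.6
tcp_pos: [572.3, 91.2, 45.3]
tcp_rot: [0.999, -0.041, 0.001, 0.0]
force: [-4.3, -0.9, 10.2]
finger_gap: 26.2
```

Touchdown. Releasing and lifting.

Emit:
{"method": "servo_tool", "body": {"rows": [{"jaw": 0.01,"dx": 0,"dy": 0,"dz": -0.001,"twist": 0},{"jaw": 0.038,"dx": 0,"dy": 0,"dz": 0,"twist": 0},{"jaw": 0.038,"dx": 0,"dy": 0,"dz": 0,"twist": 0},{"jaw": 0.038,"dx": 0,"dy": 0,"dz": 0,"twist": 0},{"jaw": 0.038,"dx": 0,"dy": 0,"dz": 0,"twist": 0},{"jaw": 0.038,"dx": 0,"dy": 0,"dz": -0.02,"twist": 0},{"jaw": 0.038,"dx": 0,"dy": 0,"dz": -0.035,"twist": 0},{"jaw": 0.038,"dx": 0,"dy": 0,"dz": -0.035,"twist": 0}]}}

```text
time: 28.27
tcp_pos: [571.1, 91.3, 134.7]
tcp_rot: [0.999, -0.041, -0.001, 0.0]
force: [0.9, 0.0, 0.2]
finger_gap: 38.1
```

Emit:
{"method": "servo_tool", "body": {"rows": [{"jaw": 0.05,"dx": 0,"dy": 0,"dz": -0.03,"twist": 0},{"jaw": 0.05,"dx": 0,"dy": 0,"dz": 0,"twist": 0},{"jaw": 0.05,"dx": 0,"dy": 0,"dz": 0,"twist": 0}]}}

```text
time: 28.52
tcp_pos: [573.0, 91.3, 166.7]
tcp_rot: [0.999, -0.041, 0.002, -0.0]
force: [-0.6, 0.4, -0.3]
finger_gap: 49.5
```

Run:
```python
from h import *
s,_=st(); im=ctrl.grab_frame('wrist'); cv2.imwrite('pics/w22.png',im); packs('top')
```

```text
t 28.52 tcp [573.   91.3 166.7] xax [ 0.997 -0.082  0.005] yax [-0.082 -0.997 -0.001] zax [ 0.005  0.    -1.   ] gap 49.5 F [-0.6  0.4 -0.3] q [0.03 0.51 1.48 0.   1.15 1.68]
top [403.7 185. ] W [ 600.8 -361.3] [ 51.1 114.4] ang 6.8
```

View pics/w22.png

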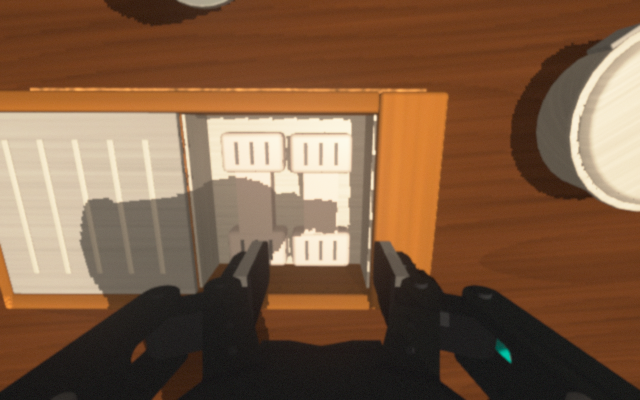

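Two packs lie side by side. Now the third white pack at (601,-361).

Emit:
{"method": "servo_tool", "body": {"rows": [{"jaw": 0.05,"dx": 0.0055,"dy": 0.0374,"dz": 0,"twist": 0},{"jaw": 0.05,"dx": 0.0055,"dy": 0.0374,"dz": 0,"twist": 0},{"jaw": 0.05,"dx": 0.0055,"dy": 0.0374,"dz": 0,"twist": 0},{"jaw": 0.05,"dx": 0.0055,"dy": 0.0374,"dz": 0,"twist": 0},{"jaw": 0.05,"dx": 0.0055,"dy": 0.0374,"dz": 0,"twist": 0},{"jaw": 0.05,"dx": 0.0055,"dy": 0.0374,"dz": 0,"twist": 0}]}}

```text
time: 29.12
tcp_pos: [585.4, -136.7, 162.7]
tcp_rot: [0.999, -0.041, -0.002, -0.001]
force: [0.9, 0.6, -0.6]
finger_gap: 49.9
```

Emit:
{"method": "servo_tool", "body": {"rows": [{"jaw": 0.05,"dx": 0.0055,"dy": 0.0374,"dz": 0,"twist": 0},{"jaw": 0.05,"dx": 0.0055,"dy": 0.0374,"dz": 0,"twist": 0},{"jaw": 0.05,"dx": 0.0055,"dy": 0.0374,"dz": 0,"twist": 0},{"jaw": 0.05,"dx": 0.0055,"dy": 0.0374,"dz": 0,"twist": 0},{"jaw": 0.05,"dx": 0.0055,"dy": 0.0374,"dz": 0,"twist": 0},{"jaw": 0.05,"dx": 0.0055,"dy": 0.0374,"dz": 0,"twist": 0},{"jaw": 0.05,"dx": 0,"dy": 0,"dz": 0,"twist": -0.104},{"jaw": 0.05,"dx": 0,"dy": 0,"dz": 0,"twist": -0.104}]}}

```text
time: 29.78
tcp_pos: [599.3, -363.9, 161.2]
tcp_rot: [0.998, 0.063, -0.002, -0.001]
force: [0.2, -0.3, 0.3]
finger_gap: 49.9
```

Emit:
{"method": "servo_tool", "body": {"rows": [{"jaw": 0.05,"dx": 0,"dy": 0,"dz": 0,"twist": 0},{"jaw": 0.05,"dx": 0,"dy": 0,"dz": 0,"twist": 0},{"jaw": 0.05,"dx": 0,"dy": 0,"dz": 0,"twist": 0}]}}

```text
time: 30.03
tcp_pos: [600.6, -360.8, 163.6]
tcp_rot: [0.998, 0.062, -0.001, -0.001]
force: [0.3, 1.0, -0.6]
finger_gap: 49.7
```

Run:
```python
from h import *
s,_=st(); im=packs('wrist'); cv2.imwrite('pics/w23.png',im)
```

```text
t 30.03 tcp [ 600.6 -360.8  163.6] xax [ 0.992  0.123 -0.001] yax [ 0.123 -0.992 -0.001] zax [-0.001  0.001 -1.   ] gap 49.7 F [ 0.3  1.  -0.6] q [-0.65  0.73  1.07  0.    1.34  0.8 ]
wrist [322.5 188. ] W [ 604.8 -361.9] [ 46.5 111.4] ang 8.5
```

View pics/w23.png

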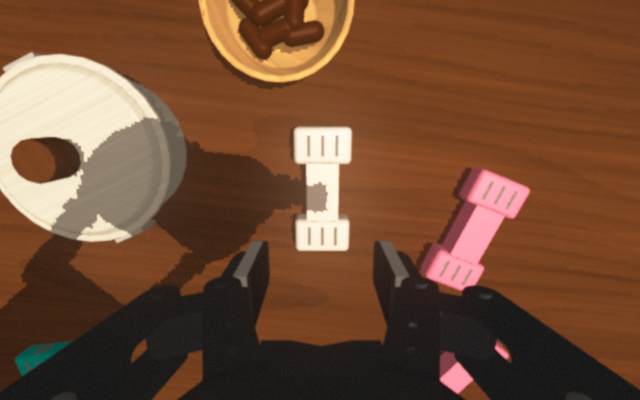

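The third white pack is centred under the jaws at (322,188).

Emit:
{"method": "servo_tool", "body": {"rows": [{"jaw": 0.05,"dx": 0.002,"dy": 0,"dz": 0.035,"twist": 0},{"jaw": 0.05,"dx": 0,"dy": 0,"dz": 0.035,"twist": 0},{"jaw": 0.05,"dx": 0,"dy": 0,"dz": 0.035,"twist": 0},{"jaw": 0.05,"dx": 0,"dy": 0,"dz": 0.027,"twist": 0},{"jaw": 0.05,"dx": 0,"dy": 0,"dz": 0.014,"twist": 0},{"jaw": 0.05,"dx": 0,"dy": 0,"dz": 0,"twist": 0},{"jaw": 0.05,"dx": 0,"dy": 0,"dz": 0,"twist": 0}]}}

```text
time: 30.67
tcp_pos: [603.2, -361.1, 19.1]
tcp_rot: [0.998, 0.063, 0.0, -0.0]
force: [0.8, 0.5, 1.0]
finger_gap: 50.0
```

Emit:
{"method": "servo_tool", "body": {"rows": [{"jaw": 0.01,"dx": 0,"dy": 0,"dz": 0,"twist": 0},{"jaw": 0.01,"dx": 0,"dy": 0,"dz": 0,"twist": 0},{"jaw": 0.01,"dx": 0,"dy": 0,"dz": 0,"twist": 0},{"jaw": 0.01,"dx": 0,"dy": 0,"dz": 0,"twist": 0},{"jaw": 0.01,"dx": 0,"dy": 0,"dz": 0,"twist": 0}]}}

```text
time: 31.08
tcp_pos: [604.2, -362.3, 21.8]
tcp_rot: [0.998, 0.063, 0.002, 0.002]
force: [-0.2, 0.2, 6.5]
finger_gap: 26.3
```

Emit:
{"method": "servo_tool", "body": {"rows": [{"jaw": 0.01,"dx": 0,"dy": 0,"dz": -0.03,"twist": 0},{"jaw": 0.01,"dx": 0,"dy": 0,"dz": -0.035,"twist": 0},{"jaw": 0.01,"dx": 0,"dy": 0,"dz": -0.035,"twist": 0},{"jaw": 0.01,"dx": 0,"dy": 0,"dz": -0.035,"twist": 0},{"jaw": 0.01,"dx": 0,"dy": 0,"dz": -0.035,"twist": 0},{"jaw": 0.01,"dx": 0,"dy": 0,"dz": 0,"twist": 0},{"jaw": 0.01,"dx": 0,"dy": 0,"dz": 0,"twist": 0}]}}

```text
time: 31.67
tcp_pos: [603.8, -362.0, 192.8]
tcp_rot: [0.998, 0.063, 0.003, 0.002]
force: [0.1, 0.8, -2.6]
finger_gap: 26.1
```

Run:
```python
from h import *
s,_=st(); im=ctrl.grab_frame('wrist'); cv2.imwrite('pics/w24.png',im)
```

```text
t 31.67 tcp [ 603.8 -362.   192.8] xax [0.992 0.125 0.005] yax [ 0.125 -0.992  0.005] zax [ 0.006 -0.004 -1.   ] gap 26.1 F [ 0.1  0.8 -2.6] q [-0.65  0.71  1.03  0.    1.39  0.8 ]
```

View pics/w24.png

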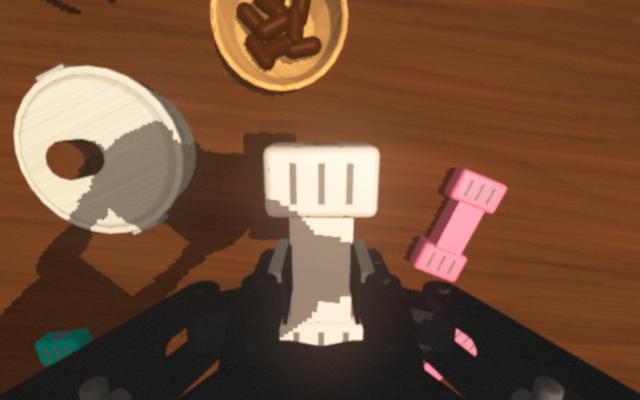

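Held. Carrying it to the middle of the well, to lie on the first two.

Emit:
{"method": "servo_tool", "body": {"rows": [{"jaw": 0.01,"dx": 0.0023,"dy": -0.037,"dz": 0,"twist": 0},{"jaw": 0.01,"dx": 0.0023,"dy": -0.037,"dz": 0,"twist": 0},{"jaw": 0.01,"dx": 0.0023,"dy": -0.037,"dz": 0,"twist": 0},{"jaw": 0.01,"dx": 0.0023,"dy": -0.037,"dz": 0,"twist": 0},{"jaw": 0.01,"dx": 0.0023,"dy": -0.037,"dz": 0,"twist": 0},{"jaw": 0.01,"dx": 0.0023,"dy": -0.037,"dz": 0,"twist": 0},{"jaw": 0.01,"dx": 0.0023,"dy": -0.037,"dz": 0,"twist": 0}]}}

```text
time: 32.3
tcp_pos: [584.8, -100.3, 186.9]
tcp_rot: [0.998, 0.063, -0.002, -0.001]
force: [1.4, 0.6, -1.9]
finger_gap: 26.5
```

Emit:
{"method": "servo_tool", "body": {"rows": [{"jaw": 0.01,"dx": 0.0023,"dy": -0.037,"dz": 0,"twist": 0},{"jaw": 0.01,"dx": 0.0023,"dy": -0.037,"dz": 0,"twist": 0},{"jaw": 0.01,"dx": 0.0023,"dy": -0.037,"dz": 0,"twist": 0},{"jaw": 0.01,"dx": 0.0023,"dy": -0.037,"dz": 0,"twist": 0},{"jaw": 0.01,"dx": 0.0023,"dy": -0.037,"dz": 0,"twist": 0},{"jaw": 0.01,"dx": 0.0023,"dy": -0.037,"dz": 0,"twist": 0}]}}

```text
time: 32.8
tcp_pos: [570.6, 121.4, 187.0]
tcp_rot: [0.998, 0.063, -0.002, -0.0]
force: [0.5, 0.3, -0.4]
finger_gap: 26.2
```

Emit:
{"method": "servo_tool", "body": {"rows": [{"jaw": 0.01,"dx": 0,"dy": 0,"dz": 0,"twist": 0.104},{"jaw": 0.01,"dx": 0,"dy": 0,"dz": 0,"twist": 0.104},{"jaw": 0.01,"dx": 0,"dy": 0,"dz": 0,"twist": 0},{"jaw": 0.01,"dx": 0,"dy": 0,"dz": 0,"twist": 0}]}}

```text
time: 33.13
tcp_pos: [571.3, 119.7, 187.4]
tcp_rot: [0.999, -0.039, -0.001, 0.0]
force: [0.8, 0.2, -0.7]
finger_gap: 26.2
```

Run:
```python
from h import *
s,_=st(); im=ctrl.grab_frame('wrist'); cv2.imwrite('pics/w25.png',im)
c=cam('wrist'); a=np.arctan2(0.082,0.997); y=np.array([np.sin(a),np.cos(a)]);x=np.array([y[1],-y[0]]); W=np.array([572.2,122.4])-3*y
p=s['tcp_pos'][:2]; print('tcp in well',x@(p-W),y@(p-W))
```

```text
t 33.13 tcp [571.3 119.7 187.4] xax [ 0.997 -0.079 -0.003] yax [-0.079 -0.997  0.   ] zax [-0.003 -0.    -1.   ] gap 26.2 F [ 0.8  0.2 -0.7] q [0.08 0.5  1.44 0.   1.21 1.73]
tcp in well -0.6609394200872888 0.2330140479860714
```

View pics/w25.png

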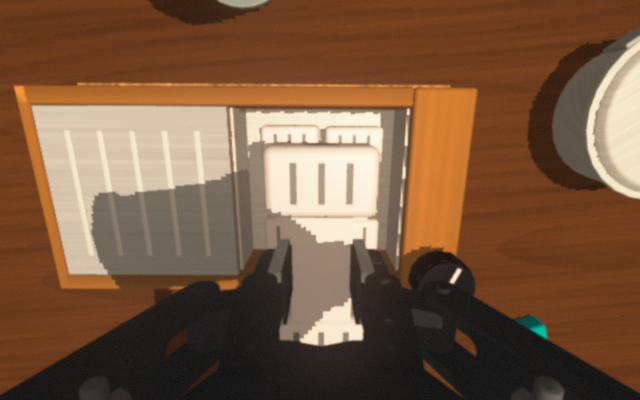

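Emit:
{"method": "servo_tool", "body": {"rows": [{"jaw": 0.01,"dx": 0.001,"dy": 0,"dz": 0.03,"twist": 0},{"jaw": 0.01,"dx": 0,"dy": 0,"dz": 0.03,"twist": 0},{"jaw": 0.01,"dx": 0,"dy": 0,"dz": 0.025,"twist": 0},{"jaw": 0.01,"dx": 0,"dy": 0,"dz": 0.02,"twist": 0},{"jaw": 0.01,"dx": 0,"dy": 0,"dz": 0.008,"twist": 0},{"jaw": 0.01,"dx": 0,"dy": 0,"dz": 0,"twist": 0},{"jaw": 0.01,"dx": 0,"dy": 0,"dz": 0,"twist": 0}]}}

```text
time: 33.77
tcp_pos: [573.5, 119.3, 76.1]
tcp_rot: [0.999, -0.041, 0.0, -0.0]
force: [-0.3, 0.5, -0.7]
finger_gap: 26.2
```

Emit:
{"method": "servo_tool", "body": {"rows": [{"jaw": 0.01,"dx": 0,"dy": 0,"dz": 0.003,"twist": 0},{"jaw": 0.01,"dx": 0,"dy": 0,"dz": 0,"twist": 0}]}}

```text
time: 33.93
tcp_pos: [573.8, 119.6, 73.9]
tcp_rot: [0.999, -0.041, 0.001, -0.0]
force: [0.3, 0.6, -1.1]
finger_gap: 25.9
```

Emit:
{"method": "servo_tool", "body": {"rows": [{"jaw": 0.01,"dx": 0,"dy": 0,"dz": 0.002,"twist": 0},{"jaw": 0.01,"dx": 0,"dy": 0,"dz": 0,"twist": 0}]}}

```text
time: 34.1
tcp_pos: [573.3, 119.7, 71.3]
tcp_rot: [0.999, -0.041, 0.001, -0.0]
force: [-0.5, -0.5, -1.0]
finger_gap: 26.0
```

Emit:
{"method": "servo_tool", "body": {"rows": [{"jaw": 0.01,"dx": 0,"dy": 0,"dz": 0.0015,"twist": 0},{"jaw": 0.01,"dx": 0,"dy": 0,"dz": 0,"twist": 0}]}}

```text
time: 34.27
tcp_pos: [573.1, 119.7, 69.3]
tcp_rot: [0.999, -0.041, 0.0, -0.0]
force: [-0.3, 1.1, -1.8]
finger_gap: 26.6
```

Emit:
{"method": "servo_tool", "body": {"rows": [{"jaw": 0.01,"dx": 0,"dy": 0,"dz": 0.0015,"twist": 0},{"jaw": 0.01,"dx": 0,"dy": 0,"dz": 0,"twist": 0}]}}

```text
time: 34.43
tcp_pos: [573.2, 119.7, 68.8]
tcp_rot: [0.999, -0.041, 0.0, -0.0]
force: [-3.0, -0.7, 7.2]
finger_gap: 26.3
```

It rests on the lower pair. Releasing and lifting.

Emit:
{"method": "servo_tool", "body": {"rows": [{"jaw": 0.04,"dx": 0,"dy": 0,"dz": -0.001,"twist": 0},{"jaw": 0.04,"dx": 0,"dy": 0,"dz": 0,"twist": 0},{"jaw": 0.04,"dx": 0,"dy": 0,"dz": 0,"twist": 0},{"jaw": 0.04,"dx": 0,"dy": 0,"dz": 0,"twist": 0},{"jaw": 0.04,"dx": 0,"dy": 0,"dz": -0.015,"twist": 0},{"jaw": 0.04,"dx": 0,"dy": 0,"dz": -0.03,"twist": 0},{"jaw": 0.04,"dx": 0,"dy": 0,"dz": -0.035,"twist": 0},{"jaw": 0.04,"dx": 0,"dy": 0,"dz": -0.035,"twist": 0}]}}

```text
time: 35.1
tcp_pos: [572.6, 119.6, 184.5]
tcp_rot: [0.999, -0.041, -0.001, 0.0]
force: [1.0, -0.4, 0.1]
finger_gap: 40.1
```

Emit:
{"method": "servo_tool", "body": {"rows": [{"jaw": 0.0,"dx": 0,"dy": 0,"dz": 0,"twist": 0},{"jaw": 0.0,"dx": 0,"dy": 0,"dz": 0,"twist": 0},{"jaw": 0.0,"dx": 0,"dy": 0,"dz": 0,"twist": 0}]}}

```text
time: 35.35
tcp_pos: [572.7, 119.6, 183.2]
tcp_rot: [0.999, -0.041, -0.0, 0.0]
force: [0.6, 0.1, -1.9]
finger_gap: 4.1
```

Run:
```python
from h import *
s,_=st(); im=ctrl.grab_frame('wrist'); cv2.imwrite('pics/w26.png',im)
im=ctrl.grab_frame('top'); cv2.imwrite('pics/t3.png',im)
```

```text
t 35.35 tcp [572.7 119.6 183.2] xax [ 0.997 -0.082 -0.001] yax [-0.082 -0.997  0.   ] zax [-0.001  0.    -1.   ] gap 4.1 F [ 0.6  0.1 -1.9] q [0.07 0.5  1.44 0.   1.2  1.73]
```

View pics/w26.png

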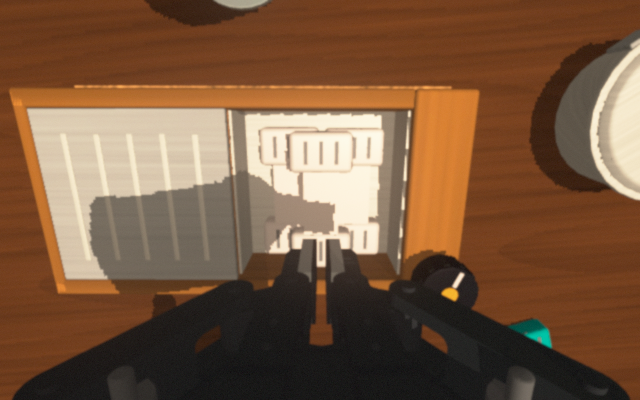

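View pics/t3.png

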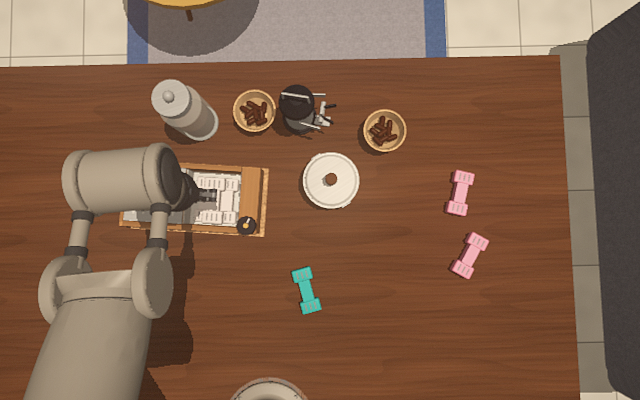

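All three white packs are in the well: two side by side at (288,145) and (365,145), and the third on top at (320,150). No white pack is left on the table. Going back to the plate to close it.

Emit:
{"method": "servo_tool", "body": {"rows": [{"jaw": 0.0,"dx": 0,"dy": -0.035,"dz": 0,"twist": 0},{"jaw": 0.0,"dx": 0,"dy": -0.035,"dz": 0,"twist": 0},{"jaw": 0.0,"dx": 0,"dy": -0.035,"dz": 0,"twist": 0},{"jaw": 0.0,"dx": 0,"dy": -0.037,"dz": 0,"twist": 0},{"jaw": 0.0,"dx": 0,"dy": 0,"dz": 0.03,"twist": 0},{"jaw": 0.0,"dx": 0,"dy": 0,"dz": 0.03,"twist": 0},{"jaw": 0.0,"dx": 0,"dy": 0,"dz": 0.02,"twist": 0},{"jaw": 0.0,"dx": 0,"dy": 0,"dz": 0.005,"twist": 0}]}}

```text
time: 36.12
tcp_pos: [581.6, 260.5, 92.9]
tcp_rot: [0.999, -0.041, -0.005, 0.002]
force: [-0.5, 0.1, -0.4]
finger_gap: -0.1
```

Emit:
{"method": "servo_tool", "body": {"rows": [{"jaw": 0.0,"dx": 0,"dy": 0,"dz": 0.003,"twist": 0},{"jaw": 0.0,"dx": 0,"dy": 0,"dz": 0.003,"twist": 0},{"jaw": 0.0,"dx": 0,"dy": 0,"dz": 0,"twist": 0},{"jaw": 0.0,"dx": 0,"dy": 0,"dz": 0,"twist": 0}]}}

```text
time: 36.45
tcp_pos: [585.5, 261.1, 94.1]
tcp_rot: [0.999, -0.041, 0.001, -0.0]
force: [0.6, 0.4, 0.6]
finger_gap: -0.1
```

Emit:
{"method": "servo_tool", "body": {"rows": [{"jaw": 0.0,"dx": 0,"dy": 0,"dz": 0.004,"twist": 0},{"jaw": 0.0,"dx": 0,"dy": 0,"dz": 0,"twist": 0},{"jaw": 0.0,"dx": 0,"dy": 0,"dz": 0,"twist": 0}]}}

```text
time: 36.7
tcp_pos: [585.8, 261.3, 90.0]
tcp_rot: [0.999, -0.041, 0.001, -0.001]
force: [2.0, 0.7, 3.3]
finger_gap: 0.2
```

Emit:
{"method": "servo_tool", "body": {"rows": [{"jaw": 0.0,"dx": 0,"dy": 0,"dz": 0.002,"twist": 0},{"jaw": 0.0,"dx": 0,"dy": 0,"dz": 0,"twist": 0},{"jaw": 0.0,"dx": 0,"dy": 0,"dz": 0,"twist": 0}]}}

```text
time: 36.95
tcp_pos: [585.9, 261.4, 89.9]
tcp_rot: [0.999, -0.041, 0.002, -0.001]
force: [-2.1, -1.9, 15.0]
finger_gap: -0.2
```

Emit:
{"method": "servo_tool", "body": {"rows": [{"jaw": 0.0,"dx": 0,"dy": 0.006,"dz": 0,"twist": 0},{"jaw": 0.0,"dx": 0,"dy": 0.01,"dz": 0,"twist": 0},{"jaw": 0.0,"dx": 0,"dy": 0.012,"dz": 0,"twist": 0},{"jaw": 0.0,"dx": 0,"dy": 0.012,"dz": 0,"twist": 0}]}}

```text
time: 37.28
tcp_pos: [582.6, 222.3, 89.9]
tcp_rot: [0.999, -0.041, 0.002, -0.001]
force: [-2.0, 2.8, 15.1]
finger_gap: 0.2
```

Emit:
{"method": "servo_tool", "body": {"rows": [{"jaw": 0.0,"dx": 0,"dy": 0.012,"dz": 0,"twist": 0},{"jaw": 0.0,"dx": 0,"dy": 0.012,"dz": 0,"twist": 0},{"jaw": 0.0,"dx": 0,"dy": 0.012,"dz": 0,"twist": 0},{"jaw": 0.0,"dx": 0,"dy": 0.012,"dz": 0,"twist": 0}]}}

```text
time: 37.62
tcp_pos: [578.4, 174.1, 89.9]
tcp_rot: [0.999, -0.041, 0.002, -0.001]
force: [-3.3, 2.6, 17.8]
finger_gap: -0.0
```

Emit:
{"method": "servo_tool", "body": {"rows": [{"jaw": 0.0,"dx": 0,"dy": 0.012,"dz": 0,"twist": 0},{"jaw": 0.0,"dx": 0,"dy": 0.012,"dz": 0,"twist": 0},{"jaw": 0.0,"dx": 0,"dy": 0.012,"dz": 0,"twist": 0}]}}

```text
time: 37.87
tcp_pos: [575.3, 138.0, 90.0]
tcp_rot: [0.999, -0.041, 0.002, -0.001]
force: [-4.8, 3.6, 18.7]
finger_gap: 0.1
```

Run:
```python
from h import *
s,_=st(); im=ctrl.grab_frame('wrist'); cv2.imwrite('pics/w27.png',im)
```

```text
t 37.87 tcp [575.3 138.   90. ] xax [ 0.997 -0.082  0.004] yax [-0.082 -0.997 -0.002] zax [ 0.004  0.002 -1.   ] gap 0.1 F [-4.8  3.6 18.7] q [0.11 0.61 1.53 0.   1.   1.76]
```

View pics/w27.png

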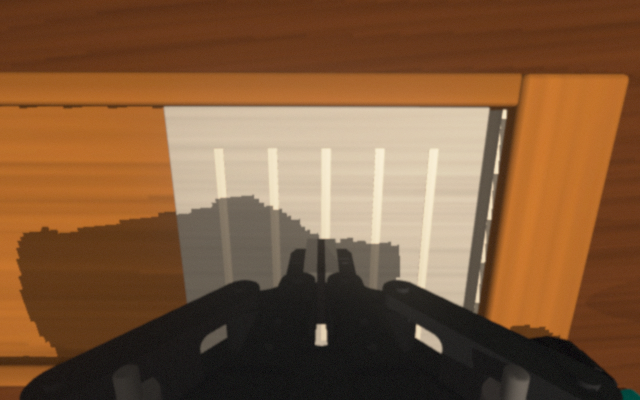

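About 10 mm left to go, seen as the gap at (497,115). Dragging on until it meets the end block.

Emit:
{"method": "servo_tool", "body": {"rows": [{"jaw": 0.0,"dx": 0,"dy": 0.006,"dz": 0,"twist": 0},{"jaw": 0.0,"dx": 0,"dy": 0.005,"dz": 0,"twist": 0},{"jaw": 0.0,"dx": 0,"dy": 0.004,"dz": 0,"twist": 0},{"jaw": 0.0,"dx": 0,"dy": 0.002,"dz": 0,"twist": 0},{"jaw": 0.0,"dx": 0,"dy": 0,"dz": 0,"twist": 0}]}}

```text
time: 38.33
tcp_pos: [574.8, 122.3, 90.0]
tcp_rot: [0.999, -0.041, 0.003, -0.002]
force: [-2.4, 6.0, 16.5]
finger_gap: -0.0
```

Run:
```python
from h import *
s,_=st(); im=ctrl.grab_frame('wrist'); cv2.imwrite('pics/w28.png',im)
```

```text
t 38.33 tcp [574.8 122.3  90. ] xax [ 0.997 -0.083  0.006] yax [-0.083 -0.997 -0.004] zax [ 0.006  0.003 -1.   ] gap -0.0 F [-2.4  6.  16.5] q [0.08 0.61 1.54 0.   0.99 1.73]
```

View pics/w28.png

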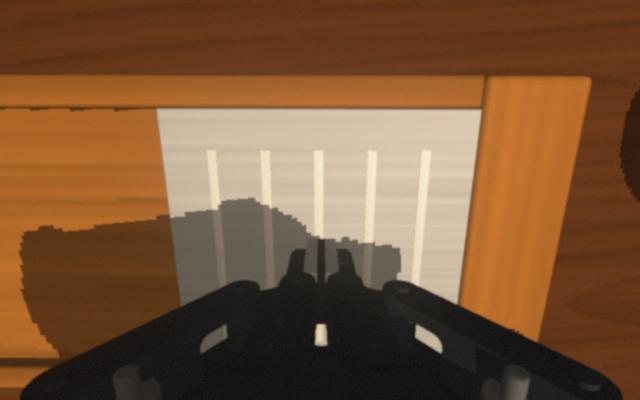

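The plate is home, with no gap at the block edge (480,110) and the block pushing back. Lifting off and heading over the pan.

Emit:
{"method": "servo_tool", "body": {"rows": [{"jaw": 0.0,"dx": 0,"dy": -0.001,"dz": -0.02,"twist": 0},{"jaw": 0.06,"dx": 0,"dy": 0,"dz": -0.035,"twist": 0},{"jaw": 0.06,"dx": 0,"dy": 0,"dz": -0.035,"twist": 0},{"jaw": 0.06,"dx": 0,"dy": 0,"dz": -0.035,"twist": 0},{"jaw": 0.06,"dx": 0,"dy": 0,"dz": -0.015,"twist": 0},{"jaw": 0.06,"dx": 0,"dy": 0,"dz": 0,"twist": 0},{"jaw": 0.06,"dx": 0,"dy": 0,"dz": 0,"twist": 0}]}}

```text
time: 38.97
tcp_pos: [573.3, 121.6, 227.4]
tcp_rot: [0.999, -0.041, 0.001, -0.0]
force: [0.6, -0.3, -0.6]
finger_gap: 60.2
```

Run:
```python
from h import *
s,_=st(); im=ctrl.grab_frame('wrist'); cv2.imwrite('pics/w29.png',im)
```

```text
t 38.97 tcp [573.3 121.6 227.4] xax [ 0.997 -0.082  0.002] yax [-0.082 -0.997 -0.   ] zax [ 0.002  0.    -1.   ] gap 60.2 F [ 0.6 -0.3 -0.6] q [0.08 0.46 1.37 0.   1.3  1.73]
```

Emit:
{"method": "servo_tool", "body": {"rows": [{"jaw": 0.06,"dx": 0.0076,"dy": 0.0362,"dz": 0,"twist": 0},{"jaw": 0.06,"dx": 0.0076,"dy": 0.0362,"dz": 0,"twist": 0},{"jaw": 0.06,"dx": 0.0076,"dy": 0.0362,"dz": 0,"twist": 0},{"jaw": 0.06,"dx": 0.0076,"dy": 0.0362,"dz": 0,"twist": 0},{"jaw": 0.06,"dx": 0.0076,"dy": 0.0362,"dz": 0,"twist": 0},{"jaw": 0.06,"dx": 0.0076,"dy": 0.0362,"dz": 0,"twist": 0},{"jaw": 0.06,"dx": 0.0076,"dy": 0.0362,"dz": 0,"twist": 0},{"jaw": 0.06,"dx": 0.0076,"dy": 0.0362,"dz": 0,"twist": 0}]}}

```text
time: 39.68
tcp_pos: [609.2, -173.5, 224.3]
tcp_rot: [0.999, -0.041, -0.002, -0.001]
force: [0.1, -0.2, -0.1]
finger_gap: 59.6
```

Emit:
{"method": "servo_tool", "body": {"rows": [{"jaw": 0.06,"dx": 0,"dy": 0,"dz": 0,"twist": 0},{"jaw": 0.06,"dx": 0,"dy": 0,"dz": 0,"twist": 0},{"jaw": 0.06,"dx": 0,"dy": 0,"dz": 0,"twist": 0}]}}

```text
time: 39.93
tcp_pos: [609.3, -171.6, 224.8]
tcp_rot: [0.999, -0.041, -0.002, -0.001]
force: [0.4, -0.0, -0.8]
finger_gap: 60.3
```

Run:
```python
from h import *
s,_=st(); im=ctrl.grab_frame('wrist'); cv2.imwrite('pics/w30.png',im)
t=ctrl.grab_frame('top'); cv2.imwrite('pics/t4.png',t)
```

```text
t 39.93 tcp [ 609.3 -171.6  224.8] xax [ 0.997 -0.083 -0.003] yax [-0.083 -0.997 -0.002] zax [-0.003  0.002 -1.   ] gap 60.3 F [ 0.4 -0.  -0.8] q [-0.4   0.56  1.22  0.    1.36  1.26]
```

View pics/w29.png

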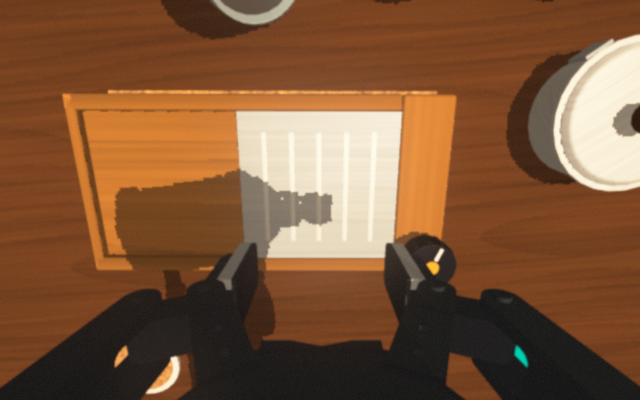

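View pics/w30.png

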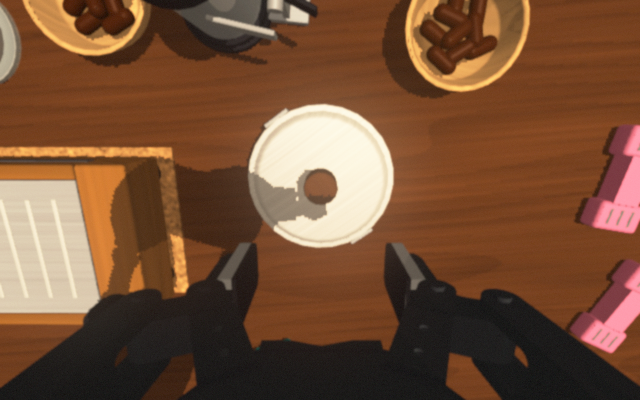

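View pics/t4.png

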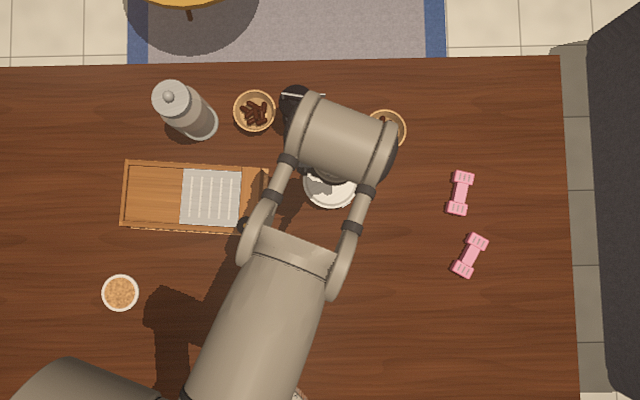

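The plate is shut and clear. The knob is at (320,187) in the wrist view. Measuring it.

Run:
```python
from h import *
c=cam('wrist'); im=cv2.imread('pics/w30.png'); hsv=cv2.cvtColor(im,cv2.COLOR_BGR2HSV)
m=((hsv[...,1]>90)&(hsv[...,0]<25)).astype(np.uint8)[160:215,290:350]
m=cv2.morphologyEx(m,cv2.MORPH_OPEN,np.ones((5,5)))
for q in cv2.findContours(m,cv2.RETR_EXTERNAL,cv2.CHAIN_APPROX_NONE)[0]:
    if cv2.contourArea(q)<150: continue
    (u,v),r=cv2.minEnclosingCircle(q); print(u+290,v+160,r,[ray(c,(u+290,v+160),z).round(1)[:2] for z in (80,92)])
ct=cam('top'); t=cv2.imread('pics/t3.png'); hsv=cv2.cvtColor(t,cv2.COLOR_BGR2HSV)
m=((hsv[...,1]>90)).astype(np.uint8)[170:192,320:342]
for q in cv2.findContours(m,cv2.RETR_EXTERNAL,cv2.CHAIN_APPROX_NONE)[0]:
    (u,v),r=cv2.minEnclosingCircle(q); print('top',u+320,v+170,r,ray(ct,(u+320,v+170),92).round(1))
# lid rim circle at z 62 wrist
print([ray(c,uv,62).round(1)[:2] for uv in ((249,176),(393,176),(320,105),(320,247))])
```

```text
319.59119415283203 186.17609977722168 17.439212799072266 [array([ 615. , -170.1]), array([ 617.7, -170.4])]
top 330.625 178.375 5.876429557800293 [ 613.8 -170.4   92. ]
[array([ 626.3, -104. ]), array([ 615.3, -239.7]), array([ 684.9, -176.1]), array([ 548.8, -165. ])]
```

Emit:
{"method": "servo_tool", "body": {"rows": [{"jaw": 0.06,"dx": 0.006,"dy": -0.001,"dz": 0.035,"twist": 0},{"jaw": 0.06,"dx": 0,"dy": 0,"dz": 0.035,"twist": 0},{"jaw": 0.06,"dx": 0,"dy": 0,"dz": 0.035,"twist": 0},{"jaw": 0.06,"dx": 0,"dy": 0,"dz": 0.025,"twist": 0},{"jaw": 0.06,"dx": 0,"dy": 0,"dz": 0.014,"twist": 0},{"jaw": 0.06,"dx": 0,"dy": 0,"dz": 0,"twist": 0},{"jaw": 0.06,"dx": 0,"dy": 0,"dz": 0,"twist": 0}]}}

```text
time: 40.62
tcp_pos: [616.0, -170.1, 82.5]
tcp_rot: [0.999, -0.04, -0.001, -0.0]
force: [0.5, 0.1, 0.7]
finger_gap: 60.1
```

Run:
```python
from h import *
s,_=st(); im=ctrl.grab_frame('wrist'); cv2.imwrite('pics/w31.png',im)
```

```text
t 40.62 tcp [ 616.  -170.1   82.5] xax [ 0.997 -0.08  -0.001] yax [-0.08  -0.997 -0.001] zax [-0.001  0.001 -1.   ] gap 60.1 F [0.5 0.1 0.7] q [-0.39  0.7   1.38  0.    1.06  1.26]
```

View pics/w31.png

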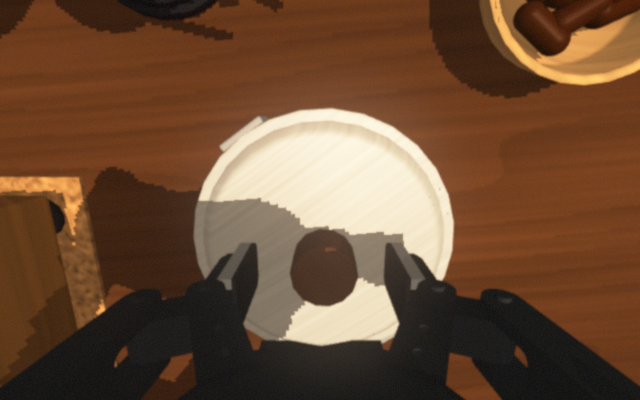

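The knob at (324,267) sits between the pads. Lowering 3 mm, gripping and lifting.

Emit:
{"method": "servo_tool", "body": {"rows": [{"jaw": 0.06,"dx": 0,"dy": 0.001,"dz": 0.003,"twist": 0},{"jaw": 0.06,"dx": 0,"dy": 0,"dz": 0,"twist": 0},{"jaw": 0.015,"dx": 0,"dy": 0,"dz": 0,"twist": 0},{"jaw": 0.015,"dx": 0,"dy": 0,"dz": 0,"twist": 0},{"jaw": 0.015,"dx": 0,"dy": 0,"dz": 0,"twist": 0},{"jaw": 0.015,"dx": 0,"dy": 0,"dz": 0,"twist": 0},{"jaw": 0.015,"dx": 0,"dy": 0,"dz": 0,"twist": 0},{"jaw": 0.015,"dx": 0,"dy": 0,"dz": 0,"twist": 0}]}}

```text
time: 41.33
tcp_pos: [616.4, -172.6, 80.7]
tcp_rot: [0.999, -0.041, 0.001, 0.0]
force: [-2.2, 1.5, 6.4]
finger_gap: 28.2
```

Emit:
{"method": "servo_tool", "body": {"rows": [{"jaw": 0.015,"dx": 0,"dy": 0,"dz": -0.01,"twist": 0},{"jaw": 0.015,"dx": 0,"dy": 0,"dz": -0.015,"twist": 0},{"jaw": 0.015,"dx": 0,"dy": 0,"dz": -0.015,"twist": 0},{"jaw": 0.015,"dx": 0,"dy": 0,"dz": 0,"twist": 0}]}}

```text
time: 41.67
tcp_pos: [617.3, -173.1, 122.6]
tcp_rot: [0.999, -0.041, 0.002, 0.001]
force: [1.2, -1.0, -3.0]
finger_gap: 28.1
```

Run:
```python
from h import *
s,_=st(); im=ctrl.grab_frame('wrist'); cv2.imwrite('pics/w32.png',im)
im=ctrl.grab_frame('scene'); crop(im,220,130,420,290,3.5,'pics/s2.png')
```

```text
t 41.67 tcp [ 617.3 -173.1  122.6] xax [ 0.997 -0.082  0.004] yax [-0.082 -0.997  0.001] zax [ 0.004 -0.002 -1.   ] gap 28.1 F [ 1.2 -1.  -3. ] q [-0.39  0.66  1.34  0.    1.14  1.26]
```

View pics/w32.png

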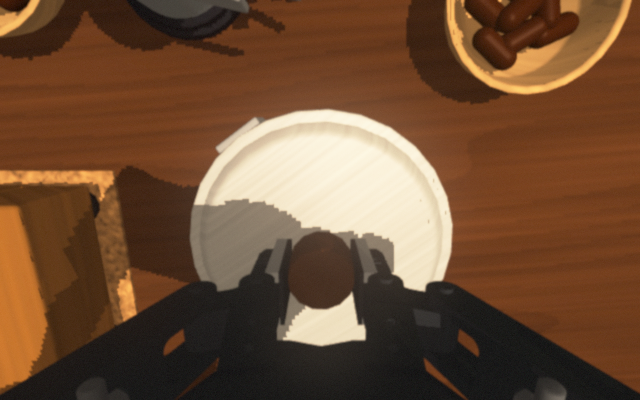

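View pics/s2.png

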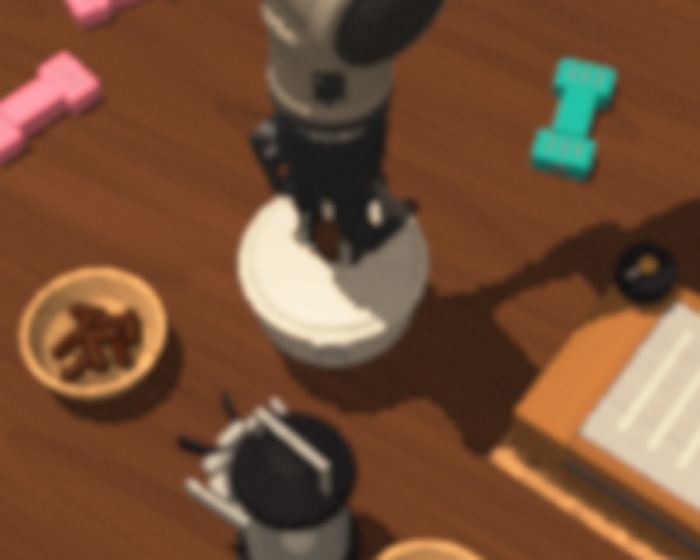

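The pan is lifted by its knob. Raising it and carrying it level, and gently, to over the plate.

Emit:
{"method": "servo_tool", "body": {"rows": [{"jaw": 0.015,"dx": 0,"dy": 0,"dz": -0.02,"twist": 0},{"jaw": 0.015,"dx": 0,"dy": 0,"dz": -0.025,"twist": 0},{"jaw": 0.015,"dx": 0,"dy": 0,"dz": -0.025,"twist": 0},{"jaw": 0.015,"dx": 0,"dy": 0,"dz": -0.02,"twist": 0},{"jaw": 0.015,"dx": -0.0024,"dy": -0.01,"dz": 0,"twist": 0},{"jaw": 0.015,"dx": -0.0045,"dy": -0.019,"dz": 0,"twist": 0},{"jaw": 0.015,"dx": -0.0057,"dy": -0.0242,"dz": 0,"twist": 0},{"jaw": 0.015,"dx": -0.0057,"dy": -0.0242,"dz": 0,"twist": 0}]}}

```text
time: 42.43
tcp_pos: [602.6, -92.4, 206.8]
tcp_rot: [0.999, -0.042, -0.002, -0.001]
force: [0.4, -0.2, -4.2]
finger_gap: 27.7
```

Emit:
{"method": "servo_tool", "body": {"rows": [{"jaw": 0.015,"dx": -0.0057,"dy": -0.0242,"dz": 0,"twist": 0},{"jaw": 0.015,"dx": -0.0057,"dy": -0.0242,"dz": 0,"twist": 0},{"jaw": 0.015,"dx": -0.0057,"dy": -0.0242,"dz": 0,"twist": 0},{"jaw": 0.015,"dx": -0.0057,"dy": -0.0242,"dz": 0,"twist": 0},{"jaw": 0.015,"dx": -0.0057,"dy": -0.0242,"dz": 0,"twist": 0},{"jaw": 0.015,"dx": -0.0057,"dy": -0.0242,"dz": 0,"twist": 0},{"jaw": 0.015,"dx": -0.0057,"dy": -0.0242,"dz": 0,"twist": 0}]}}

```text
time: 43.02
tcp_pos: [576.5, 80.1, 207.1]
tcp_rot: [0.999, -0.041, -0.002, -0.0]
force: [-0.4, -0.1, -3.9]
finger_gap: 28.1
```

Emit:
{"method": "servo_tool", "body": {"rows": [{"jaw": 0.015,"dx": -0.0053,"dy": -0.022,"dz": 0,"twist": 0},{"jaw": 0.015,"dx": -0.0037,"dy": -0.0155,"dz": 0,"twist": 0},{"jaw": 0.015,"dx": -0.0012,"dy": -0.006,"dz": 0,"twist": 0},{"jaw": 0.015,"dx": 0,"dy": 0,"dz": 0,"twist": 0},{"jaw": 0.015,"dx": 0,"dy": 0,"dz": 0,"twist": 0}]}}

```text
time: 43.43
tcp_pos: [571.2, 122.2, 208.5]
tcp_rot: [0.999, -0.041, -0.001, 0.0]
force: [1.4, -0.7, -4.1]
finger_gap: 28.1
```

Run:
```python
from h import *
s,Rt=st(); im=ctrl.grab_frame('wrist'); cv2.imwrite('pics/w33.png',im)
c=cam('wrist')
# pan rim in tool frame from fitting: lid rim z = tcp-80+62
for uv in ((192,215),(452,215),(322,110)): print(uv,(Rt.T@(ray(c,uv,s['tcp_pos'][2]-18)-s['tcp_pos'])).round(1))
im=ctrl.grab_frame('scene'); crop(im,320,100,540,300,3,'pics/s3.png')
```

```text
t 43.43 tcp [571.2 122.2 208.5] xax [ 0.997 -0.081 -0.002] yax [-0.081 -0.997  0.001] zax [-0.002 -0.001 -1.   ] gap 28.1 F [ 1.4 -0.7 -4.1] q [ 0.08  0.48  1.41 -0.    1.26  1.73]
(192, 215) [ 19.  -63.   17.9]
(452, 215) [18.8 65.8 18. ]
(322, 110) [68.9  1.4 17.9]
```

View pics/w33.png

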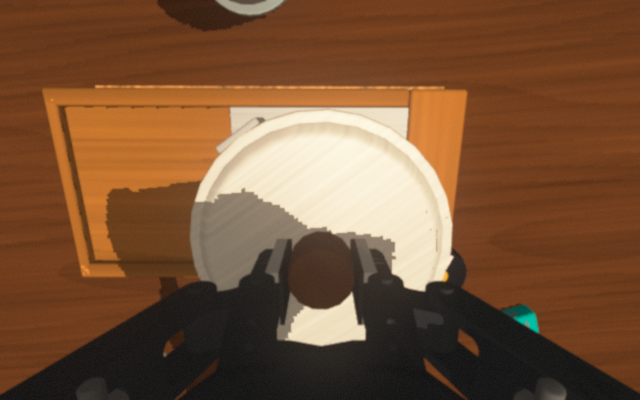

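View pics/s3.png

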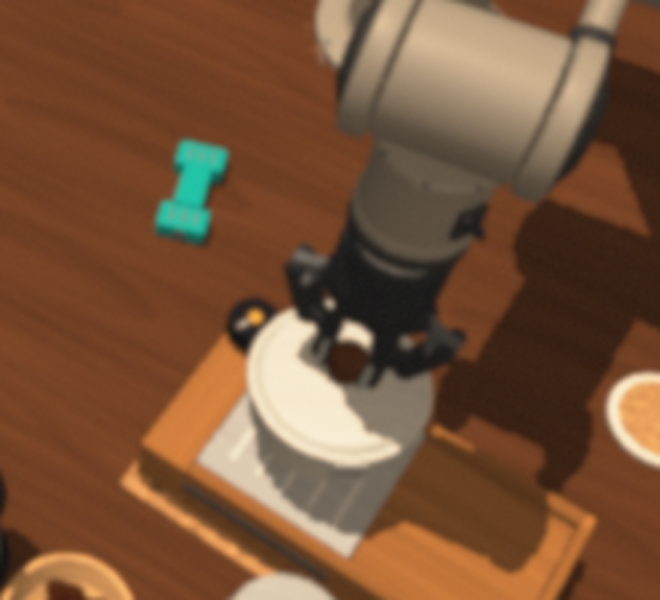

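The pan hangs level over the plate's middle and clear of the wheel. Lowering it.

Emit:
{"method": "servo_tool", "body": {"rows": [{"jaw": 0.015,"dx": 0.001,"dy": 0,"dz": 0.015,"twist": 0},{"jaw": 0.015,"dx": 0,"dy": 0,"dz": 0.015,"twist": 0},{"jaw": 0.015,"dx": 0,"dy": 0,"dz": 0.01,"twist": 0},{"jaw": 0.015,"dx": 0,"dy": 0,"dz": 0,"twist": 0},{"jaw": 0.015,"dx": 0,"dy": 0,"dz": 0,"twist": 0}]}}

```text
time: 43.95
tcp_pos: [572.7, 121.7, 169.4]
tcp_rot: [0.999, -0.042, -0.001, 0.0]
force: [-0.3, 0.4, -2.8]
finger_gap: 28.1
```

Emit:
{"method": "servo_tool", "body": {"rows": [{"jaw": 0.015,"dx": 0,"dy": 0,"dz": 0.003,"twist": 0},{"jaw": 0.015,"dx": 0,"dy": 0,"dz": 0,"twist": 0},{"jaw": 0.015,"dx": 0,"dy": 0,"dz": 0,"twist": 0}]}}

```text
time: 44.2
tcp_pos: [573.0, 122.3, 167.3]
tcp_rot: [0.999, -0.041, 0.0, -0.0]
force: [0.4, 0.4, -3.1]
finger_gap: 28.0
```

Emit:
{"method": "servo_tool", "body": {"rows": [{"jaw": 0.015,"dx": 0,"dy": 0,"dz": 0.002,"twist": 0},{"jaw": 0.015,"dx": 0,"dy": 0,"dz": 0,"twist": 0},{"jaw": 0.015,"dx": 0,"dy": 0,"dz": 0,"twist": 0}]}}

```text
time: 44.45
tcp_pos: [572.7, 122.4, 164.9]
tcp_rot: [0.999, -0.041, 0.0, -0.0]
force: [-0.2, 0.5, -3.7]
finger_gap: 28.3
```

Emit:
{"method": "servo_tool", "body": {"rows": [{"jaw": 0.015,"dx": 0,"dy": 0,"dz": 0.002,"twist": 0},{"jaw": 0.015,"dx": 0,"dy": 0,"dz": 0,"twist": 0},{"jaw": 0.015,"dx": 0,"dy": 0,"dz": 0,"twist": 0}]}}

```text
time: 44.7
tcp_pos: [572.7, 122.3, 162.7]
tcp_rot: [0.999, -0.041, -0.0, -0.0]
force: [0.8, 0.3, -4.3]
finger_gap: 27.9
```

Emit:
{"method": "servo_tool", "body": {"rows": [{"jaw": 0.015,"dx": 0,"dy": 0,"dz": 0.0015,"twist": 0},{"jaw": 0.015,"dx": 0,"dy": 0,"dz": 0,"twist": 0},{"jaw": 0.015,"dx": 0,"dy": 0,"dz": 0,"twist": 0}]}}

```text
time: 44.95
tcp_pos: [572.7, 122.4, 161.2]
tcp_rot: [0.999, -0.041, -0.0, -0.0]
force: [0.4, 0.2, -3.3]
finger_gap: 28.0
```

Emit:
{"method": "servo_tool", "body": {"rows": [{"jaw": 0.015,"dx": 0,"dy": 0,"dz": 0.0015,"twist": 0},{"jaw": 0.015,"dx": 0,"dy": 0,"dz": 0,"twist": 0},{"jaw": 0.015,"dx": 0,"dy": 0,"dz": 0,"twist": 0}]}}

```text
time: 45.2
tcp_pos: [572.8, 122.3, 159.8]
tcp_rot: [0.999, -0.041, 0.0, -0.0]
force: [0.1, 0.4, -2.8]
finger_gap: 27.8
```

Emit:
{"method": "servo_tool", "body": {"rows": [{"jaw": 0.015,"dx": 0,"dy": 0,"dz": 0.001,"twist": 0},{"jaw": 0.015,"dx": 0,"dy": 0,"dz": 0,"twist": 0},{"jaw": 0.015,"dx": 0,"dy": 0,"dz": 0,"twist": 0}]}}

```text
time: 45.45
tcp_pos: [572.8, 122.4, 159.7]
tcp_rot: [0.999, -0.041, 0.0, -0.0]
force: [-3.8, -0.7, 4.3]
finger_gap: 27.8
```

Emit:
{"method": "servo_tool", "body": {"rows": [{"jaw": 0.015,"dx": 0,"dy": 0,"dz": 0.001,"twist": 0},{"jaw": 0.015,"dx": 0,"dy": 0,"dz": 0,"twist": 0},{"jaw": 0.015,"dx": 0,"dy": 0,"dz": 0,"twist": 0}]}}

```text
time: 45.7
tcp_pos: [572.9, 122.4, 159.7]
tcp_rot: [0.999, -0.041, 0.001, -0.0]
force: [-4.9, -0.5, 10.3]
finger_gap: 27.9
```

The pan is standing on the plate. Releasing and backing straight up.

Emit:
{"method": "servo_tool", "body": {"rows": [{"jaw": 0.015,"dx": 0,"dy": 0,"dz": -0.001,"twist": 0},{"jaw": 0.03,"dx": 0,"dy": 0,"dz": 0,"twist": 0},{"jaw": 0.05,"dx": 0,"dy": 0,"dz": 0,"twist": 0},{"jaw": 0.06,"dx": 0,"dy": 0,"dz": 0,"twist": 0},{"jaw": 0.06,"dx": 0,"dy": 0,"dz": 0,"twist": 0},{"jaw": 0.06,"dx": 0,"dy": 0,"dz": 0,"twist": 0},{"jaw": 0.06,"dx": 0,"dy": 0,"dz": -0.01,"twist": 0},{"jaw": 0.06,"dx": 0,"dy": 0,"dz": -0.02,"twist": 0}]}}

```text
time: 46.37
tcp_pos: [571.5, 122.2, 187.2]
tcp_rot: [0.999, -0.041, -0.003, 0.0]
force: [-0.8, 0.8, -0.3]
finger_gap: 60.1
```

Emit:
{"method": "servo_tool", "body": {"rows": [{"jaw": 0.06,"dx": 0,"dy": 0,"dz": -0.03,"twist": 0},{"jaw": 0.06,"dx": 0,"dy": 0,"dz": -0.03,"twist": 0},{"jaw": 0.06,"dx": 0,"dy": 0,"dz": -0.03,"twist": 0},{"jaw": 0.06,"dx": 0,"dy": 0,"dz": -0.02,"twist": 0},{"jaw": 0.06,"dx": -0.03,"dy": 0,"dz": 0,"twist": 0},{"jaw": 0.06,"dx": -0.03,"dy": 0,"dz": 0,"twist": 0},{"jaw": 0.06,"dx": -0.03,"dy": 0,"dz": 0,"twist": 0},{"jaw": 0.06,"dx": 0,"dy": 0,"dz": 0,"twist": 0}]}}

```text
time: 47.03
tcp_pos: [478.5, 130.2, 299.9]
tcp_rot: [0.999, -0.04, -0.001, -0.0]
force: [0.7, 0.4, 0.8]
finger_gap: 59.8
```

Emit:
{"method": "servo_tool", "body": {"rows": [{"jaw": 0.06,"dx": -0.03,"dy": 0,"dz": 0,"twist": 0},{"jaw": 0.06,"dx": 0,"dy": 0,"dz": 0,"twist": 0},{"jaw": 0.06,"dx": 0,"dy": 0,"dz": 0,"twist": 0},{"jaw": 0.06,"dx": 0,"dy": 0,"dz": 0,"twist": 0}]}}

```text
time: 47.37
tcp_pos: [454.0, 132.2, 299.6]
tcp_rot: [0.999, -0.041, 0.001, -0.0]
force: [0.0, -0.4, 0.5]
finger_gap: 60.0
```

Run:
```python
from h import *
s,Rt=st(); im=ctrl.grab_frame('wrist'); cv2.imwrite('pics/w34.png',im)
t=ctrl.grab_frame('top'); crop(t,100,60,440,330,2.3,'pics/t5.png'); cv2.imwrite('pics/t5f.png',t)
im=ctrl.grab_frame('scene'); crop(im,200,120,540,370,2.3,'pics/s4.png')
```

```text
t 47.37 tcp [454.  132.2 299.6] xax [ 0.997 -0.082  0.002] yax [-0.082 -0.997 -0.   ] zax [ 0.002  0.    -1.   ] gap 60.0 F [ 0.  -0.4  0.5] q [ 0.12  0.2   1.56 -0.    1.38  1.77]
```

View pics/w34.png

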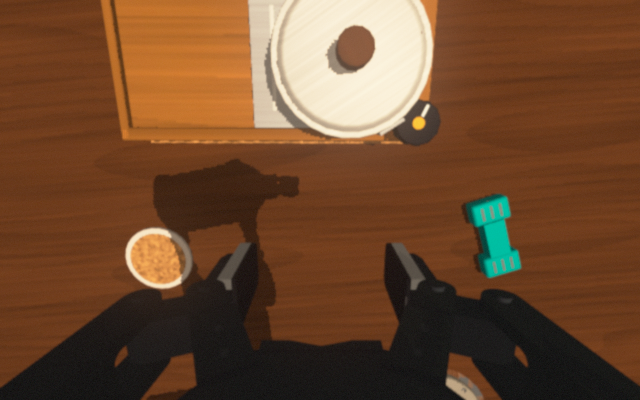

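View pics/t5.png

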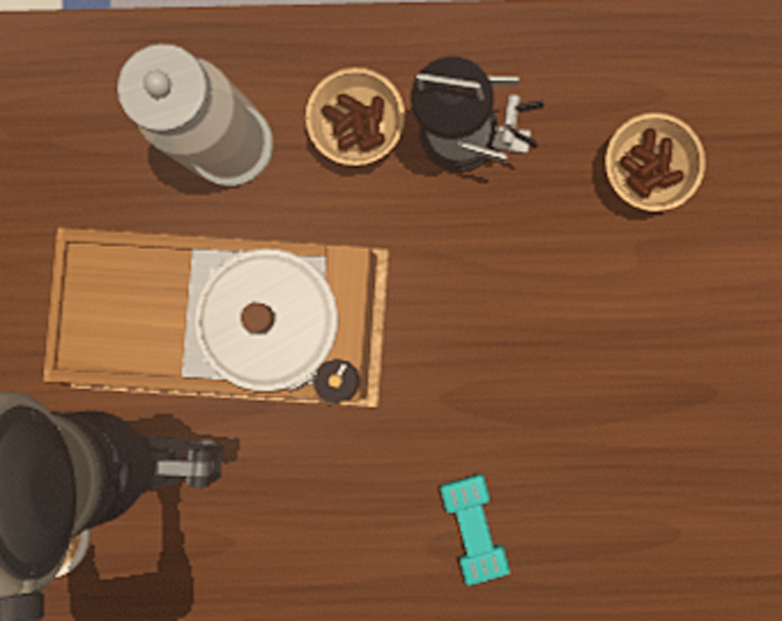

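View pics/s4.png

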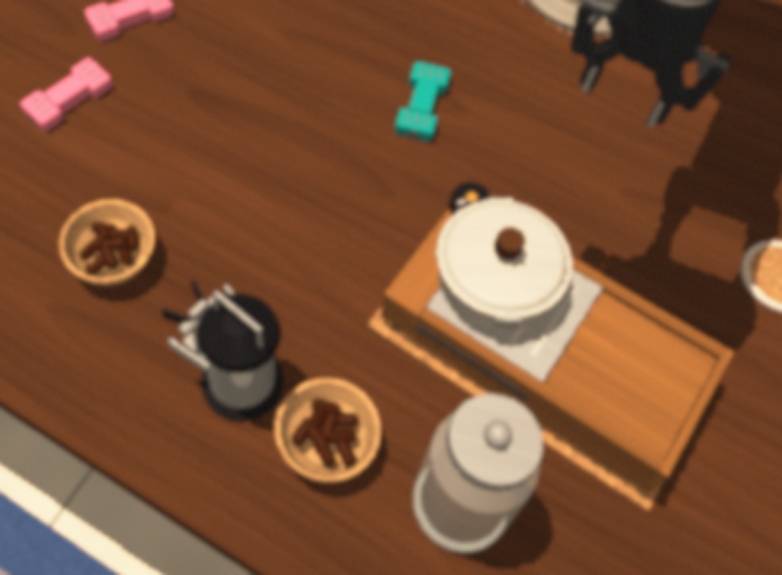

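The pan stands on the shut plate with its knob at t5 (258,318), and the bystanders look untouched. Checking the centring and the plate numerically.

Run:
```python
from h import *
ct=cam('top'); c=cam('wrist')
f=lambda u,v:(100+u/2.3,60+v/2.3)
a=np.arctan2(0.082,0.997); y=np.array([np.sin(a),np.cos(a)]);x=np.array([y[1],-y[0]])
PM=np.array([572.2,122.4])
def rel(n,p): d=p[:2]-PM; print(n,p[:2].round(1),'dx,dy',(x@d).round(1),(y@d).round(1))
rel('knob top',ray(ct,f(258,318),79+92)); rel('rim top',ray(ct,f(267,320),79+60))
rel('knob wr',ray(c,(356,46),171)); 
rel('plate L top',ray(ct,f(187,313),79)); rel('plate far R top',ray(ct,f(326,257),79)); rel('plate bl wrist',ray(c,(254,127),79)); 
st()
```

```text
knob top [566.4  92.1] dx,dy -3.3 -30.7
rim top [566.5  92.4] dx,dy -3.2 -30.4
knob wr [568.1  95.9] dx,dy -1.9 -26.7
plate L top [579.8 193.5] dx,dy 1.7 71.5
plate far R top [636.2  45.9] dx,dy 70.1 -71.0
plate bl wrist [514.6 199.2] dx,dy -63.7 71.8
t 47.52 tcp [454.  132.1 298.9] xax [ 0.997 -0.082  0.   ] yax [-0.082 -0.997 -0.   ] zax [ 0.  0. -1.] gap 60.3 F [ 0.3 -0.1  0.1] q [0.12 0.2  1.56 0.   1.38 1.77]
```

The pan now stands about 29 mm off-centre toward the wheel, at (567,94), although I set it down on target at (572,122). It has been knocked since. The plate is still shut. I'll regrasp the pan and re-centre it.

Emit:
{"method": "servo_tool", "body": {"rows": [{"jaw": 0.06,"dx": 0.029,"dy": 0.0073,"dz": 0,"twist": 0},{"jaw": 0.06,"dx": 0.029,"dy": 0.0073,"dz": 0,"twist": 0},{"jaw": 0.06,"dx": 0.029,"dy": 0.0073,"dz": 0,"twist": 0},{"jaw": 0.06,"dx": 0.027,"dy": 0.0073,"dz": 0,"twist": 0},{"jaw": 0.06,"dx": 0,"dy": 0,"dz": 0,"twist": 0},{"jaw": 0.06,"dx": 0,"dy": 0,"dz": 0,"twist": 0},{"jaw": 0.06,"dx": 0,"dy": 0,"dz": 0,"twist": 0}]}}

```text
time: 48.1
tcp_pos: [564.2, 93.7, 298.2]
tcp_rot: [0.999, -0.041, -0.001, -0.0]
force: [-0.5, 1.2, -0.1]
finger_gap: 60.2
```

Run:
```python
from h import *
s,Rt=st(); c=cam('wrist'); im=ctrl.grab_frame('wrist'); cv2.imwrite('pics/w35.png',im)
hsv=cv2.cvtColor(im,cv2.COLOR_BGR2HSV)
m=((hsv[...,1]>90)&(hsv[...,0]<25)).astype(np.uint8)[160:225,285:355]; m=cv2.morphologyEx(m,cv2.MORPH_OPEN,np.ones((5,5)))
for q in cv2.findContours(m,cv2.RETR_EXTERNAL,cv2.CHAIN_APPROX_NONE)[0]:
    if cv2.contourArea(q)<150: continue
    (u,v),r=cv2.minEnclosingCircle(q); print(u+285,v+160,r,[ray(c,(u+285,v+160),z).round(1)[:2] for z in (159,171)])
```

```text
t 48.1 tcp [564.2  93.7 298.2] xax [ 0.997 -0.082 -0.001] yax [-0.082 -0.997 -0.   ] zax [-0.001  0.    -1.   ] gap 60.2 F [-0.5  1.2 -0.1] q [0.03 0.4  1.29 0.   1.46 1.68]
317.3502998352051 188.87724494934082 17.939287185668945 [array([568.7,  96.1]), array([571.4,  95.7])]
```

View pics/w35.png

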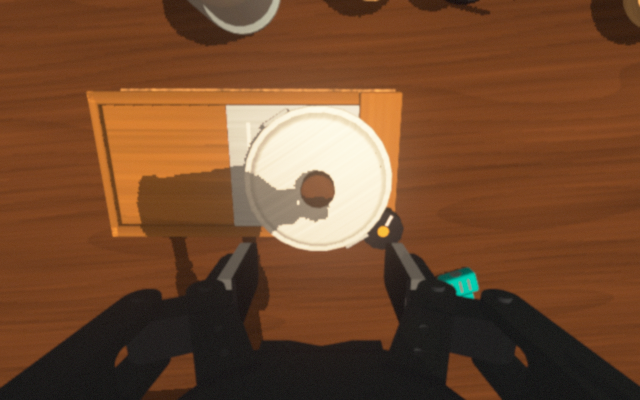

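Knob at (317,189) in the wrist view, so about (568.5, 95). Descending to regrasp.

Emit:
{"method": "servo_tool", "body": {"rows": [{"jaw": 0.06,"dx": 0.0045,"dy": -0.0015,"dz": 0.035,"twist": 0},{"jaw": 0.06,"dx": 0,"dy": 0,"dz": 0.035,"twist": 0},{"jaw": 0.06,"dx": 0,"dy": 0,"dz": 0.03,"twist": 0},{"jaw": 0.06,"dx": 0,"dy": 0,"dz": 0.02,"twist": 0},{"jaw": 0.06,"dx": 0,"dy": 0,"dz": 0.015,"twist": 0},{"jaw": 0.06,"dx": 0,"dy": 0,"dz": 0,"twist": 0},{"jaw": 0.06,"dx": 0,"dy": 0,"dz": 0,"twist": 0}]}}

```text
time: 48.73
tcp_pos: [568.4, 95.3, 164.1]
tcp_rot: [0.999, -0.041, -0.0, -0.0]
force: [-0.0, 0.8, 0.7]
finger_gap: 60.2
```

Run:
```python
from h import *
s,_=st(); im=ctrl.grab_frame('wrist'); cv2.imwrite('pics/w36.png',im)
```

```text
t 48.73 tcp [568.4  95.3 164.1] xax [ 0.997 -0.081 -0.001] yax [-0.081 -0.997 -0.   ] zax [-0.001  0.    -1.   ] gap 60.2 F [-0.   0.8  0.7] q [0.03 0.51 1.49 0.   1.15 1.69]
```

View pics/w36.png

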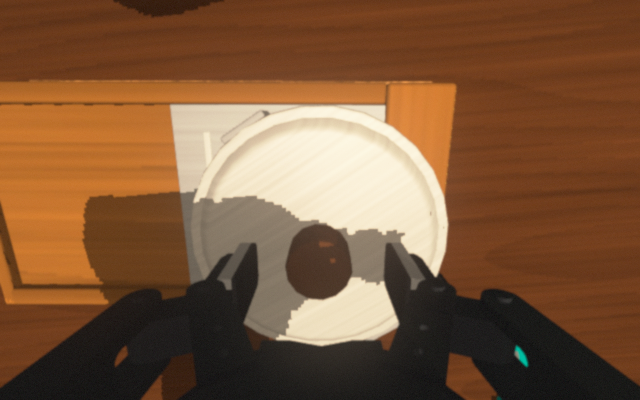

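Emit:
{"method": "servo_tool", "body": {"rows": [{"jaw": 0.06,"dx": 0.001,"dy": 0,"dz": 0.004,"twist": 0},{"jaw": 0.06,"dx": 0,"dy": 0,"dz": 0,"twist": 0},{"jaw": 0.015,"dx": 0,"dy": 0,"dz": 0,"twist": 0},{"jaw": 0.015,"dx": 0,"dy": 0,"dz": 0,"twist": 0},{"jaw": 0.015,"dx": 0,"dy": 0,"dz": 0,"twist": 0},{"jaw": 0.015,"dx": 0,"dy": 0,"dz": 0,"twist": 0},{"jaw": 0.015,"dx": 0,"dy": 0,"dz": 0,"twist": 0},{"jaw": 0.015,"dx": 0,"dy": 0,"dz": 0,"twist": 0}]}}

```text
time: 49.45
tcp_pos: [570.3, 95.0, 160.7]
tcp_rot: [0.999, -0.041, 0.001, -0.0]
force: [-1.3, 2.2, 5.6]
finger_gap: 28.1
```

Emit:
{"method": "servo_tool", "body": {"rows": [{"jaw": 0.015,"dx": 0,"dy": 0,"dz": -0.008,"twist": 0},{"jaw": 0.015,"dx": 0,"dy": 0,"dz": -0.008,"twist": 0},{"jaw": 0.015,"dx": 0,"dy": 0,"dz": 0,"twist": 0},{"jaw": 0.015,"dx": 0,"dy": 0,"dz": 0,"twist": 0}]}}

```text
time: 49.78
tcp_pos: [570.1, 94.7, 176.1]
tcp_rot: [0.999, -0.041, 0.0, -0.0]
force: [-0.3, -0.3, -4.0]
finger_gap: 28.1
```

Held and lifted. Shifting 28 mm along the stand's +y and lowering.

Emit:
{"method": "servo_tool", "body": {"rows": [{"jaw": 0.015,"dx": 0,"dy": -0.007,"dz": 0,"twist": 0},{"jaw": 0.015,"dx": 0,"dy": -0.011,"dz": 0,"twist": 0},{"jaw": 0.015,"dx": 0,"dy": -0.01,"dz": 0,"twist": 0},{"jaw": 0.015,"dx": 0,"dy": 0,"dz": 0,"twist": 0},{"jaw": 0.015,"dx": 0,"dy": 0,"dz": 0.006,"twist": 0},{"jaw": 0.015,"dx": 0,"dy": 0,"dz": 0.005,"twist": 0},{"jaw": 0.015,"dx": 0,"dy": 0,"dz": 0,"twist": 0},{"jaw": 0.015,"dx": 0,"dy": 0,"dz": 0,"twist": 0}]}}

```text
time: 50.45
tcp_pos: [571.9, 122.4, 164.0]
tcp_rot: [0.999, -0.041, -0.001, 0.0]
force: [-0.0, -0.3, -4.4]
finger_gap: 28.3
```

Emit:
{"method": "servo_tool", "body": {"rows": [{"jaw": 0.015,"dx": 0,"dy": 0,"dz": 0.002,"twist": 0},{"jaw": 0.015,"dx": 0,"dy": 0,"dz": 0,"twist": 0},{"jaw": 0.015,"dx": 0,"dy": 0,"dz": 0,"twist": 0}]}}

```text
time: 50.7
tcp_pos: [572.3, 122.5, 162.8]
tcp_rot: [0.999, -0.041, 0.0, -0.0]
force: [0.4, 0.8, -4.5]
finger_gap: 27.9
```

Emit:
{"method": "servo_tool", "body": {"rows": [{"jaw": 0.015,"dx": 0,"dy": 0,"dz": 0.0015,"twist": 0},{"jaw": 0.015,"dx": 0,"dy": 0,"dz": 0,"twist": 0},{"jaw": 0.015,"dx": 0,"dy": 0,"dz": 0,"twist": 0}]}}

```text
time: 50.95
tcp_pos: [572.2, 122.7, 161.3]
tcp_rot: [0.999, -0.041, -0.0, -0.0]
force: [0.6, 0.5, -4.8]
finger_gap: 28.1
```

Emit:
{"method": "servo_tool", "body": {"rows": [{"jaw": 0.015,"dx": 0,"dy": 0,"dz": 0.0015,"twist": 0},{"jaw": 0.015,"dx": 0,"dy": 0,"dz": 0,"twist": 0},{"jaw": 0.015,"dx": 0,"dy": 0,"dz": 0,"twist": 0}]}}

```text
time: 51.2
tcp_pos: [572.5, 122.8, 160.7]
tcp_rot: [0.999, -0.041, 0.001, -0.0]
force: [-1.3, -0.4, 3.8]
finger_gap: 28.3
```

Emit:
{"method": "servo_tool", "body": {"rows": [{"jaw": 0.015,"dx": 0,"dy": 0,"dz": 0.001,"twist": 0},{"jaw": 0.015,"dx": 0,"dy": 0,"dz": 0,"twist": 0},{"jaw": 0.015,"dx": 0,"dy": 0,"dz": 0,"twist": 0}]}}

```text
time: 51.45
tcp_pos: [572.6, 122.8, 160.7]
tcp_rot: [0.999, -0.041, 0.001, -0.0]
force: [-5.2, 0.1, 9.7]
finger_gap: 28.1
```

Down on the plate again. Releasing, rising and clearing the view.

Emit:
{"method": "servo_tool", "body": {"rows": [{"jaw": 0.015,"dx": 0,"dy": 0,"dz": -0.001,"twist": 0},{"jaw": 0.03,"dx": 0,"dy": 0,"dz": 0,"twist": 0},{"jaw": 0.05,"dx": 0,"dy": 0,"dz": 0,"twist": 0},{"jaw": 0.06,"dx": 0,"dy": 0,"dz": 0,"twist": 0},{"jaw": 0.06,"dx": 0,"dy": 0,"dz": 0,"twist": 0},{"jaw": 0.06,"dx": 0,"dy": 0,"dz": 0,"twist": 0},{"jaw": 0.06,"dx": 0,"dy": 0,"dz": -0.01,"twist": 0},{"jaw": 0.06,"dx": 0,"dy": 0,"dz": -0.02,"twist": 0}]}}

```text
time: 52.12
tcp_pos: [571.0, 122.5, 188.2]
tcp_rot: [0.999, -0.041, -0.003, 0.0]
force: [-0.1, -0.0, -1.0]
finger_gap: 59.7
```

Run:
```python
from h import *
s,_=st(); im=ctrl.grab_frame('wrist'); cv2.imwrite('pics/w37.png',im)
```

```text
t 52.12 tcp [571.  122.5 188.2] xax [ 0.997 -0.082 -0.005] yax [-0.082 -0.997  0.001] zax [-0.005 -0.    -1.   ] gap 59.7 F [-0.1 -0.  -1. ] q [0.08 0.5  1.43 0.   1.22 1.73]
```

Emit:
{"method": "servo_tool", "body": {"rows": [{"jaw": 0.06,"dx": 0,"dy": 0,"dz": -0.03,"twist": 0},{"jaw": 0.06,"dx": 0,"dy": 0,"dz": -0.03,"twist": 0},{"jaw": 0.06,"dx": 0,"dy": 0,"dz": -0.03,"twist": 0},{"jaw": 0.06,"dx": 0,"dy": 0,"dz": -0.02,"twist": 0},{"jaw": 0.06,"dx": -0.03,"dy": 0,"dz": 0,"twist": 0},{"jaw": 0.06,"dx": -0.03,"dy": 0,"dz": 0,"twist": 0},{"jaw": 0.06,"dx": -0.03,"dy": 0,"dz": 0,"twist": 0},{"jaw": 0.06,"dx": -0.03,"dy": 0,"dz": 0,"twist": 0}]}}

```text
time: 52.83
tcp_pos: [451.4, 132.5, 300.4]
tcp_rot: [0.999, -0.041, 0.001, -0.0]
force: [0.7, 0.5, 0.1]
finger_gap: 60.0
```

Emit:
{"method": "servo_tool", "body": {"rows": [{"jaw": 0.06,"dx": 0,"dy": 0,"dz": 0,"twist": 0},{"jaw": 0.06,"dx": 0,"dy": 0,"dz": 0,"twist": 0},{"jaw": 0.06,"dx": 0,"dy": 0,"dz": 0,"twist": 0},{"jaw": 0.06,"dx": 0,"dy": 0,"dz": 0,"twist": 0}]}}

```text
time: 53.17
tcp_pos: [453.8, 132.4, 300.1]
tcp_rot: [0.999, -0.041, 0.001, -0.0]
force: [0.9, -0.8, 1.0]
finger_gap: 60.2
```

Run:
```python
from h import *
s,Rt=st(); im=ctrl.grab_frame('wrist'); cv2.imwrite('pics/w38.png',im)
t=ctrl.grab_frame('top'); crop(t,100,60,440,330,2.3,'pics/t6.png'); cv2.imwrite('pics/t6f.png',t)
im=ctrl.grab_frame('scene'); crop(im,200,120,540,370,2.3,'pics/s5.png')
ct=cam('top')
hsv=cv2.cvtColor(t,cv2.COLOR_BGR2HSV)
a=np.arctan2(0.082,0.997); y=np.array([np.sin(a),np.cos(a)]);x=np.array([y[1],-y[0]]); PM=np.array([572.2,122.4])
m=((hsv[...,1]>90)&(hsv[...,2]<140)).astype(np.uint8)[185:210,180:230]
for q in cv2.findContours(m,cv2.RETR_EXTERNAL,cv2.CHAIN_APPROX_NONE)[0]:
    if cv2.contourArea(q)<40: continue
    (u,v),r=cv2.minEnclosingCircle(q); p=ray(ct,(u+180,v+185),171); print(u+180,v+185,r,p.round(1),x@(p[:2]-PM),y@(p[:2]-PM))
```

```text
t 53.17 tcp [453.8 132.4 300.1] xax [ 0.997 -0.082  0.001] yax [-0.082 -0.997 -0.   ] zax [ 0.001  0.    -1.   ] gap 60.2 F [ 0.9 -0.8  1. ] q [0.12 0.2  1.56 0.   1.38 1.77]
200.0 197.0 7.280210018157959 [569.8 118.7 171. ] -2.1096613865183187 -3.845269492619231
```

View pics/t6.png

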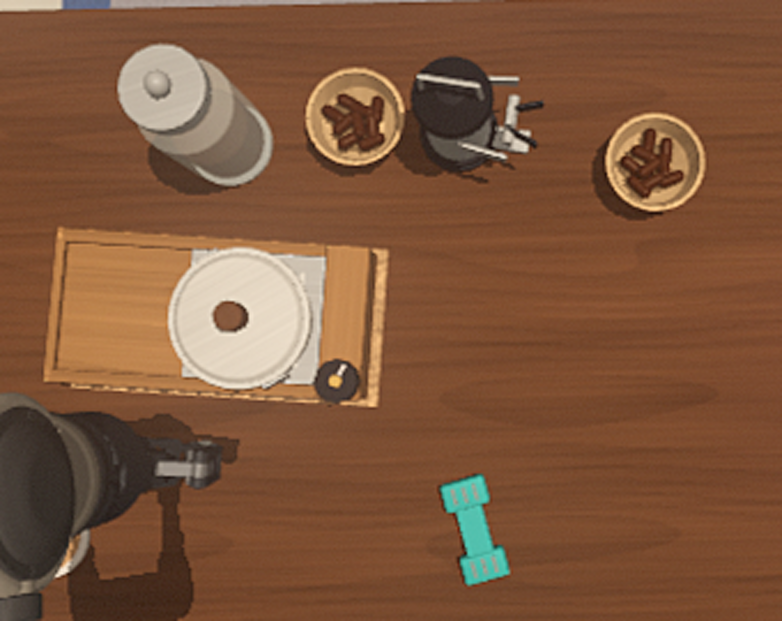

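View pics/s5.png

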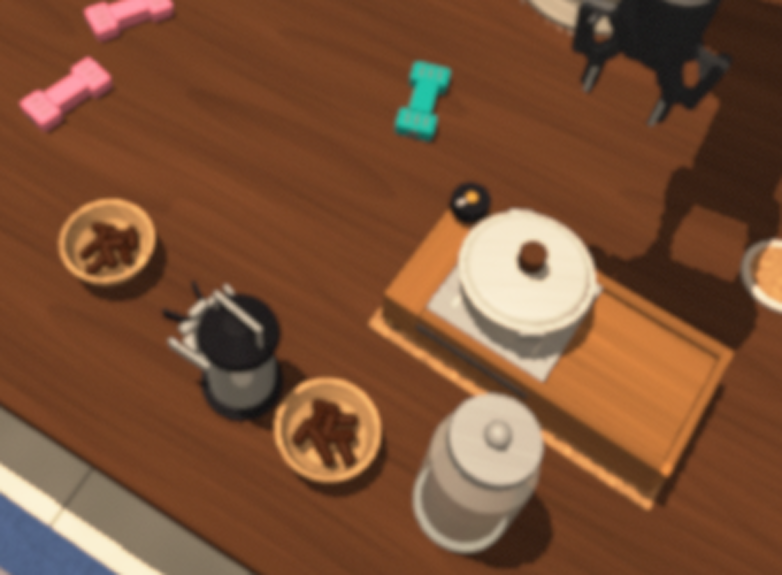

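View pics/w38.png

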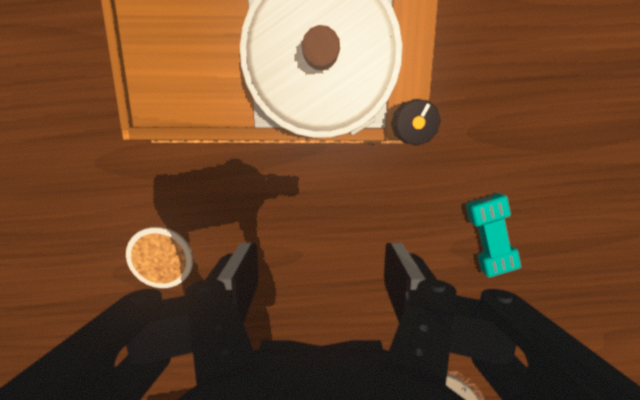

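The pan now sits within about 5 mm of the plate's middle, and its knob is at (230,316) in the top crop. The plate edge meets the block at (325,320), the wheel pointer is unchanged, the bystanders are where they were, and the gripper is clear. Handing in.

Run:
```python
from workcell import ctrl
print(ctrl.sign_off())
```

```text
the job is handed in; nothing more can be done
None
```

The job is done and handed in at about 53 s; the sign-off gives no verdict.

- **Hand-wheel:** I wound it 6.3 rad clockwise with no slip, so from the stated starting range it reads between about +0.1 and +0.45. I didn't press the stand to test for rocking or measure its tilt separately.
- **Plate and packs:** I dragged the plate fully open and laid all three white packs in the well, two side by side and the third on top. Then I dragged the plate home. The pink and turquoise look-alikes were left alone.
- **Pan:** I set it down on target, but the check picture showed it about 29 mm off-centre. It had probably been knocked after release, so I regrasped it and re-centred it.
- **Last checks:** The pan's knob is about 4 mm from the plate's centre, and the pan looks upright. The plate shows no gap at the end block, the wheel pointer is unchanged, the jar, bowls and lantern look unmoved, and the gripper is clear.
- **Disagreement:** The wrist and top cameras differed by 2 to 4 mm throughout, which is within the margins.

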